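# Set up the light-scatter rig: detector heads on the arc rod, beam aimed, tubes changed

## Task

Set up the light-scatter rig for the next specimen: put the finished yellow-stoppered tube from its tube holder back into any free hole of the rack, thread each detector head that stands ready onto the free end of the curved guide rod and slide it round the bend to the scale line of its own colour, lens facing the middle, and turn the black aim knob, without pushing the beam source itself, until the orange pointer stands on the thick black index line. Only when heads and beam are set, stand the red-stoppered tube fully down in the holder; leave the green-stoppered tube, the pots and the timer where they are.

Things in the scene. Friction and masses are not known exactly. Their poses are not given: they have to be found in the camera images.
- rig: Light-scatter rig fixed on the bench: dark round base 260 mm across, 12 mm thick; origin: its centre on the bench, z up. Angles are counter-clockwise from the rig's x axis about its z. A horizontal steel guide rod, 10 mm thick, axis 95 mm up, is bent to an arc of 100 mm radius about the rig's z, from its free end at 175 degrees to a post at 286 (clamp 30 mm wide); nothing supports it between.
- rod_tip (a point): Free end of the guide rod: point on its axis at 175 degrees in the rig, 95 mm above the bench; the rounded tip ends 5 mm beyond. Parts go on here and slide on towards the post with growing angle, turning with the bend.
- holder_seat (a point): Tube holder in the middle of the rig: a round cup 29 mm across, rim 50 mm above the bench, bore 17 mm. This point: centre of its inner floor, 22 mm above the bench.
- knob_grip (a point): Centre of the black knurled aim knob (32 mm across, 30 mm high, vertical axis, top 12 mm above this point, which is 101 mm above the bench), on a grey gearbox at 125 degrees, 70 mm from the middle of the rig.
- aim_knob (a joint): Turn of the aim knob, rad, positive counter-clockwise from above, range -4.2 to 4.2; light friction (0.03 N m), stays where it is left. A worm gear swings the source arm by one eighth of it in the same sense (0 puts the pointer exactly on the index line).
- pointer_tip (a point): Tip of the orange pointer at the foot of the source arm, 124 mm from the middle of the rig, 18 mm above the bench. The black source above it is 24 mm across, its top 72 mm up, 42 to 112 mm from the middle; it swings over 50 degrees +-28.
- index_mark (a point): Point over the thick black index line on the white scale at 50 degrees, 124 mm from the middle of the rig, 18 mm above the bench: where the tip must come.
- tube_rack: Blue tube rack, fixed, 60 x 140 x 62 mm ; origin: centre of its underside, y along its length. Two rows (x = -15 and +15 mm) of six 18 mm square holes at y = -53, -31, -10, 11, 32 and 53 mm in its top plate, 53 mm above the bench; the end walls rise to 62 mm. Tubes stand on its floor, 6 mm above the bench.
- tube_red: Blood tube with a red stopper, 88 mm long, body 13 mm across, stopper 17 mm across over the top 18 mm, 14 g; origin: centre of its round bottom, z along it to the stopper. Stands upright in the rack, its bottom 6 mm above the bench, the top 94 mm.
- tube_green: Blood tube with a green stopper, same size, standing in the rack; stays there.
- tube_yellow: Blood tube with a yellow stopper, same size: the specimen measured last, standing at the start in the tube holder of the rig, its bottom 22 mm above the bench.
- specimen_pot_0: Specimen pot with a yellow cap, 51 mm across, 62 mm high, a bystander; origin: centre of its underside.
- specimen_pot_1: A second such pot, a bystander.
- bench_timer: White bench timer, 24 x 66 x 66 mm, a bystander; origin: centre of its underside.
- head_red: Detector head with a red grip, 160 g, upright on the bench (absent in some starts). Origin: centre of its underside; x: the way its lens looks. Heavy foot 40 x 38 mm (x, y), body 32 x 28. A straight bore 16 mm wide, 28 long, runs along y, axis 66 mm up. Grip block on top, 20 (x) x 24 (y) mm, 82 to 108 mm up: pinch across x. On the rod it hangs upright, bore 3 mm below the rod's axis, and stays put.
- head_red_lens (a point): Middle of the red head's lens: front of the black barrel (21 mm across) that stands out along its x, 32 mm from the origin, 34 mm above its underside.
- mark_red: Station of the red head, shown by a red line on the white scale below the rod. Origin: the point on the rod's axis at 200 degrees, 95 mm above the bench; x points to the middle of the rig, y along the rod towards its free end, z up.
- head_green: Detector head with a green grip, 160 g, upright on the bench (absent in some starts). Origin: centre of its underside; x: the way its lens looks. Heavy foot 40 x 38 mm (x, y), body 32 x 28. A straight bore 16 mm wide, 28 long, runs along y, axis 66 mm up. Grip block on top, 20 (x) x 24 (y) mm, 82 to 108 mm up: pinch across x. On the rod it hangs upright, bore 3 mm below the rod's axis, and stays put.
- head_green_lens (a point): Middle of the green head's lens: front of the black barrel (21 mm across) that stands out along its x, 32 mm from the origin, 34 mm above its underside.
- mark_green: Station of the green head, shown by a green line on the white scale below the rod. Origin: the point on the rod's axis at 230 degrees, 95 mm above the bench; x points to the middle of the rig, y along the rod towards its free end, z up.
- head_blue: Detector head with a blue grip, 160 g, upright on the bench (absent in some starts). Origin: centre of its underside; x: the way its lens looks. Heavy foot 40 x 38 mm (x, y), body 32 x 28. A straight bore 16 mm wide, 28 long, runs along y, axis 66 mm up. Grip block on top, 20 (x) x 24 (y) mm, 82 to 108 mm up: pinch across x. On the rod it hangs upright, bore 3 mm below the rod's axis, and stays put.
- head_blue_lens (a point): Middle of the blue head's lens: front of the black barrel (21 mm across) that stands out along its x, 32 mm from the origin, 34 mm above its underside.
- mark_blue: Station of the blue head, shown by a blue line on the white scale below the rod. Origin: the point on the rod's axis at 260 degrees, 95 mm above the bench; x points to the middle of the rig, y along the rod towards its free end, z up.
Things that resemble listed ones, but are neither listed nor needed, are in the scene too. Leave any pink or turquoise look-alike of the head_red alone.

How it is judged:
By the outcome, as a careful person would: the job done as asked, in the order asked, and still so for the second after the job is handed in, with the robot touching nothing.
Of head_red, head_green, head_blue only 2 to 3 are there at a start; the rules pass over those that are not, and their reading is None.
At some moment in a run one of head_red, head_green, head_blue may be knocked a few centimetres aside while the robot is not near it.
It also fails if it takes over 210 s, if anything falls off the work surface, if the arm or the gripper's body presses on something with over 40 N, if the wrist force passes 120 N, or if a joint passes its speed limit or range.

## Robot

A 7-joint arm with a two-finger parallel gripper is mounted at the origin on a cart in front of the work surface, level with it; the furniture and walls round the work are solid. World frame = base frame: x ahead of the robot, y to its left, z up, the work surface at z = 0. Lengths are in m, angles in degrees, forces in N, time in s.
With the tool pointing down it reaches from about 0.4 to 0.9 m from the base axis. Payload 5.5 kg.
Tool frame: the origin (TCP) lies on the centre line of the jaws, within the pads' length; the fingertips stand 11 mm ahead of it and the grasp point (between the pads) lies 8 mm behind it; z points along the fingers, y is the direction in which the jaws open and shut (so a half turn about z gives the same grasp; the last joint's range is limited). The gripper opens to 92 mm and grips with 3 to 60 N. Pads are 19 mm wide; open, the fingers measure 130 mm over their backs; the gripper's body (75 mm by 190 mm) begins 47 mm behind the grasp point.
Start: joints at [86.585, 28.699, -24.465, 88.831, 12.651, 65.22, -12.049], TCP at [0.206, -0.616, 0.238] pointing down, gripper open.
Joint ranges: [-164.97, 164.97], [-17.58, 116.51], [-87.97, 89.64], [11.32, 138.91], [-80.73, 260.73], [10.89, 115.49], [-147.41, 147.41]. Speed limits (degrees/s): [147.25, 147.25, 180, 180, 180, 180, 180].

## Interface

Orientations are given as a 3x3 rotation matrix whose columns are the frame's x, y, z axes.
In Python, from workcell import sense, camera, camera_model, job_done, recognise gives the robot as it stands. The module is installed in compiled form; this text tells all that it offers.
- The arm moves only by the tool move_arm, never from a script. Its argument "increments" is text: rows parted by semicolons, each of 4 numbers parted by spaces: the shift along the tool's x, y, z in mm, then the turn about the tool's z in degrees. In form: dx dy dz spin; .... A call has 1 to 5 rows; each row is the pose to reach, as a shift and turn from the pose commanded when the call began, along the tool's axes at that moment; what a row does not reach only later rows make up. A row lasts 1/10 s, in which the tool goes at most 50 mm and 8.59 degrees, less where a joint would pass 70% of its speed; a pose out of reach is approached as far as the arm can. A call with a gripper value outside its range is refused whole. "fingers" is the opening, from 0 (shut) to 1 (fully open), set as the call begins (left out, the last holds). The fingers move at their own pace and stop on an object; "newtons" is the grip in N (left out, the last holds). Time passes only in rows, so rows that repeat a pose let the fingers close. It gives the time, the measured TCP pose, the force and the opening at its end, in the units of the state.
- sense(): the state, without advancing time (a new reading comes with each control period).
- camera(name): name is "scene" or "top" or "wrist"; returns the picture (384x512x3 uint8, red, green, blue); there is no depth.
- camera_model(name): a dict with "fov_y" (degrees; the focal length in pixels is half the picture's height over the tangent of half this angle, whatever the lens; pixels are square), "cx", "cy" (the principal point, pixels), "distortion" ([k1, k2, p1, p2, k3] as OpenCV has them; the pictures are not rectified), "origin" and "rotation" of the camera in the world. Camera axes: x right, y up, looking along -z (the intrinsics and any distortion apply to the point x, -y, -z); pixel columns grow to the right and rows downward; lengths in m; the calibration is good to about 2 mm. A picture is of the moment at which its call begins: read the wrist's pose just before it. camera_model takes no time and is no camera call; for the wrist camera it gives the pose at the moment of the call.
- job_done(): hands the job in, once; it reports no verdict.
Trained networks look in the newest picture that a camera, given by its name, has taken for a name from the list of things; names that differ only in an ending like _2 or _b are one class to them, and where a whole thing is asked for, a point or a joint stands for the part that bears it (a point fixed in the world has none). Each returns a list of dicts, best first, with "conf" (0 to 1); they miss things now and then, are a little off and sometimes report something else, mostly with a low value. They report only what shows in the picture. A call takes as long as a camera call. They do not tell look-alikes from the thing itself.
- recognise(camera, label): "bbox" ([left, top, width, height] in pixels, round what is visible of it).
The state is a dict: "t": time; "joint_positions": joint angles; "qvel": joint speeds; "joint_efforts": joint torques, N m; "tool_pos": TCP position; "orientation": TCP orientation; "contact_force": force on the tool from outside, world axes, zero at the start; "torque": the same for the moment, N m; "finger_gap": finger opening in m.
Only numpy, scipy, OpenCV 4.12 (cv2) and the standard library are available. Lean on these libraries where they do the work, as an engineer would, in place of code of your own. Each camera call takes 0.05 s, during which the arm holds its last target.

## Working session

There is one attempt and no reset: what is moved stays moved. The work goes in short steps, Python scripts to look and compute and a tool call to move; the robot and the scene stay as the last step left them, time stands still between calls to the robot, and variables do not carry over. Pictures are saved under pics/ and viewed, and the job is handed in when it is done.

Besides the shell and the picture viewer there is one more tool, called after "Call:" by a JSON object that holds its "method" and its "body". move_arm: Moves the arm, as the interface text tells. Its arguments: {"type":"object","properties":{"increments":{"type":"string"},"fingers":{"type":"number"},"newtons":{"type":"number"}},"required":["increments"]}

```bash
ls; mkdir -p pics; cat > h.py <<'E'
import numpy as np, cv2
from workcell import *
def cam(name,fn=None):
    m=camera_model(name); im=camera(name)
    if fn: cv2.imwrite('pics/'+fn,cv2.cvtColor(im,cv2.COLOR_RGB2BGR))
    return im,m
def K(m):
    f=192/np.tan(np.radians(m['fov_y'])/2)
    return np.array([[f,0,m['cx']],[0,f,m['cy']],[0,0,1.]]),np.array(m['distortion'],float)
def ray(m,px):
    k,d=K(m); p=cv2.undistortPoints(np.array([[px]],float),k,d)[0,0]
    v=np.array(m['rotation'])@np.array([p[0],-p[1],-1]); return np.array(m['origin']),v
def at_z(m,px,z):
    o,v=ray(m,px); return o+v*(z-o[2])/v[2]
def proj(m,P):
    P=np.atleast_2d(P); c=(P-np.array(m['origin']))@np.array(m['rotation'])
    c=c*[1,-1,-1]; k,d=K(m)
    return cv2.projectPoints(c.astype(float),np.zeros(3),np.zeros(3),k,d)[0][:,0]
def tri(obs):
    A=np.zeros((3,3));b=np.zeros(3)
    for m,px in obs:
        o,v=ray(m,px); v/=np.linalg.norm(v); Q=np.eye(3)-np.outer(v,v); A+=Q;b+=Q@o
    return np.linalg.solve(A,b)
E
python3 - <<'E'
from h import *
s=sense(); print({k:np.round(v,3).tolist() for k,v in s.items()})
for n in ['scene','top','wrist']:
    im,m=cam(n,n+'0.png'); print(n,{k:np.round(v,4).tolist() for k,v in m.items()})
E
```

```text
pics
{'t': 0.0, 'joint_positions': [86.586, 28.756, -24.454, 88.89, 12.653, 65.221, -12.048], 'qvel': [0.015, -0.069, -0.027, 0.027, -0.107, 0.089, 0.1], 'joint_efforts': [0.0, -56.659, -5.816, -27.911, -0.069, 0.031, 0.0], 'tool_pos': [0.206, -0.616, 0.237], 'orientation': [[0.948, 0.317, -0.001], [0.317, -0.948, 0.002], [0.0, -0.002, -1.0]], 'contact_force': [0.088, 0.258, -0.121], 'torque': [0.02, 0.032, -0.001], 'finger_gap': 0.092}
scene {'fov_y': 43.1654, 'cx': 266.1969, 'cy': 188.1687, 'distortion': [0.0603, 0.0, 0.0, 0.0, 0.0], 'origin': [-0.4018, -0.8024, 0.8293], 'rotation': [[0.5985, 0.4137, -0.686], [-0.801, 0.3276, -0.5011], [0.0174, 0.8494, 0.5274]]}
top {'fov_y': 43.1396, 'cx': 260.1461, 'cy': 193.5081, 'distortion': [-0.2017, 0.0, 0.0, 0.0, 0.0], 'origin': [0.3727, -0.1099, 1.554], 'rotation': [[-0.007, 0.9898, -0.1425], [-1.0, -0.0069, 0.0016], [0.0006, 0.1426, 0.9898]]}
wrist {'fov_y': 64.7646, 'cx': 259.9378, 'cy': 194.7179, 'distortion': [-0.0298, 0.0, 0.0, 0.0, 0.0], 'origin': [0.2802, -0.5926, 0.3848], 'rotation': [[0.3183, 0.9085, 0.2706], [-0.948, 0.3055, 0.0893], [-0.0016, -0.285, 0.9585]]}
```

View pics/scene0.png

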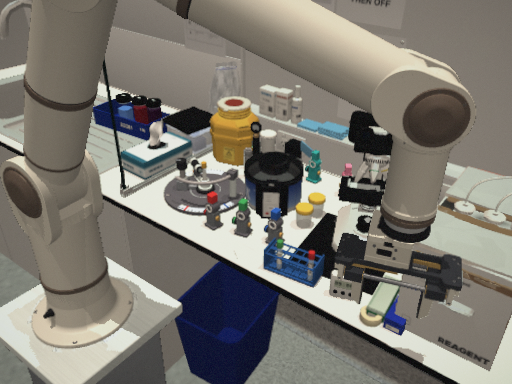

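View pics/top0.png

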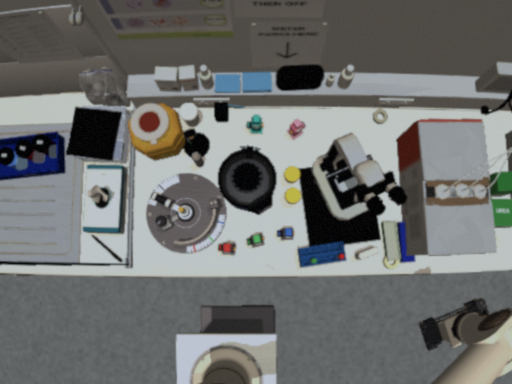

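View pics/wrist0.png

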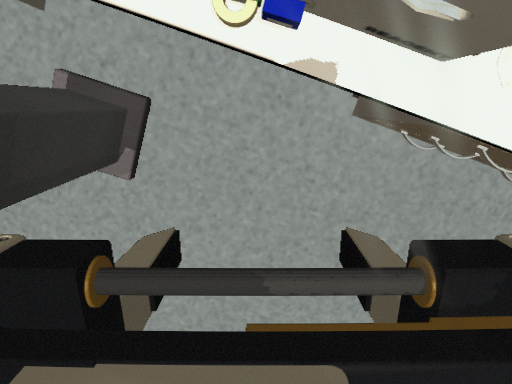

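```bash
python3 - <<'E'
from h import *
im,m=cam('top')
c=im[140:275,135:355]; cv2.imwrite('pics/topc.png',cv2.cvtColor(cv2.resize(c,None,fx=3.6,fy=3.6,interpolation=cv2.INTER_CUBIC),cv2.COLOR_RGB2BGR))
for n in ['rig','head_red','head_green','head_blue','tube_rack','tube_red','tube_green','tube_yellow','aim_knob','pointer_tip']:
    r=recognise('top',n)
    print(n,[(np.round(x['bbox']).tolist(),round(x['conf'],2),np.round(at_z(m,[x['bbox'][0]+x['bbox'][2]/2,x['bbox'][1]+x['bbox'][3]/2],0.05)[:2],3).tolist()) for x in r[:4]])
im,ms=cam('scene')
c=im[130:300,150:350]; cv2.imwrite('pics/scenec.png',cv2.cvtColor(cv2.resize(c,None,fx=3.5,fy=3.5,interpolation=cv2.INTER_CUBIC),cv2.COLOR_RGB2BGR))
for px in [(187,212)]: print(at_z(m,px,0.05))
print(sense()['t'])
E
```

```text
rig [([147.0, 172.0, 77.0, 81.0], 0.57, [0.53, 0.122]), ([278.0, 227.0, 16.0, 14.0], 0.22, [0.464, -0.192]), ([285.0, 187.0, 15.0, 16.0], 0.18, [0.583, -0.214])]
head_red [([248.0, 116.0, 14.0, 15.0], 0.67, [0.815, -0.1]), ([222.0, 245.0, 13.0, 8.0], 0.56, [0.417, -0.014]), ([287.0, 119.0, 19.0, 21.0], 0.45, [0.794, -0.231])]
head_green [([247.0, 236.0, 18.0, 12.0], 0.62, [0.438, -0.099])]
head_blue [([276.0, 225.0, 19.0, 18.0], 0.74, [0.462, -0.192]), ([147.0, 174.0, 77.0, 81.0], 0.35, [0.525, 0.12])]
tube_rack [([298.0, 242.0, 47.0, 30.0], 0.76, [0.39, -0.299]), ([149.0, 173.0, 79.0, 82.0], 0.72, [0.527, 0.112])]
tube_red [([145.0, 174.0, 81.0, 78.0], 0.58, [0.528, 0.121])]
tube_green []
tube_yellow [([177.0, 207.0, 9.0, 6.0], 0.41, [0.539, 0.133])]
aim_knob [([156.0, 214.0, 11.0, 14.0], 0.51, [0.504, 0.198])]
pointer_tip [([150.0, 194.0, 43.0, 25.0], 0.68, [0.551, 0.165]), ([157.0, 217.0, 7.0, 10.0], 0.26, [0.501, 0.199])]
[0.53247482 0.11675648 0.05      ]
0.75
```

View pics/topc.png

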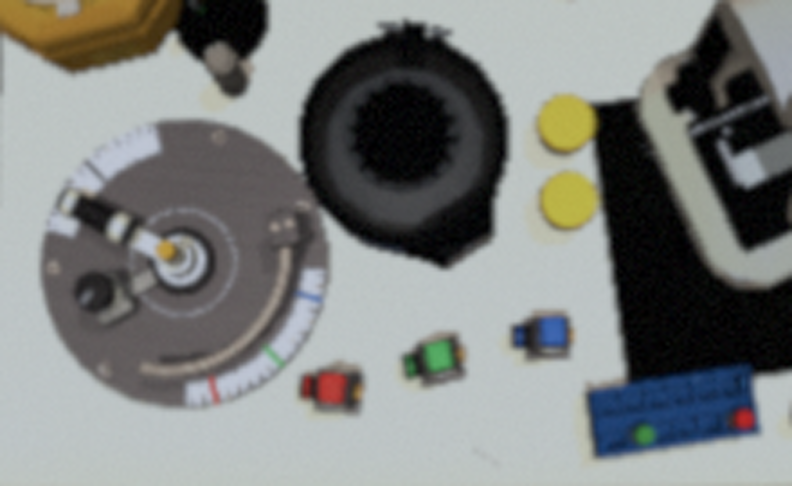

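View pics/scenec.png

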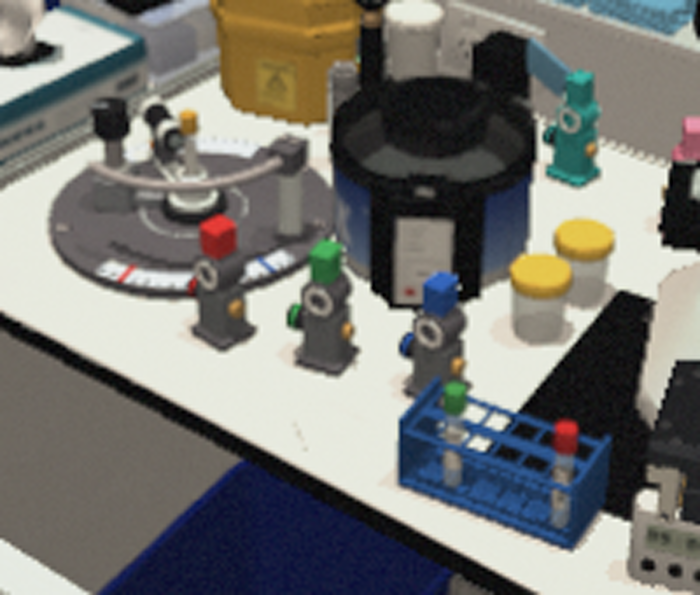

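```bash
cat >> h.py <<'E'
def st(): 
    s=sense(); R=np.array(s['orientation']); return s,np.array(s['tool_pos']),R
def plan(*wps,max_mm=48,max_deg=8.4):
    """wps: (x,y,z,yawdeg or None) world; yaw=angle of tool x. prints rows chained from current pose"""
    s,p,R=st(); yaw0=np.degrees(np.arctan2(R[1,0],R[0,0])); cp,cy=p.copy(),yaw0; rows=[]
    for w in wps:
        t=np.array(w[:3],float); ty=cy if w[3] is None else cy+((w[3]-cy+180)%360-180)
        n=int(max(1,np.ceil(np.linalg.norm(t-cp)*1000/max_mm),np.ceil(abs(ty-cy)/max_deg)))
        for i in range(1,n+1):
            q=cp+(t-cp)*i/n; y=cy+(ty-cy)*i/n
            d=R.T@(q-p)*1000; rows.append((d[0],d[1],d[2],-(y-yaw0)))
        cp,cy=t,ty
    print('t',round(s['t'],2),'p',np.round(p,4),'yaw',round(yaw0,1),'q',np.round(s['joint_positions'],0),'F',np.round(s['contact_force'],1),'gap',round(s['finger_gap'],4))
    for i in range(0,len(rows),5): 
        b=rows[i:i+5]
        # re-reference chained calls to pose at call start
        if i:
            pr=rows[i-1]; c,s_=np.cos(np.radians(pr[3])),np.sin(np.radians(pr[3]))
            b=[((r[0]-pr[0])*c+(r[1]-pr[1])*s_,-(r[0]-pr[0])*s_+(r[1]-pr[1])*c,r[2]-pr[2],r[3]-pr[3]) for r in b]
        print('; '.join(' '.join('%.1f'%(v+0.0) for v in r) for r in b))
E
python3 - <<'E'
from h import *
plan((0.25,-0.3,0.33,18),(0.36,-0.12,0.33,0))
E
```

```text
t 0.75 p [ 0.2062 -0.6164  0.2377] yaw 18.5 q [ 87.  29. -24.  89.  13.  65. -12.] F [-0.3 -0.2  0.9] gap 0.0918
20.3 -40.9 -13.2 0.1; 40.5 -81.8 -26.4 0.1; 60.8 -122.6 -39.5 0.2; 81.1 -163.5 -52.7 0.3; 101.4 -204.4 -65.9 0.4
20.0 -41.0 -13.2 0.1; 40.0 -82.0 -26.4 0.1; 72.1 -109.4 -26.4 3.7; 104.3 -136.7 -26.4 7.3; 136.4 -164.1 -26.4 10.9
26.3 -33.0 -0.0 3.6; 52.7 -65.9 -0.0 7.2
```

Call:
{"method": "move_arm", "body": {"increments": "20 -41 -13 0; 40 -82 -26 0; 61 -123 -40 0; 81 -163 -53 0; 101 -204 -66 0", "fingers": 1}}

```text
t: 1.25
tool_pos: [0.2376, -0.3892, 0.3042]
orientation: [[0.948, 0.317, 0.0], [0.317, -0.948, -0.0], [-0.0, 0.001, -1.0]]
contact_force: [0.8, -0.6, 1.3]
finger_gap: 0.0919
```

Call:
{"method": "move_arm", "body": {"increments": "20 -41 -13 0; 40 -82 -26 0; 72 -109 -26 4; 104 -137 -26 7; 136 -164 -26 11"}}

```text
t: 1.75
tool_pos: [0.3148, -0.1906, 0.3301]
orientation: [[0.992, 0.128, 0.0], [0.128, -0.992, -0.002], [0.0, 0.002, -1.0]]
contact_force: [1.5, -0.3, -0.2]
finger_gap: 0.092
```

Call:
{"method": "move_arm", "body": {"increments": "26 -33 0 4; 53 -66 0 7; 53 -66 0 7; 53 -66 0 7"}}

```text
t: 2.15
tool_pos: [0.3584, -0.1194, 0.3299]
orientation: [[1.0, 0.012, -0.0], [0.012, -1.0, -0.001], [-0.0, 0.001, -1.0]]
contact_force: [-0.1, -0.3, -0.0]
finger_gap: 0.0917
```

```bash
python3 - <<'E'
from h import *
im,m=cam('wrist','w1.png'); plan((0.36,-0.12,0.33,0))
E
```

```text
t 2.2 p [ 0.3579 -0.1203  0.3298] yaw 0.5 q [ 75. -10. -53. 116.  -8.  70. -64.] F [-0.3 -0.3 -0.5] gap 0.0919
2.2 -0.3 -0.2 0.5
```

View pics/w1.png

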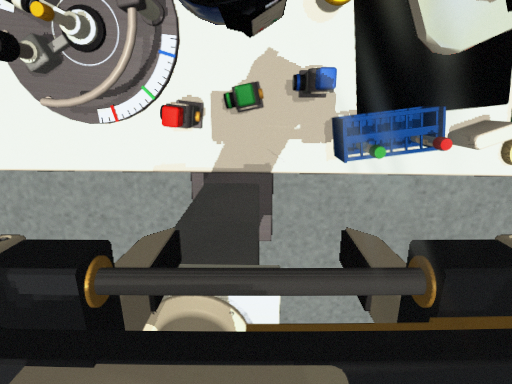

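```bash
python3 - <<'E'
from h import *
plan((0.45,0.1,0.33,0))
E
```

```text
t 2.2 p [ 0.3579 -0.1203  0.3298] yaw 0.5 q [ 75. -10. -53. 116.  -8.  70. -64.] F [-0.3 -0.3 -0.5] gap 0.0919
18.8 -43.9 -0.1 0.1; 37.7 -87.8 -0.2 0.2; 56.5 -131.7 -0.3 0.3; 75.4 -175.6 -0.3 0.4; 94.2 -219.5 -0.4 0.5
```

Call:
{"method": "move_arm", "body": {"increments": "19 -44 0 0; 38 -88 0 0; 57 -132 0 0; 75 -176 0 0; 94 -219 0 0.5"}}

```text
t: 2.7
tool_pos: [0.4435, 0.0802, 0.3302]
orientation: [[1.0, -0.003, -0.0], [-0.003, -1.0, -0.003], [-0.0, 0.003, -1.0]]
contact_force: [0.2, -1.2, 1.0]
finger_gap: 0.0912
```

Call:
{"method": "move_arm", "body": {"increments": "0 0 0 0; 0 0 0 0"}}

```text
t: 2.9
tool_pos: [0.4422, 0.0821, 0.3291]
orientation: [[1.0, 0.006, -0.005], [0.006, -1.0, 0.002], [-0.005, -0.002, -1.0]]
contact_force: [-0.2, 0.1, 1.0]
finger_gap: 0.0919
```

```bash
python3 - <<'E'
from h import *
import pickle
im,m=cam('wrist','w2.png'); plan((0.45,0.1,0.33,0))
pickle.dump((im,m),open('w2.pkl','wb'))
E
```

```text
t 2.95 p [0.4422 0.0806 0.3293] yaw 0.2 q [  60.   11.  -80.  108.   11.   70. -114.] F [ 0.3 -0.1 -0.1] gap 0.0921
7.9 -19.4 -0.7 0.2
```

View pics/w2.png

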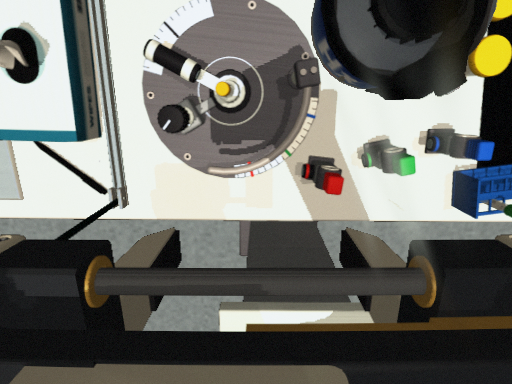

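```bash
python3 - <<'E'
from h import *
im=cv2.imread('pics/w2.png')
cv2.imwrite('pics/w2a.png',cv2.resize(im[0:190,130:330],None,fx=3.15,fy=3.15,interpolation=cv2.INTER_CUBIC))
cv2.imwrite('pics/w2b.png',cv2.resize(im[100:220,290:512],None,fx=3.5,fy=3.5,interpolation=cv2.INTER_CUBIC))
E
```

```text
(no output)
```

View pics/w2a.png

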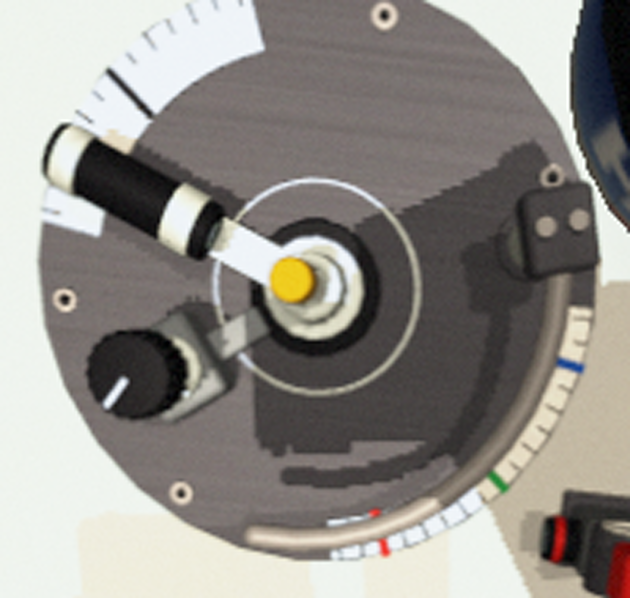

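View pics/w2b.png

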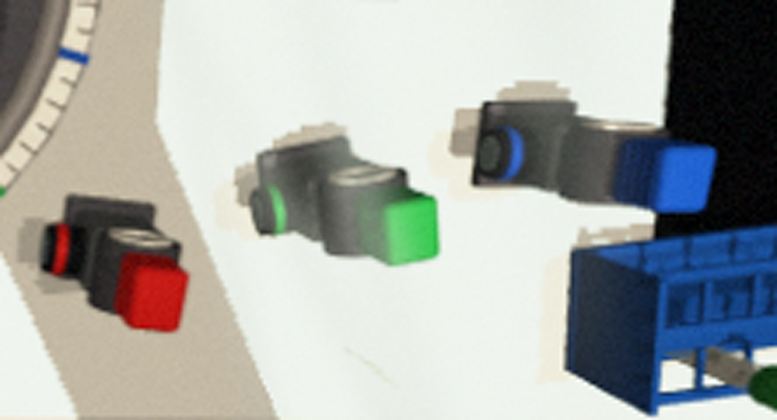

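```bash
cat > fit.py <<'E'
from h import *
import pickle
from scipy.optimize import least_squares
im,m=pickle.load(open('w2.pkl','rb'))
P=lambda x,y:(x/3.15+130,y/3.15)
print('tube top',at_z(m,P(291,280),.110),'rim',at_z(m,P(314,287),.05),'knob',at_z(m,P(137,375),.113))
ang=[(P(385,548),200,.013),(P(497,482),230,.013),(P(571,366),260,.013),(P(108,70),50,.013),(P(152,117),50,.013)]
def res(v,pr=False):
    c=v[:2];y=v[2];r=[]
    for px,a,z in ang:
        q=at_z(m,px,z)[:2]-c; t=np.radians(a+y); r.append(1000*(-np.sin(t)*q[0]+np.cos(t)*q[1]))
    for px,rad,a,z in [(P(291,280),0,0,.110),(P(314,287),0,0,.05),(P(137,375),.07,125,.113),(P(250,537),.1,172.1,.095)]:
        t=np.radians(a+y); q=at_z(m,px,z)[:2]-c-rad*np.array([np.cos(t),np.sin(t)]); r+=list(1000*q)
    for px in [P(40,262),P(598,290),P(330,560),P(60,390),P(135,495)]:
        q=at_z(m,px,.012)[:2]-c; r.append(1000*(np.linalg.norm(q)-.13))
    if pr: print(np.round(r,1))
    return np.array(r)
s=least_squares(res,[.53,.12,-9.5],loss='soft_l1'); res(s.x,True); print(s.x)
E
python3 fit.py
```

```text
tube top [0.53678571 0.12533931 0.11      ] rim [0.53657467 0.12284181 0.05      ] knob [0.50287223 0.18327746 0.113     ]
[-0.4 -0.7  0.1 -0.1  0.2  0.5  0.7  0.3 -1.8  1.  -2.3 -1.3 -1.2 -0.9
 -0.3 -1.7  2.6  3.1]
[ 0.53625804  0.1246363  -5.53376777]
```

```bash
python3 - <<'E'
from h import *
plan((0.44,0.05,0.30,40),(0.537,0.125,0.2,110),max_mm=35)
E
```

```text
t 2.95 p [0.4422 0.0806 0.3293] yaw 0.2 q [  60.   11.  -80.  108.   11.   70. -114.] F [ 0.3 -0.1 -0.1] gap 0.0921
-0.4 6.1 5.9 -8.0; -0.8 12.2 11.7 -15.9; -1.3 18.3 17.6 -23.9; -1.7 24.4 23.4 -31.9; -2.1 30.5 29.3 -39.8
13.6 0.6 11.1 -7.8; 27.3 1.1 22.1 -15.6; 40.9 1.7 33.2 -23.3; 54.6 2.3 44.3 -31.1; 68.2 2.9 55.3 -38.9
10.3 9.0 11.1 -7.8; 20.5 18.0 22.1 -15.6; 30.8 27.0 33.2 -23.3; 41.1 36.1 44.3 -31.1
```

Call:
{"method": "move_arm", "body": {"increments": "0 6 6 -8; -1 12 12 -16; -1 18 18 -24; -2 24 23 -32; -2 30 29 -40", "fingers": 0.5}}

```text
t: 3.45
tool_pos: [0.4402, 0.0478, 0.3007]
orientation: [[0.764, 0.645, -0.002], [0.645, -0.764, -0.006], [-0.005, 0.003, -1.0]]
contact_force: [0.3, -0.6, 0.9]
finger_gap: 0.0566
```

Call:
{"method": "move_arm", "body": {"increments": "14 1 11 -8; 27 1 22 -16; 41 2 33 -24; 55 2 44 -32; 68 3 55 -40"}}

```text
t: 3.95
tool_pos: [0.495, 0.0893, 0.2455]
orientation: [[0.17, 0.985, -0.001], [0.985, -0.17, -0.006], [-0.006, -0.0, -1.0]]
contact_force: [0.5, -1.0, 1.5]
finger_gap: 0.0457
```

Call:
{"method": "move_arm", "body": {"increments": "10 9 11 -8; 20 18 22 -16; 31 27 33 -24; 41 36 44 -32; 41 36 44 -32"}}

```text
t: 4.45
tool_pos: [0.5372, 0.1239, 0.2006]
orientation: [[-0.375, 0.927, -0.003], [0.927, 0.375, -0.004], [-0.002, -0.005, -1.0]]
contact_force: [-0.8, -0.3, -0.2]
finger_gap: 0.046
```

```bash
python3 - <<'E'
from h import *
im,m=cam('wrist','w3.png'); plan((0.5365,0.1248,0.2,110),(0.5365,0.1248,0.092,110))
E
```

```text
t 4.5 p [0.5368 0.1243 0.2014] yaw 111.8 q [ 38.  44. -78. 104.  46.  72. -32.] F [-0.1 -0.6 -0.5] gap 0.0462
0.6 -0.1 1.4 1.8; 0.7 0.1 37.4 1.8; 0.7 0.2 73.4 1.8; 0.8 0.4 109.4 1.8
```

View pics/w3.png

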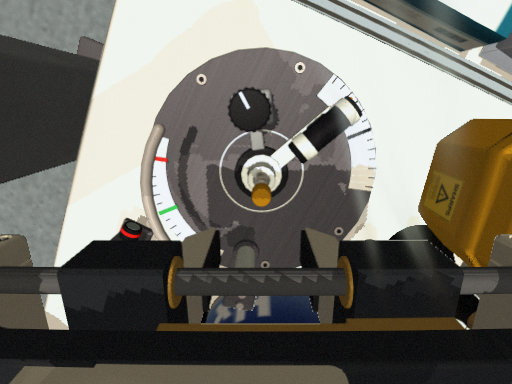

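```bash
python3 - <<'E'
from h import *
im,m=cam('wrist')
print(at_z(m,(260,192),.110), at_z(m,(249,109),.113), at_z(m,(158,129),.095))
c=np.array([.5363,.1246])
for r,a,z in [(0,0,.11),(.07,119.5,.113),(.1,166.6,.095),(.1,194.5,.095)]:
    t=np.radians(a); print(proj(m,[c[0]+r*np.cos(t),c[1]+r*np.sin(t),z]))
im=cv2.imread('pics/w3.png')
cv2.imwrite('pics/w3a.png',cv2.resize(im[40:240,130:390],None,fx=3,fy=3,interpolation=cv2.INTER_CUBIC))
E
```

```text
[0.53469616 0.1306773  0.11      ] [0.50244083 0.18873191 0.113     ] [0.43771149 0.14541801 0.095     ]
[[259.05920081 199.22846886]]
[[246.70108869 112.766755  ]]
[[160.32735457 126.8993486 ]]
[[145.02079115 179.72031597]]
```

View pics/w3a.png

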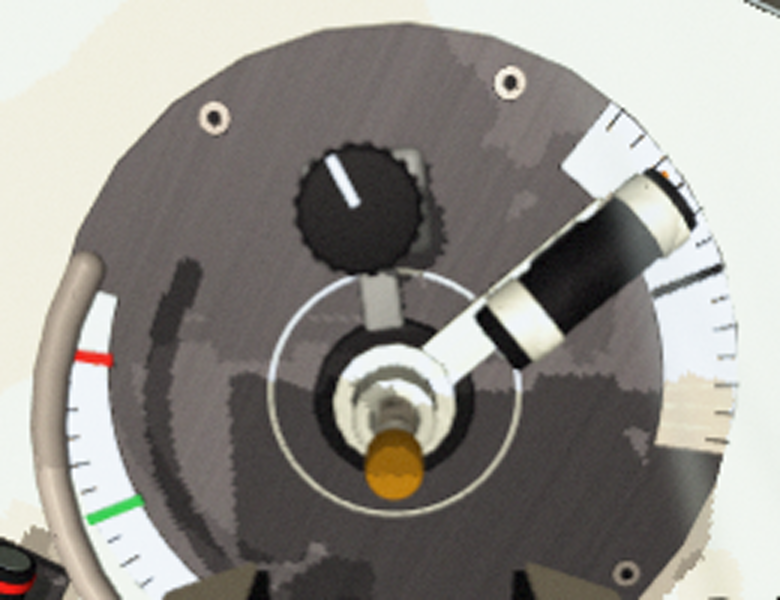

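```bash
cat >> fit.py <<'E'
im2,m2=cam('wrist')
P2=lambda x,y:(x/3+130,y/3+40)
def res2(v,pr=False):
    c=v[:2];y=v[2];r=[]
    for px,a,z in [(P2(115,510),230,.013),(P2(93,358),200,.013),(P2(722,267),50,.013),(P2(655,293),50,.013)]:
        q=at_z(m2,px,z)[:2]-c; t=np.radians(a+y); r.append(1000*(-np.sin(t)*q[0]+np.cos(t)*q[1]))
    for px,rad,a,z in [(P2(393,475),0,0,.110),(P2(395,400),0,0,.05),(P2(362,205),.07,125,.113),(P2(90,260),.1,172.1,.095)]:
        t=np.radians(a+y); q=at_z(m2,px,z)[:2]-c-rad*np.array([np.cos(t),np.sin(t)]); r+=list(1000*q)
    if pr: print(np.round(r,1))
    return np.array(r)
f=lambda v:np.r_[res(v),res2(v)]
s=least_squares(res2,[.53,.12,-9.5],loss='soft_l1'); print(s.x)
s=least_squares(f,[.53,.12,-9.5],loss='soft_l1'); res(s.x,1);res2(s.x,1);print(s.x)
E
python3 fit.py
```

```text
tube top [0.53678571 0.12533931 0.11      ] rim [0.53657467 0.12284181 0.05      ] knob [0.50287223 0.18327746 0.113     ]
[-0.4 -0.7  0.1 -0.1  0.2  0.5  0.7  0.3 -1.8  1.  -2.3 -1.3 -1.2 -0.9
 -0.3 -1.7  2.6  3.1]
[ 0.53625804  0.1246363  -5.53376777]
[ 0.53709335  0.12638611 -5.78991027]
[ 0.5 -0.1  0.3 -0.   0.2  0.2  0.1  0.  -2.4  0.6 -3.  -1.7 -2.1 -1.6
  0.3 -1.4  2.1  2.8]
[-0.2 -1.2 -0.4 -0.1  1.   0.9 -1.2  8.3  1.2  3.8 -0.8 -0.5]
[ 0.53654267  0.12528703 -5.66225887]
```

Call:
{"method": "move_arm", "body": {"increments": "1 -1 30 0; 1 -1 60 0; 1 -1 90 0; 1 -1 109 0; 1 -1 109 0"}}

```text
t: 5.1
tool_pos: [0.534, 0.1261, 0.0913]
orientation: [[-0.375, 0.927, -0.005], [0.927, 0.375, -0.003], [-0.001, -0.006, -1.0]]
contact_force: [-0.3, -0.2, 0.5]
finger_gap: 0.0458
```

Call:
{"method": "move_arm", "body": {"increments": "0 0 0 0; 0 0 0 0; 0 0 0 0; 0 0 0 0; 0 0 0 0", "fingers": 0, "newtons": 15}}

```text
t: 5.6
tool_pos: [0.5357, 0.1283, 0.0935]
orientation: [[-0.377, 0.926, -0.001], [0.926, 0.377, -0.0], [-0.0, -0.001, -1.0]]
contact_force: [0.7, -0.4, 2.9]
finger_gap: 0.016
```

Call:
{"method": "move_arm", "body": {"increments": "0 0 -30 0; 0 0 -60 0; 0 0 -90 0; 0 0 -120 0; 0 0 -130 0"}}

```text
t: 6.1
tool_pos: [0.5365, 0.1292, 0.2258]
orientation: [[-0.378, 0.926, 0.002], [0.926, 0.378, 0.0], [-0.0, 0.002, -1.0]]
contact_force: [0.1, -0.6, 0.3]
finger_gap: 0.0167
```

```bash
python3 - <<'E'
from h import *
im,m=cam('wrist','w4.png'); plan((0.44,-0.15,0.22,110))
E
```

```text
t 6.15 p [0.5367 0.1291 0.2258] yaw 112.2 q [ 39.  43. -80. 103.  44.  74. -31.] F [-0.   1.3  0.6] gap 0.0169
-31.7 -27.8 0.8 0.3; -63.4 -55.7 1.6 0.6; -95.1 -83.5 2.4 0.9; -126.8 -111.4 3.2 1.2; -158.6 -139.2 4.0 1.6
-32.5 -27.0 0.8 0.3; -64.9 -53.9 1.6 0.6
```

View pics/w4.png

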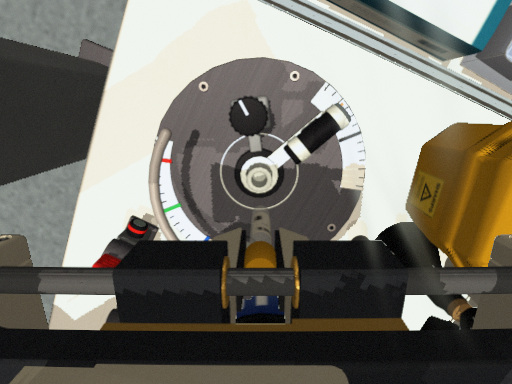

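Call:
{"method": "move_arm", "body": {"increments": "-32 -28 0 0; -63 -56 0 0; -95 -84 0 0; -127 -111 0 0; -159 -139 0 0"}}

```text
t: 6.65
tool_pos: [0.4653, -0.0731, 0.2217]
orientation: [[-0.377, 0.926, -0.004], [0.926, 0.377, -0.0], [0.001, -0.003, -1.0]]
contact_force: [-0.3, -0.8, -0.1]
finger_gap: 0.0165
```

Call:
{"method": "move_arm", "body": {"increments": "-32 -27 0 0; -65 -54 0 0; -95 -40 0 0; -95 -40 0 0"}}

```text
t: 7.05
tool_pos: [0.466, -0.1802, 0.2219]
orientation: [[-0.368, 0.93, -0.002], [0.93, 0.368, -0.001], [0.0, -0.002, -1.0]]
contact_force: [0.6, 1.0, 0.3]
finger_gap: 0.0163
```

```bash
python3 - <<'E'
from h import *
import pickle
im,m=cam('wrist','w5.png'); plan((0.4,-0.2,0.22,110)); pickle.dump((im,m),open('w5.pkl','wb'))
print(at_z(m,(260,176),0.05))
r=recognise('wrist','tube_rack');print(r[:2])
E
```

```text
t 7.1 p [ 0.4654 -0.1768  0.222 ] yaw 111.9 q [ 79.  38. -83. 110.  41.  70.   3.] F [-0.4  1.   0.3] gap 0.0163
1.4 -34.7 1.1 0.9; 2.8 -69.3 2.1 1.9
[ 0.46587358 -0.17831734  0.05      ]
[{'bbox': [145.5, 181.5, 65.4, 59.6], 'conf': 0.82}]
```

View pics/w5.png

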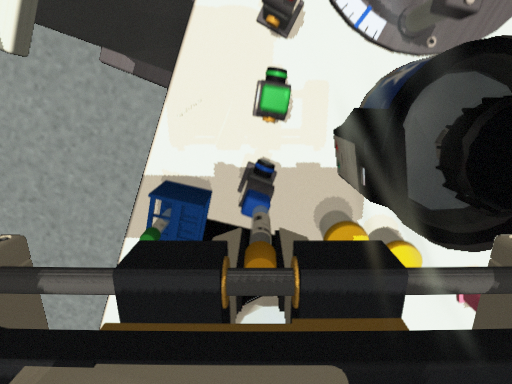

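```bash
python3 - <<'E'
from h import *
im=cv2.imread('pics/w1.png')
cv2.imwrite('pics/w1a.png',cv2.resize(im[85:175,320:470],None,fx=5,fy=5,interpolation=cv2.INTER_CUBIC))
cv2.imwrite('pics/w1b.png',cv2.resize(im[50:140,150:350],None,fx=4,fy=4,interpolation=cv2.INTER_CUBIC))
E
```

```text
(no output)
```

View pics/w1a.png

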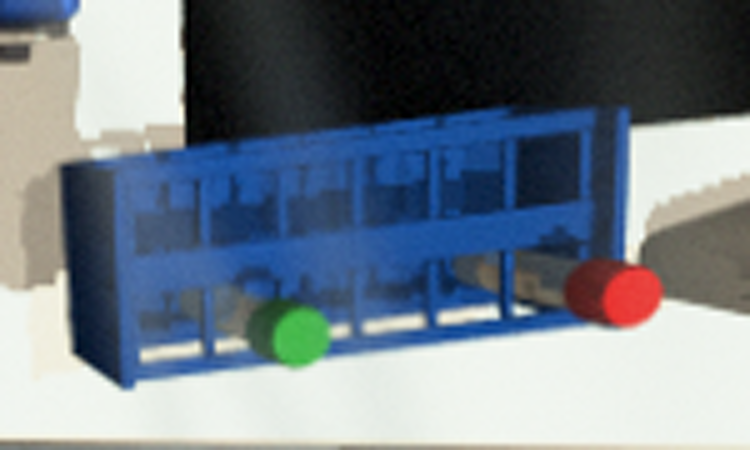

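View pics/w1b.png

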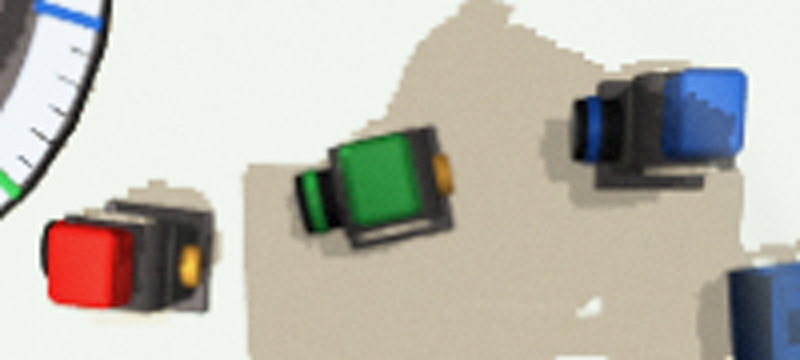

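```bash
cat > rack.py <<'E'
from h import *
import pickle
from scipy.optimize import least_squares
im,m5=pickle.load(open('w5.pkl','rb')); s,p,R=st()
# constant camera in tool
Rc=R.T@np.array(m5['rotation']); oc=R.T@(np.array(m5['origin'])-p)
print('oc',np.round(oc,4))
def mk(p,yaw):
    c,s=np.cos(np.radians(yaw)),np.sin(np.radians(yaw)); Rt=np.array([[c,s,0],[s,-c,0],[0,0,-1]])
    m=dict(m5); m['rotation']=Rt@Rc; m['origin']=np.array(p)+Rt@oc; return m
m1=mk([.3579,-.1203,.3298],.5)
P=lambda x,y:(x/5+320,y/5+85)
obs=[(P(130,385),-70,-30,.062),(P(120,165),-70,30,.062),(P(628,108),70,30,.062),(P(75,350),-70,-30,0)]
def f(v,pr=0):
    c,s=np.cos(v[2]),np.sin(v[2]); r=[]
    for px,a,b,z in obs:
        w=np.array([v[0]+(a*c-b*s)/1000,v[1]+(a*s+b*c)/1000]); r+=list(1000*(at_z(m1,px,z)[:2]-w))
    if pr: print(np.round(r,1))
    return r
sol=least_squares(f,[.39,-.3,-1.5],loss='soft_l1'); f(sol.x,1); v=sol.x; print(v[:2],np.degrees(v[2]))
c,s=np.cos(v[2]),np.sin(v[2])
for nm,px in [('green',P(290,335)),('red',P(617,293))]:
    w=at_z(m1,px,.094)[:2]; d=(w-v[:2])*1000; print(nm,w,'local',d@[c,s],d@[-s,c])
for b in(15,-15):
  for a in (-53,-31.5,-10.5,10.5,31.5,53):
    w=np.array([v[0]+(a*c-b*s)/1000,v[1]+(a*s+b*c)/1000]); print(b,a,np.round(w,4),np.round((proj(m1,[*w,.053])[0]-[320,85])*5))
E
python3 rack.py
```

```text
oc [ 0.0707  0.     -0.1476]
[ 0.3 -0.6  0.2 -0.3 -0.5  3.2 -0.  -0.1]
[ 0.38953655 -0.30532724] -83.17952661483531
green [ 0.37066212 -0.27075768] local -36.566418325303594 -14.635418235660289
red [ 0.38187376 -0.35387217] local 47.29136135140522 -13.373694702662904
15 -53 [ 0.3981 -0.2509] [174. 213.]
15 -31.5 [ 0.4007 -0.2723] [252. 204.]
15 -10.5 [ 0.4032 -0.2931] [328. 195.]
15 10.5 [ 0.4057 -0.314 ] [403. 186.]
15 31.5 [ 0.4082 -0.3348] [479. 178.]
15 53 [ 0.4107 -0.3562] [557. 169.]
-15 -53 [ 0.3683 -0.2545] [177. 321.]
-15 -31.5 [ 0.3709 -0.2758] [253. 312.]
-15 -10.5 [ 0.3734 -0.2967] [328. 303.]
-15 10.5 [ 0.3759 -0.3175] [402. 295.]
-15 31.5 [ 0.3784 -0.3384] [477. 287.]
-15 53 [ 0.3809 -0.3597] [553. 278.]
```

```bash
python3 - <<'E'
from h import *
for i in range(4):
    s,p,R=st(); m=camera_model('wrist'); print(np.round(p,4),np.round(R.T@(np.array(m['origin'])-p),4),np.round(m['origin'],4)); camera('top')
E
```

```text
[ 0.465  -0.1747  0.2221] [ 0.0758  0.0006 -0.148 ] [ 0.4375 -0.1043  0.3702]
[ 0.4649 -0.1735  0.2223] [ 0.0758  0.0006 -0.148 ] [ 0.4373 -0.1032  0.3704]
[ 0.465  -0.173   0.2225] [ 0.0758  0.0006 -0.148 ] [ 0.4372 -0.1027  0.3706]
[ 0.4651 -0.1729  0.2227] [ 0.0758  0.0006 -0.148 ] [ 0.4372 -0.1025  0.3707]
```

```bash
sed -i "s/^print('oc'.*/oc=np.array([.0758,.0006,-.148])/" rack.py
sed -i "s/P(290,335)/P(297,335)/; s/P(617,293)/P(629,293)/" rack.py
sed -i "s/^obs=.*/obs=[(P(130,385),-70,-30,.062),(P(120,165),-70,30,.062),(P(628,108),70,30,.062),(P(75,350),-70,-30,0)]+[(P(170,324),-53,-15,.053),(P(320,310),-10,-15,.053),(P(396,300),10.5,-15,.053),(P(472,290),32,-15,.053),(P(548,170),53,15,.053)]/" rack.py; sed -i "s/R.T@np.array(m5\['rotation'\])/np.array(Q)/; s/^# const.*/m0=camera_model('wrist'); Q=R.T@np.array(m0['rotation'])/" rack.py; python3 rack.py
```

```text
[ 0.7 -2.2  0.7 -1.8  0.2  1.6  0.6 -1.7 -0.4  0.4 -1.3  0.9 -0.8  0.
 -0.4  0.1  0.4  0.8]
[ 0.3963953 -0.3043214] -82.78805562059496
green [ 0.37776768 -0.27330686] local -33.10768667489951 -14.586684215742006
red [ 0.38969695 -0.3576623 ] local 52.07798581286473 -13.341780546846538
15 -53 [ 0.4046 -0.2499] [168. 215.]
15 -31.5 [ 0.4073 -0.2712] [246. 206.]
15 -10.5 [ 0.41  -0.292] [322. 197.]
15 10.5 [ 0.4126 -0.3129] [398. 189.]
15 31.5 [ 0.4152 -0.3337] [473. 180.]
15 53 [ 0.4179 -0.355 ] [551. 171.]
-15 -53 [ 0.3749 -0.2536] [171. 322.]
-15 -31.5 [ 0.3776 -0.275 ] [248. 314.]
-15 -10.5 [ 0.3802 -0.2958] [322. 305.]
-15 10.5 [ 0.3828 -0.3166] [397. 297.]
-15 31.5 [ 0.3855 -0.3375] [471. 289.]
-15 53 [ 0.3882 -0.3588] [547. 280.]
```

```bash
python3 - <<'E'
from h import *
im,m=cam('wrist','w6.png'); s,p,R=st()
cv2.imwrite('pics/w6a.png',cv2.resize(cv2.imread('pics/w6.png')[170:300,190:330],None,fx=5,fy=5,interpolation=cv2.INTER_CUBIC))
for e in(-.004,0,.004):
    a=[((proj(m,p+R@np.array([e,0,z]))[0]-[190,170])*5).round().tolist() for z in (-.018,0,.0,.03,.06,.07)]; print(e,a)
plan((0.4126,-0.3129,0.22,None),(0.4126,-0.3129,0.20,111))
E
```

```text
-0.004 [[343.0, 530.0], [343.0, 441.0], [343.0, 441.0], [344.0, 327.0], [345.0, 242.0], [345.0, 219.0]]
0 [[343.0, 494.0], [343.0, 408.0], [343.0, 408.0], [344.0, 298.0], [345.0, 217.0], [345.0, 194.0]]
0.004 [[343.0, 457.0], [343.0, 374.0], [343.0, 374.0], [344.0, 269.0], [345.0, 191.0], [345.0, 169.0]]
t 7.4 p [ 0.4653 -0.1732  0.223 ] yaw 112.3 q [ 78.  38. -83. 110.  41.  70.   3.] F [-0.3 -0.2 -0.5] gap 0.0161
-27.3 -25.5 0.8 0.0; -54.6 -50.9 1.6 0.0; -81.9 -76.4 2.4 0.0; -109.2 -101.9 3.2 0.0; -109.2 -101.8 23.2 1.3
```

View pics/w6a.png

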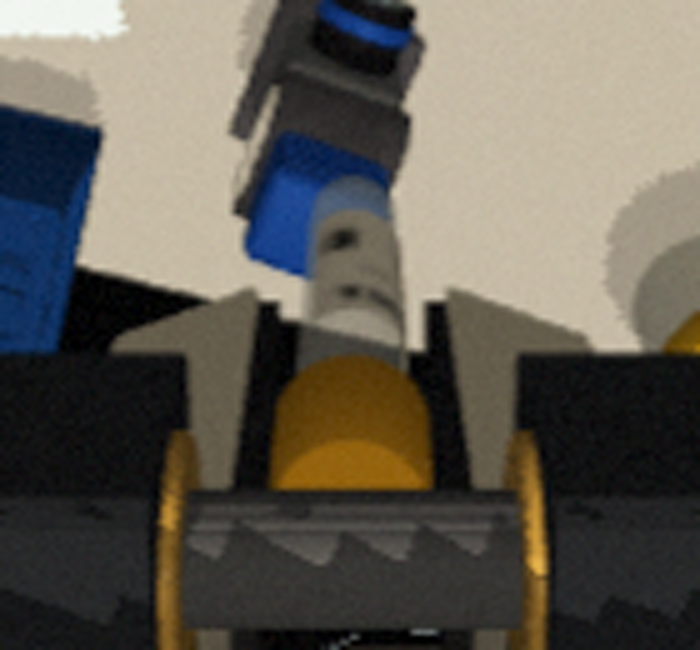

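Call:
{"method": "move_arm", "body": {"increments": "-27 -25 0 0; -54 -50 0 0; -81 -75 0 0; -107 -101 0 0; -107 -101 0 0"}}

```text
t: 7.9
tool_pos: [0.4102, -0.3166, 0.2225]
orientation: [[-0.371, 0.929, -0.004], [0.929, 0.371, -0.002], [-0.0, -0.004, -1.0]]
contact_force: [0.2, 0.3, -0.1]
finger_gap: 0.0164
```

Call:
{"method": "move_arm", "body": {"increments": "0 0 10 0; 0 0 20 0; 0 0 30 0; 0 0 40 0; 0 0 40 0"}}

```text
t: 8.4
tool_pos: [0.4117, -0.3107, 0.1817]
orientation: [[-0.379, 0.925, -0.004], [0.925, 0.379, 0.001], [0.002, -0.004, -1.0]]
contact_force: [-0.1, -0.3, 0.2]
finger_gap: 0.0164
```

```bash
python3 - <<'E'
from h import *
cam('scene');im,m=cam('wrist','w7.png'); plan((0.412,-0.311,0.17,None))
im,m=cam('scene')
cv2.imwrite('pics/s7.png',cv2.cvtColor(cv2.resize(im[180:300,220:380],None,fx=4.5,fy=4.5,interpolation=cv2.INTER_CUBIC),cv2.COLOR_RGB2BGR))
E
```

```text
t 8.5 p [ 0.4125 -0.3112  0.1831] yaw 112.2 q [ 91.  44. -80. 110.  47.  69.  16.] F [-0.2 -0.2 -0.4] gap 0.0168
0.4 -0.4 13.1 0.0
```

View pics/w7.png

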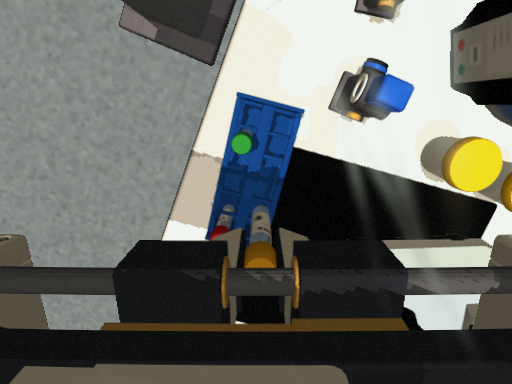

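View pics/s7.png

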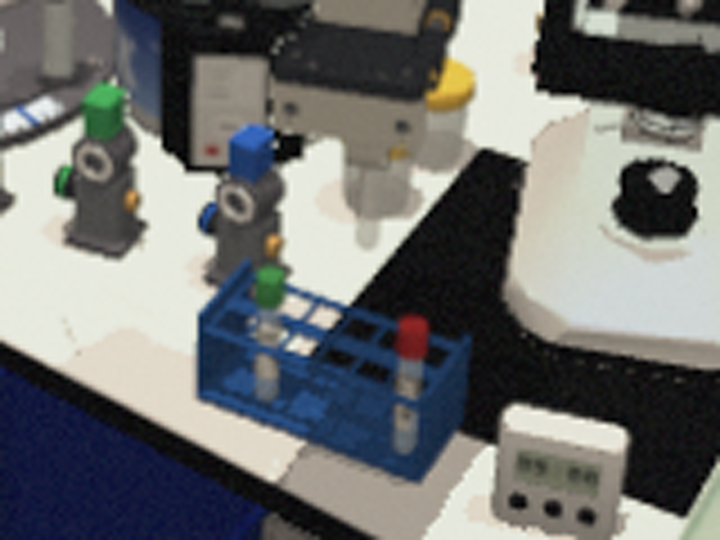

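```bash
python3 - <<'E'
from h import *
im,m=cam('wrist'); im=cv2.cvtColor(im,cv2.COLOR_RGB2BGR)
v=[.3964,-.3043,np.radians(-82.8)]; c,s=np.cos(v[2]),np.sin(v[2])
big=cv2.resize(im[85:260,180:330],None,fx=4.4,fy=4.4,interpolation=cv2.INTER_CUBIC)
def w(a,b): return [v[0]+(a*c-b*s)/1000,v[1]+(a*s+b*c)/1000]
for b in(15,-15):
  for a in (-53,-31.5,-10.5,10.5,31.5):
    pts=[proj(m,[*w(a+i,b+j),.053])[0] for i,j in((-9,-9),(9,-9),(9,9),(-9,9))]
    cv2.polylines(big,[np.int32((np.array(pts)-[180,85])*4.4)],True,(0,255,255),1)
cv2.imwrite('pics/w7a.png',big)
E
```

```text
(no output)
```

View pics/w7a.png

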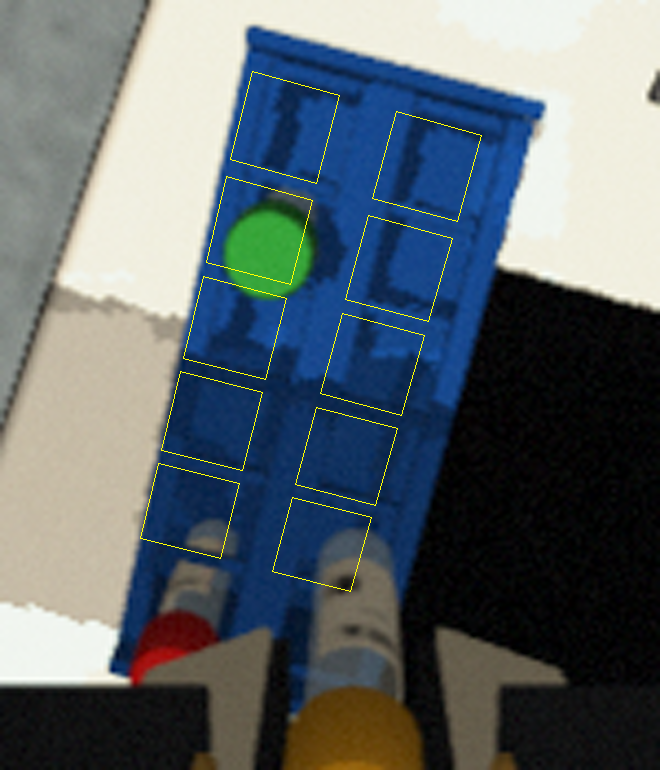

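```bash
python3 - <<'E'
from h import *
m=camera_model('wrist')
P=lambda x,y:(x/4.4+180,y/4.4+85)
A=at_z(m,P(250,28),.062);B=at_z(m,P(544,103),.062); print(A,B,np.linalg.norm(A-B)*1000)
d=(B-A)[:2];d/=np.linalg.norm(d);  # +v direction
u=np.array([d[1],-d[0]]); print(d,u,np.degrees(np.arctan2(u[1],u[0])))
c=(A+B)[:2]/2+.07*u; print('center',c)
print('lower left edge pt',at_z(m,P(112,668),.053)[:2]-c, )
q=at_z(m,P(112,668),.053)[:2]-c; print(q@u*1000,q@d*1000)
g=at_z(m,P(268,253),.094)[:2]; print('green',g,(g-c)@u,(g-c)@d)
print('hole4',c+.0105*u+.015*d)
print('hole5',c+.0315*u+.015*d)
E
```

```text
[ 0.36229971 -0.23858785  0.062     ] [ 0.42041324 -0.22983238  0.062     ] 58.76938821644802
[0.9888402  0.14898006] [ 0.14898006 -0.9888402 ] -81.43217602638249
center [ 0.40178508 -0.30342893]
lower left edge pt [-0.01968541 -0.07626854]
72.48466189066062 -30.828212763488395
green [ 0.38159013 -0.27310199] -0.03299713899369452 -0.01545147463306554
hole4 [ 0.41818197 -0.31157705]
hole5 [ 0.42131056 -0.33234269]
```

```bash
python3 - <<'E'
from h import *
m=camera_model('wrist');P=lambda x,y:(x/4.4+180,y/4.4+85)
s,p,R=st()
for y in (555,565,575): print(at_z(m,P(357,y),p[2]-.0635)-p)
plan((0.4172,-0.309,0.15,None))
E
```

```text
[ 0.00134701  0.00068616 -0.0635    ]
[ 0.00202719 -0.00096987 -0.0635    ]
[ 0.00271054 -0.00263361 -0.0635    ]
t 8.6 p [ 0.4128 -0.3116  0.1837] yaw 112.2 q [ 91.  43. -80. 110.  47.  69.  16.] F [ 0.3  0.1 -0.3] gap 0.0166
0.8 5.1 33.7 0.0
```

Call:
{"method": "move_arm", "body": {"increments": "0 4 10 0; 0 4 25 0; 0 4 44 0; 0 4 44 0; 0 4 44 0"}}

```text
t: 9.1
tool_pos: [0.4155, -0.3098, 0.1384]
orientation: [[-0.378, 0.926, -0.003], [0.926, 0.378, 0.001], [0.002, -0.003, -1.0]]
contact_force: [0.8, -0.2, 0.0]
finger_gap: 0.0164
```

```bash
python3 - <<'E'
from h import *
cam('scene');im,m=cam('wrist','w8.png'); plan((0.4165,-0.3095,0.078,None))
cv2.imwrite('pics/w8a.png',cv2.resize(cv2.imread('pics/w8.png')[110:280,180:330],None,fx=4.4,fy=4.4,interpolation=cv2.INTER_CUBIC))
E
```

```text
t 9.2 p [ 0.4163 -0.3102  0.1396] yaw 112.2 q [ 88.  46. -76. 111.  50.  65.  14.] F [-0.6 -0.   0.2] gap 0.0161
0.3 0.3 30.8 0.0; 0.6 0.6 61.6 0.0
```

View pics/w8a.png

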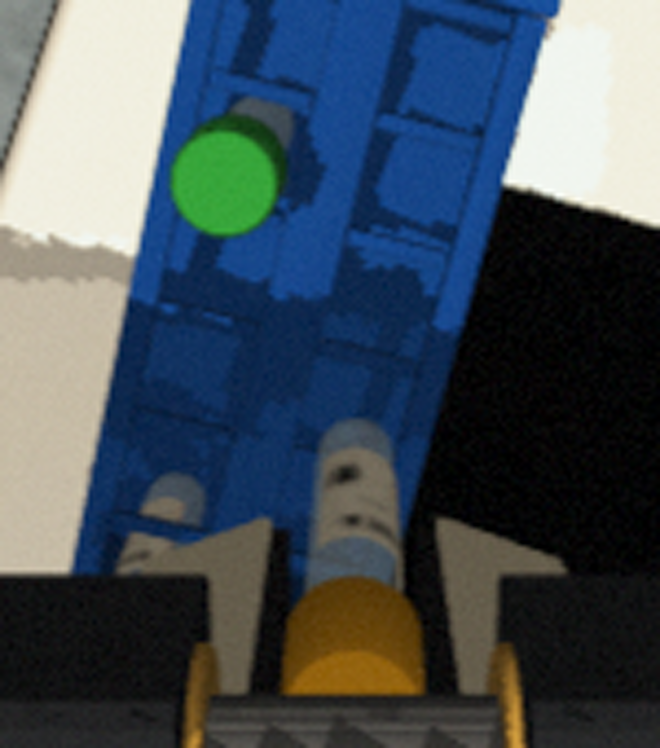

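```bash
python3 - <<'E'
from h import *
m=camera_model('wrist');s,p,R=st()
Pi=lambda q:((proj(m,q)[0]-[180,110])*4.4).round()
print(Pi([.418,-.311,.053]))
P=lambda x,y:(x/4.4+180,y/4.4+110)
for px in [(425,183),(397,295),(370,398)]: print(at_z(m,P(*px),.053))
for y in (455,462,470): print(at_z(m,P(357,y),p[2]-.0635),p)
E
```

```text
[356. 411.]
[ 0.41329521 -0.26726692  0.053     ]
[ 0.41657573 -0.28781723  0.053     ]
[ 0.41952371 -0.30769888  0.053     ]
[ 0.41829385 -0.31117291  0.07605737] [ 0.41625749 -0.31022722  0.13955737]
[ 0.41877148 -0.31233667  0.07605737] [ 0.41625749 -0.31022722  0.13955737]
[ 0.41931926 -0.31367134  0.07605737] [ 0.41625749 -0.31022722  0.13955737]
```

Call:
{"method": "move_arm", "body": {"increments": "2 2 6 0; 2 2 20 0; 2 2 35 0; 2 2 48 0; 2 2 54 0"}}

```text
t: 9.7
tool_pos: [0.4159, -0.3073, 0.0832]
orientation: [[-0.378, 0.926, -0.004], [0.926, 0.378, 0.001], [0.002, -0.004, -1.0]]
contact_force: [0.1, 0.8, -0.6]
finger_gap: 0.0165
```

Call:
{"method": "move_arm", "body": {"increments": "0 0 4 0; 0 0 8 0; 0 0 8 0; 0 0 8 0"}}

```text
t: 10.1
tool_pos: [0.4171, -0.3078, 0.0776]
orientation: [[-0.377, 0.926, -0.002], [0.926, 0.377, -0.001], [-0.0, -0.002, -1.0]]
contact_force: [0.6, 1.1, 0.2]
finger_gap: 0.0166
```

```bash
python3 - <<'E'
from h import *
im,m=cam('wrist','w9.png'); plan((0.4165,-0.3095,0.078,None))
cv2.imwrite('pics/w9a.png',cv2.resize(cv2.imread('pics/w9.png')[110:300,150:350],None,fx=3.5,fy=3.5,interpolation=cv2.INTER_CUBIC))
im,m=cam('scene')
cv2.imwrite('pics/s9.png',cv2.cvtColor(cv2.resize(im[180:300,220:380],None,fx=4.5,fy=4.5,interpolation=cv2.INTER_CUBIC),cv2.COLOR_RGB2BGR))
E
```

```text
t 10.15 p [ 0.4171 -0.3079  0.0776] yaw 112.2 q [ 85.  50. -70. 114.  56.  60.  10.] F [ 0.7 -0.2 -0.1] gap 0.0161
-1.3 -1.1 -0.4 0.0
```

View pics/s9.png

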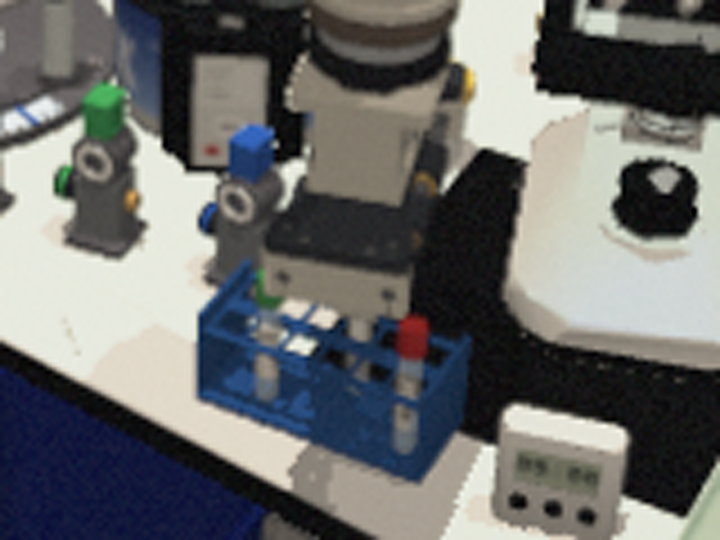

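Call:
{"method": "move_arm", "body": {"increments": "0 0 0 0; 0 0 0 0; 0 0 0 0", "fingers": 0.35}}

```text
t: 10.5
tool_pos: [0.4169, -0.3079, 0.0774]
orientation: [[-0.377, 0.926, -0.002], [0.926, 0.377, -0.001], [-0.0, -0.002, -1.0]]
contact_force: [-1.3, -0.7, 0.1]
finger_gap: 0.0313
```

Call:
{"method": "move_arm", "body": {"increments": "0 0 -25 0; 0 0 -60 0; 0 0 -100 0; 0 0 -140 0; 0 0 -140 0"}}

```text
t: 11.0
tool_pos: [0.4202, -0.3083, 0.2223]
orientation: [[-0.377, 0.926, 0.005], [0.926, 0.378, -0.005], [-0.006, 0.002, -1.0]]
contact_force: [0.2, -0.4, 0.0]
finger_gap: 0.0316
```

```bash
python3 - <<'E'
from h import *
cam('scene');im,m=cam('wrist','w10.png'); plan((0.45,-0.26,0.25,180),max_mm=40)
im,m=cam('scene')
cv2.imwrite('pics/s10.png',cv2.cvtColor(cv2.resize(im[180:300,220:380],None,fx=4.5,fy=4.5,interpolation=cv2.INTER_CUBIC),cv2.COLOR_RGB2BGR))
E
```

```text
t 11.1 p [ 0.4174 -0.3081  0.2179] yaw 112.1 q [ 92.  41. -82. 108.  44.  72.  18.] F [-0.1 -1.1 -0.3] gap 0.032
3.6 5.4 -3.6 -7.5; 7.2 10.7 -7.2 -15.1; 10.7 16.1 -10.8 -22.6; 14.3 21.5 -14.3 -30.2; 17.9 26.8 -17.9 -37.7
-0.4 6.4 -3.6 -7.5; -0.9 12.9 -7.2 -15.1; -1.3 19.3 -10.8 -22.6; -1.8 25.7 -14.3 -30.2
```

View pics/s10.png

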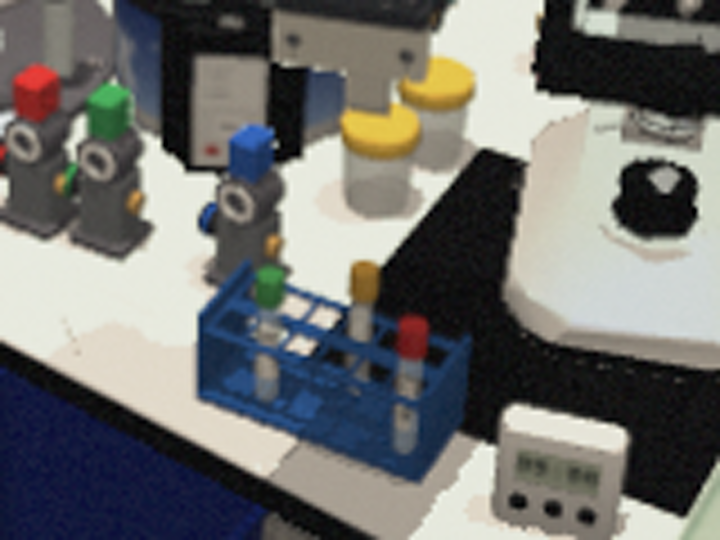

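View pics/w10.png

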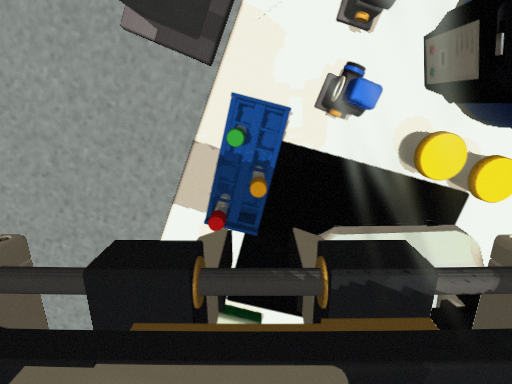

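```bash
python3 - <<'E'
from h import *
plan((0.51,-0.22,0.25,185),max_mm=40)
E
```

```text
t 11.15 p [ 0.4166 -0.3079  0.2168] yaw 112.2 q [ 92.  41. -82. 108.  44.  72.  18.] F [-0.8 -0.3 -1.7] gap 0.0322
5.1 13.3 -3.7 -8.1; 10.3 26.6 -7.5 -16.2; 15.4 39.8 -11.2 -24.3; 20.5 53.1 -14.9 -32.4; 25.6 66.4 -18.7 -40.5
-4.7 13.4 -3.7 -8.1; -9.4 26.9 -7.5 -16.2; -14.1 40.3 -11.2 -24.3; -18.9 53.7 -14.9 -32.4
```

Call:
{"method": "move_arm", "body": {"increments": "5 13 -4 -8; 10 27 -8 -16; 15 40 -11 -24; 20 53 -15 -32; 26 66 -19 -40"}}

```text
t: 11.65
tool_pos: [0.4679, -0.2581, 0.2344]
orientation: [[-0.887, 0.462, -0.005], [0.462, 0.887, 0.001], [0.004, -0.001, -1.0]]
contact_force: [0.2, -0.1, 0.2]
finger_gap: 0.032
```

Call:
{"method": "move_arm", "body": {"increments": "-5 13 -4 -8; -9 27 -8 -16; -14 40 -11 -24; -19 54 -15 -32; -19 54 -15 -32", "fingers": 0.6}}

```text
t: 12.15
tool_pos: [0.5111, -0.2177, 0.25]
orientation: [[-0.997, -0.077, -0.003], [-0.077, 0.997, 0.001], [0.003, 0.001, -1.0]]
contact_force: [-0.5, 0.3, 0.4]
finger_gap: 0.0547
```

```bash
python3 - <<'E'
from h import *
camera('top'); camera('top'); im,m=cam('wrist','w11.png'); plan((0.51,-0.22,0.25,185)); 
for n in ['head_blue','head_green','head_red','tube_rack']:
    print(n,[(np.round(x['bbox']).tolist(),round(x['conf'],2)) for x in recognise('wrist',n)[:3]])
E
```

```text
t 12.3 p [ 0.5097 -0.2201  0.2498] yaw -176.0 q [ 77.  47. -86. 101.  48.  80.  75.] F [-0.8  0.3 -0.2] gap 0.055
-0.3 0.1 -0.2 -1.0
head_blue [([264.0, 116.0, 47.0, 43.0], 0.62)]
head_green [([338.0, 113.0, 63.0, 34.0], 0.58), ([238.0, 200.0, 45.0, 56.0], 0.22)]
head_red [([381.0, 104.0, 70.0, 34.0], 0.67)]
tube_rack [([119.0, 33.0, 138.0, 72.0], 0.85)]
```

View pics/w11.png

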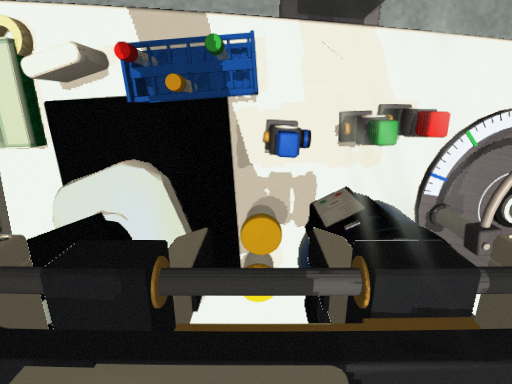

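```bash
python3 - <<'E'
from h import *
import pickle
im,m=cam('wrist','w12.png'); pickle.dump(m,open('w12.pkl','wb'))
I=cv2.imread('pics/w12.png')
cv2.imwrite('pics/w12a.png',cv2.resize(I[85:175,250:460],None,fx=3.8,fy=3.8,interpolation=cv2.INTER_CUBIC))
cv2.imwrite('pics/w12b.png',cv2.resize(I[25:110,110:265],None,fx=5,fy=5,interpolation=cv2.INTER_CUBIC))
E
```

```text
(no output)
```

View pics/w12a.png

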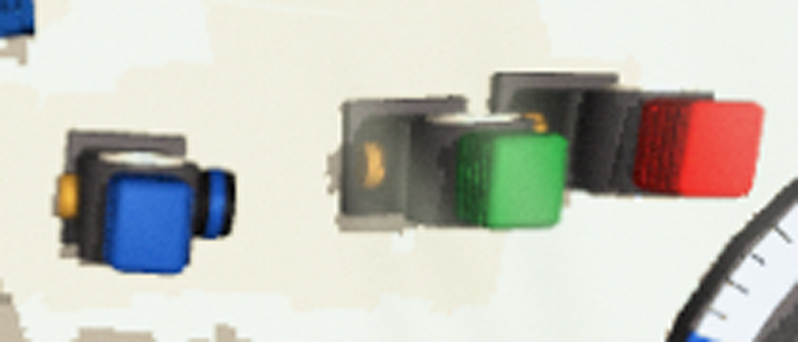

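View pics/w12b.png

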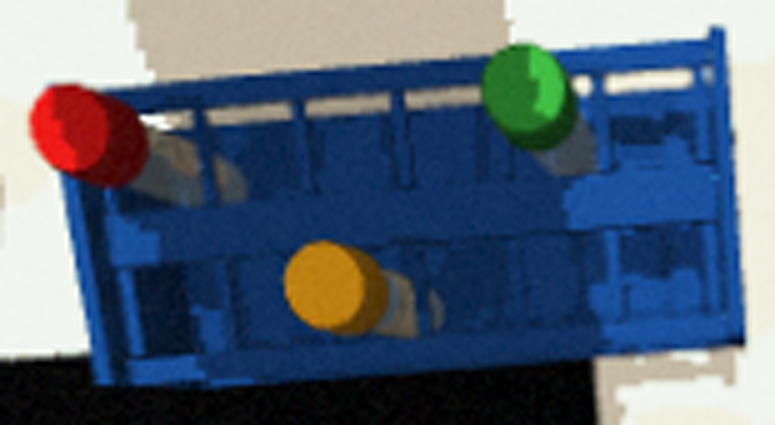

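```bash
cat > heads.py <<'E'
from h import *
import pickle
m=pickle.load(open('w12.pkl','rb'))
P=lambda x,y:(x/3.8+250,y/3.8+85)
# quad order: back-left, back-right(lens), front-right, front-left in image
for n,q in {'blue':[(112,177),(193,180),(187,272),(106,268)],'green':[(487,132),(567,135),(562,227),(485,225)],'red':[(690,100),(764,103),(755,197),(682,193)]}.items():
    W=np.array([at_z(m,P(*a),.108)[:2] for a in q]); c=W.mean(0)
    x=(W[1]+W[2]-W[0]-W[3])/2; y=(W[0]+W[1]-W[2]-W[3])/2
    print(n,'c',np.round(c,4),'xlen %.1f ang %.1f  ylen %.1f ang(y-90) %.1f'%(np.linalg.norm(x)*1e3,np.degrees(np.arctan2(x[1],x[0])),np.linalg.norm(y)*1e3,np.degrees(np.arctan2(y[1],y[0]))-90))
for n,q in {'blue foot':[(68,132),(187,137)],'green foot':[(345,98),(467,97)],'red foot':[(492,73),(618,75)]}.items():
    W=np.array([at_z(m,P(*a),.010)[:2] for a in q]); x=W[1]-W[0]; L=np.linalg.norm(x); a=np.arctan2(x[1],x[0]); u=x/L
    # foot back edge is -robot side; centre is 19mm toward +robot-forward (perp)
    perp=np.array([u[1],-u[0]]); print(n,'L %.1f ang %.1f'%(L*1e3,np.degrees(a)),'centre',np.round(W.mean(0)+.019*perp,4))
E
python3 heads.py
```

```text
blue c [ 0.4678 -0.1965] xlen 20.4 ang 91.7  ylen 22.9 ang(y-90) -268.2
green c [ 0.4498 -0.1038] xlen 19.9 ang 92.6  ylen 22.9 ang(y-90) -261.5
red c [ 0.4382 -0.0555] xlen 18.9 ang 92.0  ylen 22.9 ang(y-90) -262.1
blue foot L 39.3 ang 91.8 centre [ 0.469  -0.1958]
green foot L 40.1 ang 94.8 centre [ 0.4504 -0.1049]
red foot L 41.7 ang 93.7 centre [ 0.4393 -0.0576]
```

```bash
python3 - <<'E'
from h import *
plan((0.468,-0.196,0.15,182),(0.468,-0.196,0.097,182),max_mm=40)
E
```

```text
t 12.55 p [ 0.5101 -0.2205  0.2508] yaw -175.9 q [ 77.  47. -86. 101.  48.  80.  75.] F [ 0.6 -0.5 -1.2] gap 0.0551
13.3 9.2 33.6 0.7; 26.7 18.3 67.3 1.4; 40.0 27.5 100.9 2.1; 39.9 27.5 127.4 2.1; 39.8 27.5 153.9 2.1
```

Call:
{"method": "move_arm", "body": {"increments": "13 9 34 1; 27 18 67 2; 40 27.5 101 2; 40 27.5 101 2; 40 27.5 101 2"}}

```text
t: 13.05
tool_pos: [0.4689, -0.1958, 0.1508]
orientation: [[-0.999, -0.038, -0.002], [-0.038, 0.999, -0.001], [0.002, -0.001, -1.0]]
contact_force: [0.4, 0.0, 1.1]
finger_gap: 0.0549
```

```bash
python3 - <<'E'
from h import *
plan((0.468,-0.196,0.097,182),max_mm=40)
E
```

```text
t 13.05 p [ 0.4689 -0.1958  0.1508] yaw -177.8 q [ 77.  49. -82. 112.  53.  70.  67.] F [0.4 0.  1.1] gap 0.0549
0.4 -0.1 26.9 0.1; 0.8 -0.1 53.8 0.2
```

Call:
{"method": "move_arm", "body": {"increments": "1 0 20 0; 1 0 40 0; 1 0 54 0; 1 0 54 0; 1 0 54 0"}}

```text
t: 13.55
tool_pos: [0.4685, -0.1956, 0.0973]
orientation: [[-0.999, -0.038, -0.0], [-0.038, 0.999, -0.001], [0.0, -0.001, -1.0]]
contact_force: [-0.1, 0.2, -0.8]
finger_gap: 0.0549
```

Call:
{"method": "move_arm", "body": {"increments": "0 0 0 0; 0 0 0 0; 0 0 0 0; 0 0 0 0; 0 0 0 0", "fingers": 0, "newtons": 35}}

```text
t: 14.05
tool_pos: [0.4674, -0.1955, 0.0963]
orientation: [[-0.999, -0.038, -0.002], [-0.038, 0.999, -0.001], [0.002, -0.001, -1.0]]
contact_force: [-0.0, 0.2, -0.7]
finger_gap: 0.0196
```

Call:
{"method": "move_arm", "body": {"increments": "0 0 -20 0; 0 0 -50 0; 0 0 -80 0; 0 0 -80 0; 0 0 -80 0"}}

```text
t: 14.55
tool_pos: [0.4674, -0.1957, 0.1761]
orientation: [[-0.999, -0.038, -0.002], [-0.038, 0.999, -0.002], [0.002, -0.002, -1.0]]
contact_force: [-0.8, -0.2, -1.7]
finger_gap: 0.0198
```

```bash
python3 - <<'E'
from h import *
im,m=cam('wrist','w13.png'); plan((0.468,-0.196,0.097,182),max_mm=40)
E
```

```text
t 14.6 p [ 0.4669 -0.1956  0.1754] yaw -177.8 q [ 78.  47. -84. 112.  50.  71.  68.] F [-0.1 -0.5 -1.9] gap 0.0198
-0.7 -0.2 39.2 0.1; -1.3 -0.3 78.4 0.2
```

View pics/w13.png

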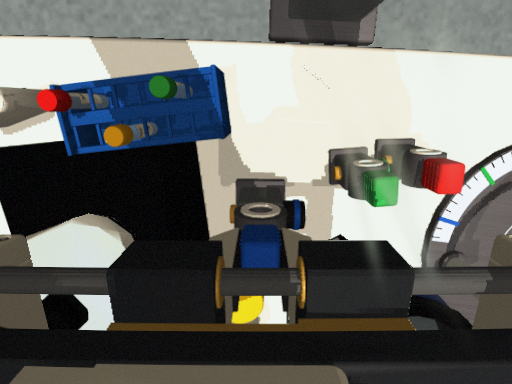

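```bash
python3 - <<'E'
from h import *
m=camera_model('wrist');s,p,R=st()
for e in (-3,0,3): print(e,proj(m,p+R@np.array([e/1000+.014,0,.0305]))[0].round(1), proj(m,p+R@np.array([e/1000+.014,.008,.0305]))[0].round(1),proj(m,p+R@np.array([e/1000+.014,0,.0225]))[0].round(1))
I=cv2.imread('pics/w13.png')
cv2.imwrite('pics/w13a.png',cv2.resize(I[170:280,220:320],None,fx=6,fy=6,interpolation=cv2.INTER_CUBIC))
E
```

```text
-3 [261.5 213. ] [274.2 213. ] [261.5 217.6]
0 [261.5 208.5] [274.3 208.5] [261.5 212.9]
3 [261.5 203.9] [274.4 203.9] [261.6 208.1]
```

View pics/w13a.png

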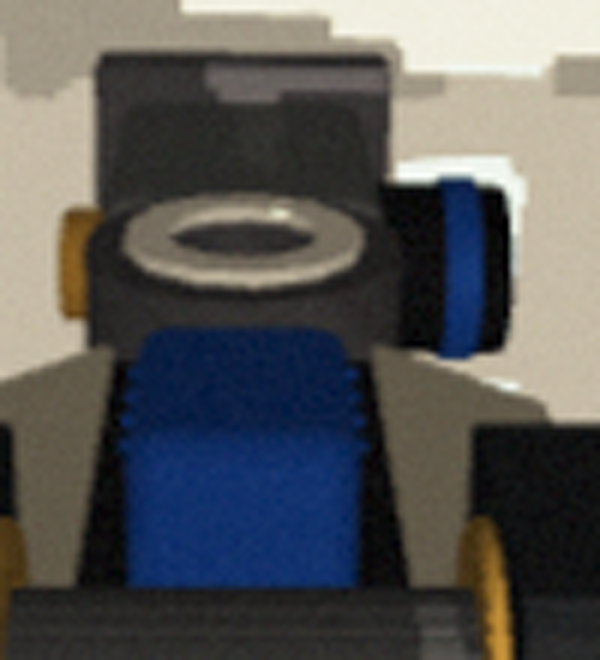

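```bash
cat >> h.py <<'E'
C=np.array([.5365,.1252]); PSI=-5.65
def rigpose(a,back=0,r=.1):
    """head centre xy & tool yaw at rig angle a, moved back (m) before along tangent"""
    t=np.radians(a+PSI); p=C+r*np.array([np.cos(t),np.sin(t)])-back*np.array([-np.sin(t),np.cos(t)])
    return p,(a+PSI+180+90)%360
E
python3 - <<'E'
from h import *
p,y=rigpose(175,.040); print(p,y)
plan((0.45,-0.03,0.26,130),(p[0],p[1],0.26,y),max_mm=40)
E
```

```text
[0.44561492 0.18299188] 79.35000000000002
t 14.6 p [ 0.4669 -0.1956  0.1754] yaw -177.8 q [ 78.  47. -84. 112.  50.  71.  68.] F [-0.1 -0.5 -1.9] gap 0.0198
1.6 23.7 -12.1 7.5; 3.1 47.4 -24.2 14.9; 4.7 71.2 -36.3 22.4; 6.2 94.9 -48.4 29.8; 7.8 118.6 -60.5 37.3
15.6 17.9 -12.1 7.5; 31.2 35.9 -24.2 14.9; 49.2 60.4 -24.2 22.1; 67.2 84.9 -24.3 29.4; 85.2 109.5 -24.3 36.6
29.1 9.0 -0.0 7.2; 58.2 17.9 -0.1 14.5; 87.3 26.9 -0.1 21.7; 116.3 35.8 -0.1 28.9
```

Call:
{"method": "move_arm", "body": {"increments": "2 20 -20 8; 3 45 -40 15; 5 70 -60 22; 6 95 -75 30; 8 118 -85 37"}}

```text
t: 15.1
tool_pos: [0.4547, -0.0766, 0.2609]
orientation: [[-0.818, 0.575, -0.003], [0.575, 0.818, -0.001], [0.002, -0.002, -1.0]]
contact_force: [-0.6, 0.2, -1.8]
finger_gap: 0.0197
```

```bash
python3 - <<'E'
from h import *
p,y=rigpose(175,.040); print(p,y)
plan((0.45,0.0,0.26,130),(p[0],p[1],0.26,y),max_mm=40)
E
```

```text
[0.44561492 0.18299188] 79.35000000000002
t 15.1 p [ 0.4547 -0.0766  0.2609] yaw 144.9 q [ 75.  28. -86. 112.  30.  69.  32.] F [-0.6  0.2 -1.8] gap 0.0197
24.0 30.0 0.4 7.4; 47.9 60.0 0.9 14.9; 63.5 81.0 0.8 22.1; 79.0 102.0 0.8 29.3; 94.6 123.0 0.8 36.6
25.0 7.6 -0.0 7.2; 50.0 15.2 -0.0 14.5; 75.1 22.8 -0.0 21.7; 100.1 30.4 -0.1 28.9
```

Call:
{"method": "move_arm", "body": {"increments": "24 30 0 7; 48 60 0 15; 64 81 0 22; 79 102 0 29; 95 123 0 37"}}

```text
t: 15.6
tool_pos: [0.4465, 0.0779, 0.2599]
orientation: [[-0.307, 0.952, -0.004], [0.952, 0.307, -0.001], [-0.0, -0.004, -1.0]]
contact_force: [0.4, -0.5, -1.3]
finger_gap: 0.0199
```

Call:
{"method": "move_arm", "body": {"increments": "25 8 0 7; 50 15 0 14; 75 23 0 22; 100 30 0 29; 100 30 0 29"}}

```text
t: 16.1
tool_pos: [0.4431, 0.1858, 0.2603]
orientation: [[0.185, 0.983, -0.003], [0.983, -0.185, 0.001], [0.0, -0.003, -1.0]]
contact_force: [-0.0, -0.4, -1.5]
finger_gap: 0.0197
```

```bash
python3 - <<'E'
from h import *
p,y=rigpose(175,.040); print(p,y)
plan((p[0],p[1],0.26,y),max_mm=40)
E
```

```text
[0.44561492 0.18299188] 79.35000000000002
t 16.1 p [0.4431 0.1858 0.2603] yaw 79.4 q [ 30.  18. -65. 110.  18.  63. -53.] F [-0.  -0.4 -1.5] gap 0.0197
-2.3 3.0 0.3 0.0
```

Call:
{"method": "move_arm", "body": {"increments": "-1 2 40 0; -1 2 80 0; -1 2 115 0; -1 2 135 0; -1 2 135 0"}}

```text
t: 16.6
tool_pos: [0.4433, 0.1783, 0.1223]
orientation: [[0.187, 0.982, -0.01], [0.982, -0.187, -0.003], [-0.005, -0.009, -1.0]]
contact_force: [-0.4, -0.1, -2.4]
finger_gap: 0.0198
```

Call:
{"method": "move_arm", "body": {"increments": "0 0 0 0; 0 0 0 0; 0 0 0 0"}}

```text
t: 16.9
tool_pos: [0.4473, 0.1805, 0.1271]
orientation: [[0.188, 0.982, 0.0], [0.982, -0.188, -0.0], [-0.0, 0.0, -1.0]]
contact_force: [0.5, 0.6, -1.3]
finger_gap: 0.0197
```

```bash
python3 - <<'E'
from h import *
im,m=cam('scene'); c=im[130:230,140:260]
cv2.imwrite('pics/s14.png',cv2.cvtColor(cv2.resize(c,None,fx=6,fy=6,interpolation=cv2.INTER_CUBIC),cv2.COLOR_RGB2BGR))
im,m=cam('wrist','w14.png')
p,y=rigpose(175,.040); print(p,y)
plan((p[0],p[1],0.1255,y),max_mm=40)
E
```

```text
[0.44561492 0.18299188] 79.35000000000002
t 17.0 p [0.4471 0.1804 0.1269] yaw 79.2 q [ 20.  29. -55. 117.  32.  50. -64.] F [-0.8 -0.8 -1. ] gap 0.0197
2.2 -1.9 1.4 -0.2
```

View pics/s14.png

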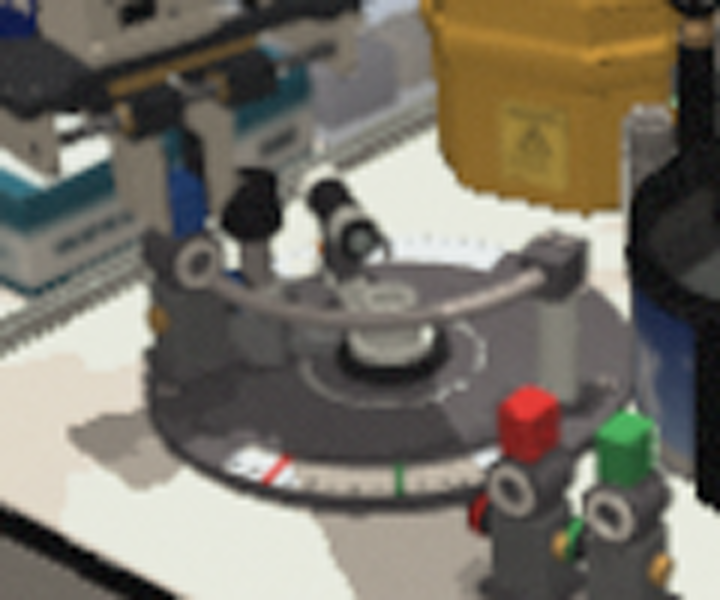

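View pics/w14.png

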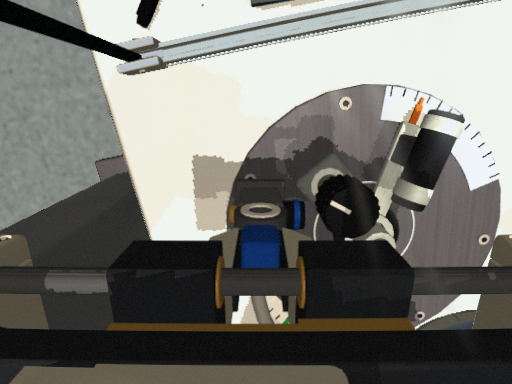

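```bash
cat > chk.py <<'E'
from h import *
im,m=cam('scene'); s,p,R=st()
h=p+R@np.array([-.001,-.0006,.0305]); f=h-R[:,0]*.014
Pi=lambda q:((proj(m,q)[0]-[140,130])*6).round()
t=lambda a:np.array([*rigpose(a)[0],.095])
print('ring pred',Pi(f),'tip172',Pi(t(172.1)),'180',Pi(t(180)),'190',Pi(t(190)),'200',Pi(t(200)))
ft=t(172.1); d=f-ft; print('ring rel tip end in tool xyz mm',np.round(R.T@d*1000,1))
E
python3 chk.py
```

```text
ring pred [189. 260.] tip172 [208. 276.] 180 [224. 287.] 190 [249. 299.] 200 [279. 308.]
ring rel tip end in tool xyz mm [17.6  0.9 -1.2]
```

```bash
cat >> h.py <<'E'
def tcp(a,z,back=0,e=-.001,l=-.0006,r=.1):
    p,y=rigpose(a,back,r); Y=np.radians(y); X=np.array([np.cos(Y),np.sin(Y)]); L=np.array([np.sin(Y),-np.cos(Y)])
    q=p-e*X-l*L; return (q[0],q[1],z,y)
E
python3 - <<'E'
from h import *
plan(tcp(175,.1255,.03),tcp(175,.1255,.014),max_mm=7)
E
```

```text
t 17.05 p [0.4469 0.1804 0.1267] yaw 79.2 q [ 20.  29. -55. 117.  32.  50. -64.] F [ 0.1  0.7 -1.4] gap 0.0199
-6.7 -1.2 1.2 -0.2; -12.0 -1.1 1.2 -0.2; -17.4 -1.1 1.2 -0.2; -22.7 -1.1 1.2 -0.2
```

Call:
{"method": "move_arm", "body": {"increments": "0 -1.5 1 0; -6 -1.5 1 0; -12 -1.5 1 0; -17 -1.5 1 0; -22 -1.5 1 0"}}

```text
t: 17.55
tool_pos: [0.4406, 0.1584, 0.1249]
orientation: [[0.188, 0.982, -0.002], [0.982, -0.188, -0.001], [-0.001, -0.002, -1.0]]
contact_force: [0.8, 0.1, -0.7]
finger_gap: 0.0196
```

```bash
python3 chk.py; python3 - <<'E'
from h import *
im,m=cam('scene'); c=im[130:230,140:260]
cv2.imwrite('pics/s15.png',cv2.cvtColor(cv2.resize(c,None,fx=6,fy=6,interpolation=cv2.INTER_CUBIC),cv2.COLOR_RGB2BGR))
im,m=cam('wrist','w15.png')
cv2.imwrite('pics/w15a.png',cv2.resize(cv2.imread('pics/w15.png')[170:280,220:320],None,fx=6,fy=6,interpolation=cv2.INTER_CUBIC))
plan(tcp(175,.1255,0),tcp(180,.1255),max_mm=9)
E
```

```text
ring pred [213. 283.] tip172 [208. 276.] 180 [224. 287.] 190 [249. 299.] 200 [279. 308.]
ring rel tip end in tool xyz mm [-6.2 -1.2  0.8]
t 17.7 p [0.4407 0.1585 0.1249] yaw 79.1 q [ 23.  28. -56. 119.  31.  49. -62.] F [ 0.6  0.  -1.5] gap 0.0197
-7.0 0.5 -0.3 -0.1; -14.0 0.9 -0.6 -0.2; -22.7 1.3 -0.6 -5.2
```

View pics/s15.png

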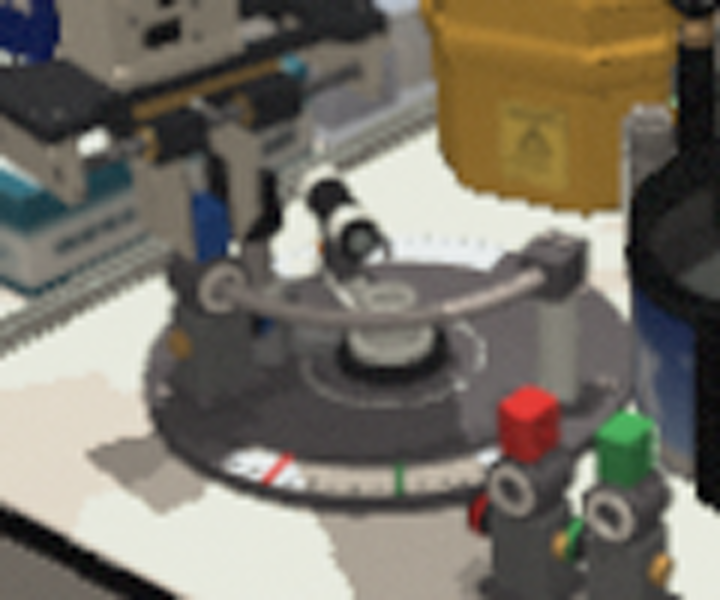

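View pics/w15a.png

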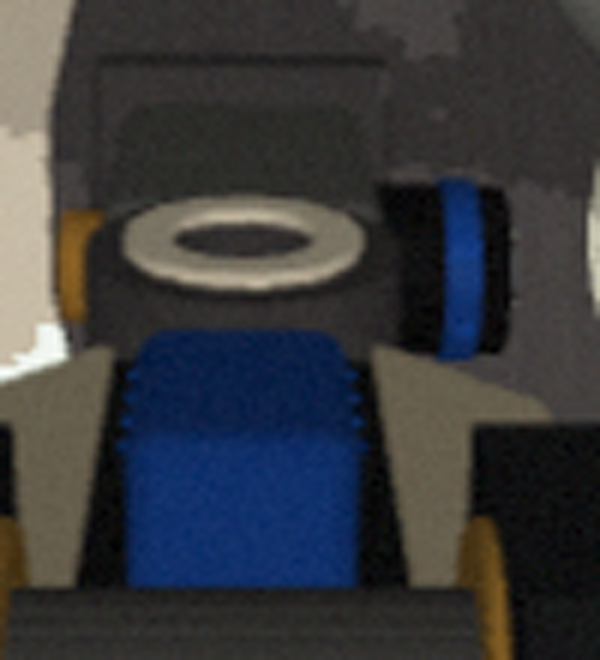

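Call:
{"method": "move_arm", "body": {"increments": "-4 0 0 0; -7 0.5 0 0; -11 1 0 0; -14 1 0 0; -14 1 0 0"}}

```text
t: 18.2
tool_pos: [0.439, 0.1446, 0.1249]
orientation: [[0.188, 0.982, -0.002], [0.982, -0.188, -0.001], [-0.002, -0.002, -1.0]]
contact_force: [-0.2, -0.2, -0.9]
finger_gap: 0.02
```

```bash
python3 chk.py; python3 - <<'E'
from h import *
plan(*[tcp(a,.1255) for a in (179,183,187,191,195)])
E
```

```text
ring pred [229. 292.] tip172 [208. 276.] 180 [224. 287.] 190 [249. 299.] 200 [279. 308.]
ring rel tip end in tool xyz mm [-18.8  -0.2   0.6]
t 18.25 p [0.4391 0.1449 0.1249] yaw 79.1 q [ 25.  28. -56. 120.  31.  48. -60.] F [ 0.3  0.9 -1.3] gap 0.0199
-7.3 0.2 -0.6 -4.2; -14.2 0.9 -0.5 -8.2; -21.0 2.0 -0.5 -12.2; -27.7 3.7 -0.5 -16.2; -34.4 5.8 -0.5 -20.2
```

Call:
{"method": "move_arm", "body": {"increments": "-7 0 -0.5 -4; -14 1 -0.5 -8; -21 2 -0.5 -12; -27.5 3.5 -0.5 -16; -34 6 -0.5 -20"}}

```text
t: 18.75
tool_pos: [0.4385, 0.1106, 0.1255]
orientation: [[-0.163, 0.987, -0.002], [0.987, 0.163, -0.001], [-0.0, -0.002, -1.0]]
contact_force: [-0.0, 0.4, -1.3]
finger_gap: 0.0199
```

```bash
python3 - <<'E'
from h import *
im,m=cam('wrist','w16.png')
plan(*[tcp(a,.1255) for a in (199,203,207,211,215,219,223,227,231,235)])
E
```

```text
t 18.8 p [0.4388 0.1092 0.1253] yaw 99.5 q [ 33.  29. -61. 121.  34.  50. -39.] F [ 0.6 -1.  -2. ] gap 0.0197
-6.0 -0.2 -0.2 -3.9; -12.9 0.4 -0.2 -7.9; -19.7 1.6 -0.2 -11.9; -26.5 3.2 -0.2 -15.9; -33.1 5.2 -0.2 -19.9
-6.9 0.2 0.0 -4.0; -13.8 0.8 0.0 -8.0; -20.7 2.0 0.0 -12.0; -27.4 3.6 0.0 -16.0; -34.1 5.7 -0.0 -20.0
```

View pics/w16.png

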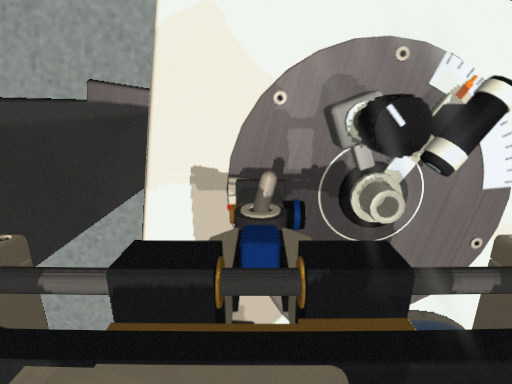

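Call:
{"method": "move_arm", "body": {"increments": "-6 0 0 -4; -13 0.5 0 -8; -19.5 1.5 0 -12; -26.5 3 0 -16; -33 5 0 -20"}}

```text
t: 19.3
tool_pos: [0.4489, 0.0789, 0.1255]
orientation: [[-0.489, 0.872, -0.002], [0.872, 0.489, -0.001], [0.0, -0.002, -1.0]]
contact_force: [0.2, -0.1, -1.8]
finger_gap: 0.0199
```

```bash
python3 - <<'E'
from h import *
plan(*[tcp(a,.1255) for a in (219,223,227,231,235)])
E
```

```text
t 19.3 p [0.4489 0.0789 0.1255] yaw 119.3 q [ 40.  32. -66. 120.  38.  52. -18.] F [ 0.2 -0.1 -1.8] gap 0.0199
-8.5 -0.1 0.0 -4.1; -15.4 0.5 0.0 -8.1; -22.2 1.7 0.0 -12.1; -29.0 3.3 0.0 -16.1; -35.6 5.4 0.0 -20.1
```

Call:
{"method": "move_arm", "body": {"increments": "-7.5 0 0 -4; -15 0.5 0 -8; -22 1.5 0 -12; -29 3.5 0 -16; -35.5 5.5 0 -20"}}

```text
t: 19.8
tool_pos: [0.4712, 0.0506, 0.1255]
orientation: [[-0.758, 0.653, -0.002], [0.653, 0.758, -0.001], [0.001, -0.002, -1.0]]
contact_force: [-0.3, 0.4, -1.0]
finger_gap: 0.0197
```

```bash
python3 - <<'E'
from h import *
plan(*[tcp(a,.1255) for a in (239,243,247,251,255)])
E
```

```text
t 19.8 p [0.4712 0.0506 0.1255] yaw 139.2 q [ 45.  37. -69. 118.  43.  56.   2.] F [-0.3  0.4 -1. ] gap 0.0197
-6.9 -0.0 -0.0 -4.1; -13.8 0.6 -0.0 -8.1; -20.6 1.8 -0.0 -12.1; -27.4 3.4 -0.0 -16.1; -34.0 5.5 -0.1 -20.1
```

Call:
{"method": "move_arm", "body": {"increments": "-7 0 0 -4; -14 0.5 0 -8; -20.5 2 0 -12; -27.5 3.5 0 -16; -34 5.5 0 -20"}}

```text
t: 20.3
tool_pos: [0.5005, 0.0326, 0.1254]
orientation: [[-0.935, 0.354, -0.002], [0.354, 0.935, -0.001], [0.002, -0.001, -1.0]]
contact_force: [-0.4, 0.5, -1.5]
finger_gap: 0.0199
```

```bash
python3 - <<'E'
from h import *
plan(*[tcp(a,.1255) for a in (257.5,260)])
E
```

```text
t 20.3 p [0.5005 0.0326 0.1254] yaw 159.2 q [ 47.  42. -71. 114.  47.  60.  22.] F [-0.4  0.5 -1.5] gap 0.0199
-4.3 0.0 -0.1 -2.6; -8.7 0.3 -0.1 -5.1
```

Call:
{"method": "move_arm", "body": {"increments": "-4.5 0 0 -2.5; -8.5 0.5 0 -5; -8.5 0.5 2.5 -5; -8.5 0.5 2.5 -5; -8.5 0.5 2.5 -5"}}

```text
t: 20.8
tool_pos: [0.5079, 0.0301, 0.1227]
orientation: [[-0.962, 0.274, -0.002], [0.274, 0.962, -0.001], [0.002, -0.001, -1.0]]
contact_force: [0.9, 0.7, -0.8]
finger_gap: 0.0195
```

```bash
python3 - <<'E'
from h import *
im,m=cam('wrist','w17.png')
plan(tcp(260,.1225)); s,p,R=st(); h=p+R@np.array([-.001,-.0006,0]); d=h[:2]-C; print('angle',(np.degrees(np.arctan2(d[1],d[0]))-PSI)%360,np.linalg.norm(d))
cv2.imwrite('pics/w17a.png',cv2.resize(cv2.imread('pics/w17.png')[110:280,200:450],None,fx=3.2,fy=3.2,interpolation=cv2.INTER_CUBIC))
E
```

```text
t 20.85 p [0.508  0.0301 0.1229] yaw 164.1 q [ 47.  44. -72. 113.  49.  61.  27.] F [ 0.3  0.6 -0.9] gap 0.0198
-0.8 -0.2 0.4 -0.2
angle 259.5596777359184 0.09983394546685292
```

View pics/w17a.png

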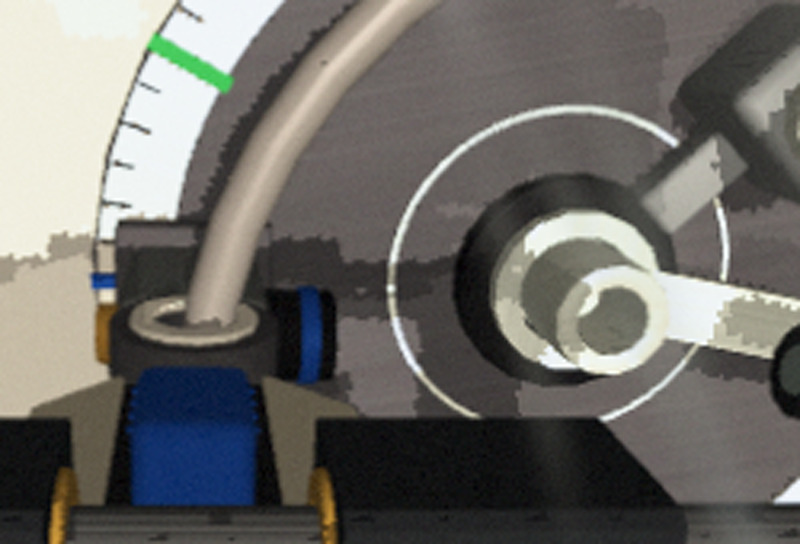

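```bash
python3 - <<'E'
from h import *
m=camera_model('wrist')
P=lambda x,y:(x/3.2+200,y/3.2+110)
for px in [(103,281),(155,42),(228,85)]:
    q=at_z(m,P(*px),.013)[:2]-C; print((np.degrees(np.arctan2(q[1],q[0]))-PSI)%360,np.linalg.norm(q))
# holder rim centre
print(at_z(m,P(612,315),.05)-[*C,0])
E
```

```text
260.8375112846516 0.12474450818483448
230.01005166591503 0.12629853582141876
230.05910300261493 0.1042412242719325
[-0.00010583  0.0020038   0.05      ]
```

Call:
{"method": "move_arm", "body": {"increments": "-1.2 0 0.3 -0.5; -1.2 0 0.3 -0.5; -1.2 0 0.3 -0.5"}}

```text
t: 21.15
tool_pos: [0.5095, 0.0296, 0.1227]
orientation: [[-0.964, 0.264, -0.002], [0.264, 0.964, -0.001], [0.002, -0.001, -1.0]]
contact_force: [0.1, 0.9, -1.6]
finger_gap: 0.0197
```

Call:
{"method": "move_arm", "body": {"increments": "0 0 0 0; 0 0 0 0; 0 0 0 0", "fingers": 0.4}}

```text
t: 21.45
tool_pos: [0.5096, 0.0296, 0.1227]
orientation: [[-0.964, 0.264, -0.002], [0.264, 0.964, -0.001], [0.001, -0.001, -1.0]]
contact_force: [0.9, -0.1, 0.8]
finger_gap: 0.0355
```

Call:
{"method": "move_arm", "body": {"increments": "0 0 -20 0; 0 0 -50 0; 0 0 -90 0; 0 0 -125 0; 0 0 -125 0"}}

```text
t: 21.95
tool_pos: [0.5122, 0.031, 0.252]
orientation: [[-0.964, 0.264, 0.005], [0.264, 0.964, -0.0], [-0.005, 0.001, -1.0]]
contact_force: [1.0, 1.2, 0.2]
finger_gap: 0.0369
```

```bash
python3 - <<'E'
from h import *
camera('top'); im,m=cam('wrist','w18.png')
plan((0.50,-0.13,0.25,185),max_mm=45)
E
```

```text
t 22.05 p [0.5101 0.0295 0.2481] yaw 164.6 q [ 54.  36. -82. 107.  38.  72.  34.] F [-0.2  0.3 -0.3] gap 0.0365
-8.1 -39.1 -0.4 -5.1; -16.2 -78.3 -0.8 -10.2; -24.4 -117.4 -1.3 -15.3; -32.5 -156.5 -1.7 -20.4
```

View pics/w18.png

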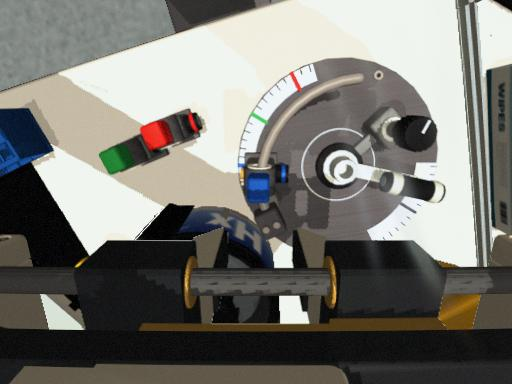

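```bash
python3 - <<'E'
from h import *
im,m=cam('wrist','w18.png');I=cv2.imread('pics/w18.png')
cv2.imwrite('pics/w18a.png',cv2.resize(I[90:190,85:310],None,fx=3.5,fy=3.5,interpolation=cv2.INTER_CUBIC))
plan((0.4495,-0.104,0.19,184),max_mm=45)
E
```

```text
t 22.1 p [0.5094 0.0293 0.2471] yaw 164.6 q [ 54.  37. -82. 107.  38.  72.  34.] F [-0.9 -0.1 -1.1] gap 0.037
5.6 -36.1 14.4 -4.8; 11.2 -72.1 28.7 -9.7; 16.8 -108.2 43.1 -14.5; 22.4 -144.3 57.5 -19.4
```

View pics/w18a.png

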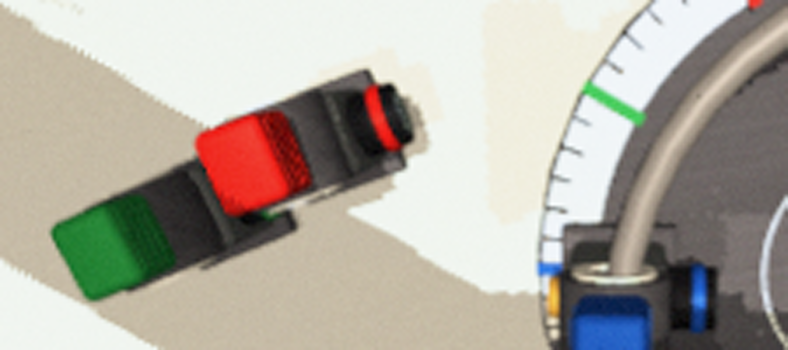

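```bash
python3 - <<'E'
from h import *
m=camera_model('wrist')
P=lambda x,y:(x/3.5+85,y/3.5+90)
for n,px in {'g':(102,252),'r':(249,165)}.items(): print(n,at_z(m,P(*px),.108))
q=at_z(m,P(550,268),.013)[:2]-C; print((np.degrees(np.arctan2(q[1],q[0]))-PSI)%360)
# blue grip top center
E
```

```text
g [ 0.44940579 -0.10132931  0.108     ]
r [ 0.43805567 -0.05343443  0.108     ]
259.9428514694261
```

Call:
{"method": "move_arm", "body": {"increments": "6 -36 10 -5; 11 -72 20 -10; 17 -108 30 -15; 22 -144 40 -19; 22 -144 40 -19", "fingers": 0.31}}

```text
t: 22.6
tool_pos: [0.4466, -0.1085, 0.2044]
orientation: [[-0.998, -0.059, -0.009], [-0.058, 0.998, -0.001], [0.009, -0.001, -1.0]]
contact_force: [0.1, 0.7, -0.6]
finger_gap: 0.0282
```

Call:
{"method": "move_arm", "body": {"increments": "0 0 0 0; 0 0 0 0; 0 0 0 0"}}

```text
t: 22.9
tool_pos: [0.4507, -0.1021, 0.208]
orientation: [[-0.998, -0.066, -0.002], [-0.066, 0.998, -0.0], [0.002, -0.0, -1.0]]
contact_force: [-0.8, -0.3, 0.5]
finger_gap: 0.0286
```

```bash
python3 - <<'E'
from h import *
im,m=cam('wrist','w19.png');I=cv2.imread('pics/w19.png')
cv2.imwrite('pics/w19a.png',cv2.resize(I[140:300,190:390],None,fx=4,fy=4,interpolation=cv2.INTER_CUBIC))
plan((0.4495,-0.1035,0.15,184),max_mm=45)
E
```

```text
t 22.95 p [ 0.4508 -0.1021  0.208 ] yaw -176.2 q [ 75.  38. -86. 116.  41.  68.  65.] F [ 0.4 -0.7 -0.7] gap 0.0285
0.7 -0.6 29.0 -0.1; 1.3 -1.3 58.0 -0.2
```

View pics/w19a.png

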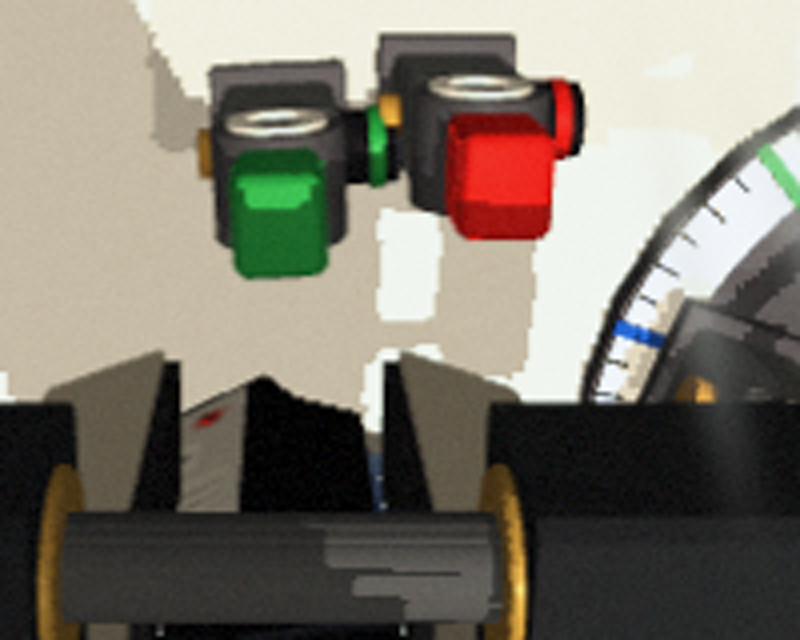

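```bash
cat > grip.py <<'E'
from h import *
from scipy.optimize import least_squares
import sys
def fitgrip(m,L,T,Rr,B,x0,ang):
    a=np.radians(ang);X=np.array([np.cos(a),np.sin(a)]);Y=np.array([-X[1],X[0]])
    def bb(c):
        pts=[[*(np.array(c)+i*.01*X+j*.012*Y),z] for i in(-1,1) for j in(-1,1) for z in(.082,.108)]
        q=proj(m,pts); return np.r_[q.min(0),q.max(0)]
    s=least_squares(lambda c:bb(c)-[L,T,Rr,B],x0); return s.x,bb(s.x)-[L,T,Rr,B]
if __name__=='__main__':
    m=camera_model('wrist')
    P=lambda x,y:(x/4+190,y/4+140)
    print('g',fitgrip(m,*P(231,150),*P(328,278),[.45,-.1],95))
    print('r',fitgrip(m,*P(446,114),*P(554,239),[.44,-.05],95))
E
python3 grip.py
```

```text
g (array([ 0.45061104, -0.10308459]), array([ 0.17459446, -1.11143258, -0.17922476,  1.07124381]))
r (array([ 0.43868286, -0.05559882]), array([-0.7101268 , -1.30451317,  0.63427172,  1.27674318]))
```

Call:
{"method": "move_arm", "body": {"increments": "0.5 -1 40 0; 0.5 -1 75 0; 0.5 -1 98 0; 0.5 -1 111 0; 0.5 -1 111 0"}}

```text
t: 23.45
tool_pos: [0.4492, -0.1036, 0.0959]
orientation: [[-0.998, -0.066, -0.004], [-0.066, 0.998, 0.0], [0.004, 0.0, -1.0]]
contact_force: [-0.0, 0.5, 0.2]
finger_gap: 0.0284
```

Call:
{"method": "move_arm", "body": {"increments": "0 0 0 0; 0 0 0 0; 0 0 0 0; 0 0 0 0", "fingers": 0, "newtons": 35}}

```text
t: 23.85
tool_pos: [0.4506, -0.1045, 0.0978]
orientation: [[-0.998, -0.064, -0.0], [-0.064, 0.998, -0.001], [0.0, -0.001, -1.0]]
contact_force: [-0.0, 1.5, 3.7]
finger_gap: 0.0198
```

Call:
{"method": "move_arm", "body": {"increments": "0 0 -20 0; 0 0 -45 0; 0 0 -75 0; 0 0 -105 0; 0 0 -140 0"}}

```text
t: 24.35
tool_pos: [0.449, -0.1045, 0.2373]
orientation: [[-0.998, -0.064, -0.004], [-0.064, 0.998, 0.0], [0.004, 0.001, -1.0]]
contact_force: [0.6, -0.5, -2.0]
finger_gap: 0.0197
```

```bash
python3 - <<'E'
from h import *
im,m=cam('wrist','w20.png');I=cv2.imread('pics/w20.png')
cv2.imwrite('pics/w20a.png',cv2.resize(I[130:280,210:410],None,fx=4,fy=4,interpolation=cv2.INTER_CUBIC))
s,p,R=st()
for e in (-3,0,3): print(e,((proj(m,p+R@np.array([e/1000+.014,0,.0305]))[0]-[210,130])*4).round(1))
p,y=rigpose(175,.040); plan((0.45,0.03,0.26,130),(p[0],p[1],0.26,y),max_mm=40)
E
```

```text
-3 [210.5 367.1]
0 [210.6 348.7]
3 [210.6 330.1]
t 24.4 p [ 0.4525 -0.1035  0.2427] yaw -176.2 q [ 77.  33. -87. 113.  35.  69.  70.] F [2.3 0.  2.8] gap 0.0194
-0.9 19.1 -2.5 7.7; -1.8 38.1 -5.0 15.4; -2.7 57.2 -7.5 23.0; -3.6 76.2 -10.0 30.7; -4.5 95.3 -12.5 38.4
11.1 15.5 -2.5 7.7; 22.2 31.0 -5.0 15.4; 35.2 48.6 -5.0 22.6; 48.1 66.2 -5.1 29.8; 61.1 83.9 -5.1 37.1
20.9 6.3 -0.0 7.2; 41.9 12.5 -0.1 14.5; 62.8 18.8 -0.1 21.7; 83.8 25.1 -0.2 28.9
```

View pics/w20a.png

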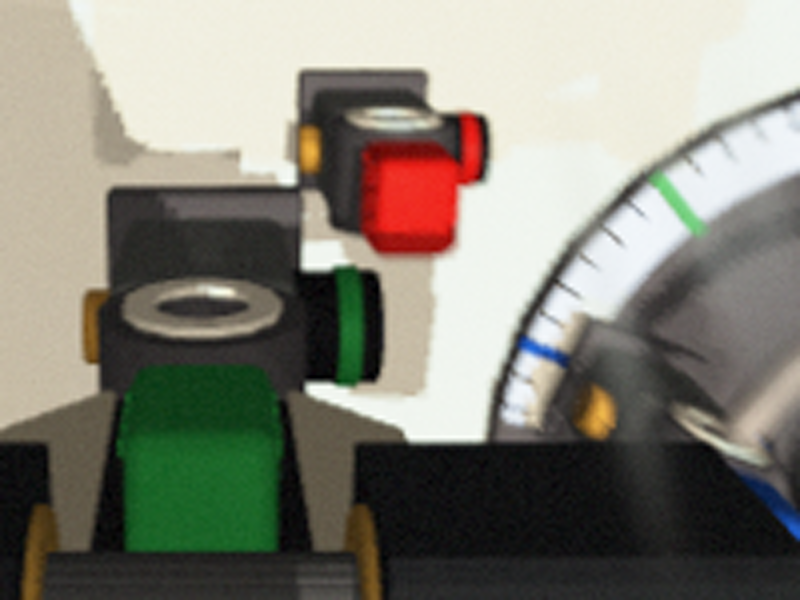

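Call:
{"method": "move_arm", "body": {"increments": "-1 19 -5 8; -2 38 -10 15; -3 57 -15 23; -4 76 -18 31; -4 95 -18 38"}}

```text
t: 24.9
tool_pos: [0.4479, -0.0088, 0.2551]
orientation: [[-0.823, 0.569, -0.001], [0.569, 0.823, -0.002], [-0.0, -0.002, -1.0]]
contact_force: [0.5, -0.5, -2.7]
finger_gap: 0.0196
```

Call:
{"method": "move_arm", "body": {"increments": "11 15 0 8; 22 31 0 15; 35 49 0 22; 48 66 0 30; 61 84 0 37"}}

```text
t: 25.4
tool_pos: [0.4444, 0.0949, 0.2546]
orientation: [[-0.315, 0.949, -0.002], [0.949, 0.315, -0.002], [-0.001, -0.002, -1.0]]
contact_force: [-0.1, 0.0, -1.9]
finger_gap: 0.02
```

```bash
python3 - <<'E'
from h import *
plan(tcp(175,.26,.04,e=.0012),max_mm=40)
E
```

```text
t 25.4 p [0.4444 0.0949 0.2546] yaw 108.3 q [ 45.  16. -69. 114.  17.  62. -13.] F [-0.1  0.  -1.9] gap 0.02
20.5 7.2 -1.4 7.2; 40.9 14.4 -2.8 14.5; 61.4 21.6 -4.2 21.7; 81.9 28.8 -5.6 29.0
```

Call:
{"method": "move_arm", "body": {"increments": "20 7 0 7; 41 14 0 14.5; 61 22 0 22; 82 29 0 29; 82 29 0 29"}}

```text
t: 25.9
tool_pos: [0.4452, 0.185, 0.255]
orientation: [[0.177, 0.984, -0.001], [0.984, -0.177, 0.001], [0.001, -0.001, -1.0]]
contact_force: [-0.8, 0.6, -1.2]
finger_gap: 0.0192
```

Call:
{"method": "move_arm", "body": {"increments": "0 0 30 0; 0 0 70 0; 0 0 110 0; 0 0 128 0; 0 0 128 0"}}

```text
t: 26.4
tool_pos: [0.4435, 0.1795, 0.1239]
orientation: [[0.178, 0.984, -0.008], [0.984, -0.178, -0.003], [-0.004, -0.007, -1.0]]
contact_force: [-0.1, -1.0, -1.6]
finger_gap: 0.0197
```

Call:
{"method": "move_arm", "body": {"increments": "0 0 0 0; 0 0 0 0; 0 0 0 0"}}

```text
t: 26.7
tool_pos: [0.447, 0.1815, 0.128]
orientation: [[0.179, 0.984, 0.001], [0.984, -0.179, -0.0], [-0.0, 0.001, -1.0]]
contact_force: [0.3, -0.4, -2.2]
finger_gap: 0.0197
```

```bash
python3 - <<'E'
from h import *
im,m=cam('wrist','w21.png');I=cv2.imread('pics/w21.png')
cv2.imwrite('pics/w21a.png',cv2.resize(I[130:280,210:410],None,fx=4,fy=4,interpolation=cv2.INTER_CUBIC))
s,p,R=st()
for e in (-3,0,3): print(e,((proj(m,p+R@np.array([e/1000+.014,0,.0305]))[0]-[210,130])*4).round(1))
plan(tcp(175,.1255,.03,e=.0012),tcp(175,.1255,.014,e=.0012),max_mm=7)
E
```

```text
-3 [190.4 334. ]
0 [190.4 315.9]
3 [190.4 297.7]
t 26.75 p [0.4469 0.1814 0.1278] yaw 79.7 q [ 18.  28. -53. 117.  30.  49. -62.] F [-0.8  0.3 -1.9] gap 0.0196
-4.9 -0.5 1.2 0.2; -9.9 -1.0 2.3 0.3; -15.2 -1.0 2.3 0.3; -20.6 -1.1 2.4 0.3; -25.9 -1.1 2.4 0.3
```

View pics/w21a.png

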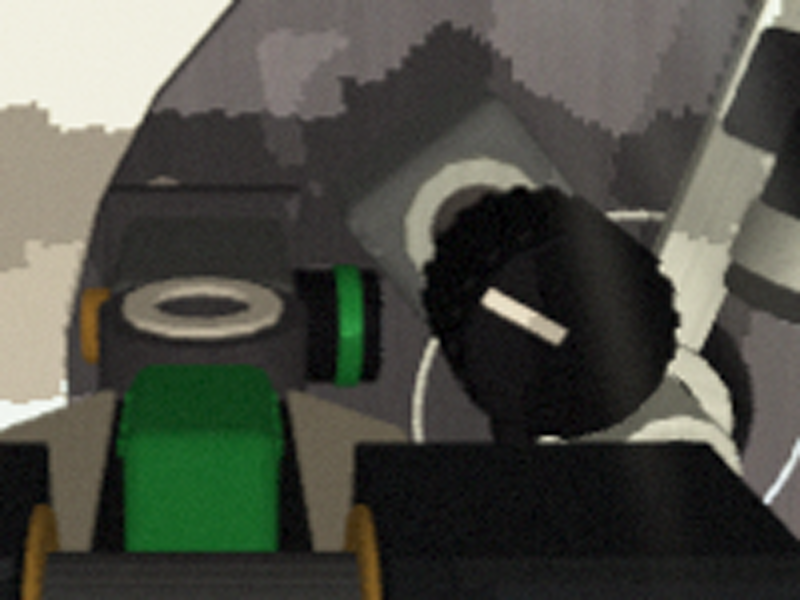

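Call:
{"method": "move_arm", "body": {"increments": "0 -1 1 0; -6 -1 1 0; -12 -1 1 0; -18 -1 1 0; -24 -1 1 0"}}

```text
t: 27.25
tool_pos: [0.4405, 0.157, 0.1256]
orientation: [[0.18, 0.984, -0.002], [0.984, -0.18, -0.001], [-0.001, -0.002, -1.0]]
contact_force: [0.2, 0.1, -1.7]
finger_gap: 0.0198
```

```bash
python3 - <<'E'
from h import *
im,m=cam('scene'); c=im[130:230,140:260]
cv2.imwrite('pics/s22.png',cv2.cvtColor(cv2.resize(c,None,fx=6,fy=6,interpolation=cv2.INTER_CUBIC),cv2.COLOR_RGB2BGR))
plan(tcp(175,.1268,.0,e=.0012),max_mm=7)
E
```

```text
t 27.3 p [0.4402 0.1559 0.1254] yaw 79.6 q [ 21.  27. -53. 119.  29.  48. -59.] F [-0.3 -0.8 -2.8] gap 0.0199
-6.8 0.4 -0.7 0.1; -13.5 0.8 -1.4 0.3
```

View pics/s22.png

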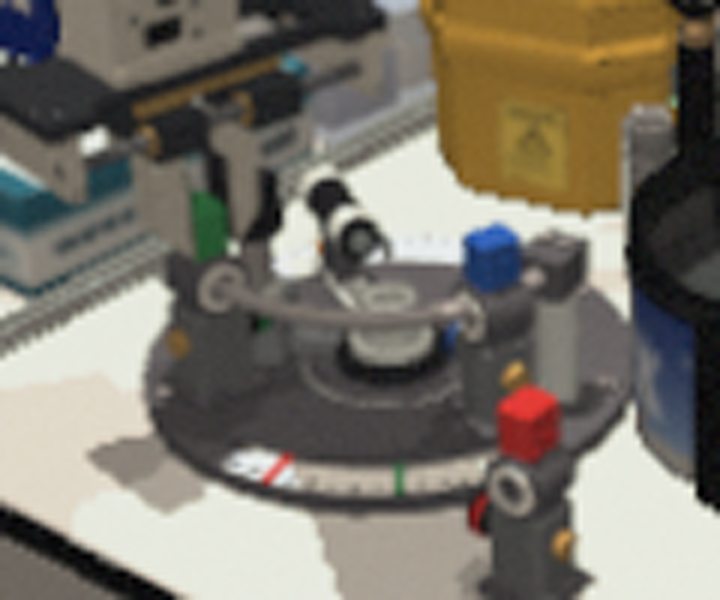

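Call:
{"method": "move_arm", "body": {"increments": "-3 0 -1 0; -7 0.5 -1 0; -10 0.5 -1 0; -13 1 -1 0; -13 1 -1 0"}}

```text
t: 27.8
tool_pos: [0.4392, 0.1444, 0.1266]
orientation: [[0.18, 0.984, -0.002], [0.984, -0.18, -0.001], [-0.001, -0.002, -1.0]]
contact_force: [0.5, 0.0, -2.1]
finger_gap: 0.0195
```

```bash
python3 - <<'E'
from h import *
plan(*[tcp(a,.1268,e=.0012) for a in (179,183,187,191,195)])
E
```

```text
t 27.8 p [0.4392 0.1444 0.1266] yaw 79.6 q [ 23.  26. -54. 120.  29.  48. -58.] F [ 0.5  0.  -2.1] gap 0.0195
-9.0 0.0 -0.2 -3.7; -15.9 0.8 -0.2 -7.7; -22.8 2.1 -0.2 -11.7; -29.5 3.8 -0.2 -15.7; -36.1 6.0 -0.2 -19.7
```

Call:
{"method": "move_arm", "body": {"increments": "-8 0 0 -4; -15.5 1 0 -8; -22.5 2 0 -12; -29.5 4 0 -16; -36 6 0 -20"}}

```text
t: 28.3
tool_pos: [0.4387, 0.1083, 0.1267]
orientation: [[-0.171, 0.985, -0.002], [0.985, 0.171, -0.001], [-0.0, -0.002, -1.0]]
contact_force: [-0.1, -0.1, -1.3]
finger_gap: 0.0196
```

```bash
python3 - <<'E'
from h import *
plan(*[tcp(a,.1268,e=.0012) for a in (199,203,207,211,215)])
E
```

```text
t 28.3 p [0.4387 0.1083 0.1267] yaw 99.9 q [ 32.  27. -59. 121.  32.  49. -36.] F [-0.1 -0.1 -1.3] gap 0.0196
-7.3 0.1 -0.1 -3.5; -14.2 0.8 -0.1 -7.5; -21.0 2.1 -0.1 -11.5; -27.8 3.8 -0.1 -15.5; -34.4 5.9 -0.1 -19.5
```

Call:
{"method": "move_arm", "body": {"increments": "-7 0 0 -4; -14 1 0 -8; -21 2 0 -12; -28 4 0 -16; -34 6 0 -20"}}

```text
t: 28.8
tool_pos: [0.4505, 0.0756, 0.1267]
orientation: [[-0.497, 0.867, -0.002], [0.867, 0.497, -0.001], [0.0, -0.002, -1.0]]
contact_force: [-0.1, 0.1, -1.8]
finger_gap: 0.0198
```

```bash
python3 - <<'E'
from h import *
im,m=cam('wrist','w23.png')
plan(*[tcp(a,.1268,e=.0012) for a in (219,223,227,230)])
E
```

```text
t 28.85 p [0.4511 0.0745 0.1265] yaw 119.9 q [ 39.  30. -63. 120.  36.  51. -15.] F [ 0.9 -0.6 -2.2] gap 0.0197
-5.8 0.2 -0.3 -3.4; -12.7 0.9 -0.3 -7.4; -19.6 2.1 -0.3 -11.4; -24.6 3.3 -0.3 -14.4
```

Call:
{"method": "move_arm", "body": {"increments": "-6 0 0 -4; -12.5 1 0 -8; -19 2 0 -11.5; -24 3 0 -14.5; -24 3 0 -14.5"}}

```text
t: 29.35
tool_pos: [0.4652, 0.0563, 0.1266]
orientation: [[-0.696, 0.718, -0.002], [0.718, 0.696, -0.0], [0.001, -0.002, -1.0]]
contact_force: [-0.2, 0.2, -2.2]
finger_gap: 0.0195
```

Call:
{"method": "move_arm", "body": {"increments": "0 0 2.5 0; 0 0 2.5 0; 0 0 2.5 0"}}

```text
t: 29.65
tool_pos: [0.4645, 0.0569, 0.1241]
orientation: [[-0.697, 0.717, -0.002], [0.717, 0.697, -0.001], [0.001, -0.002, -1.0]]
contact_force: [-0.4, -0.4, -2.4]
finger_gap: 0.0194
```

```bash
python3 - <<'E'
from h import *
im,m=cam('wrist','w24.png')
plan(tcp(230,.1238,e=.0012)); s,p,R=st(); h=p+R@np.array([.0012,-.0006,0]); d=h[:2]-C; print('angle',(np.degrees(np.arctan2(d[1],d[0]))-PSI)%360,np.linalg.norm(d))
cv2.imwrite('pics/w24a.png',cv2.resize(cv2.imread('pics/w24.png')[110:280,200:450],None,fx=3.2,fy=3.2,interpolation=cv2.INTER_CUBIC))
E
```

```text
t 29.7 p [0.4646 0.0568 0.1242] yaw 134.2 q [ 42.  34. -65. 119.  39.  53.  -1.] F [-0.   0.1 -1.8] gap 0.0203
-2.6 -0.2 0.4 -0.2
angle 228.52798116918618 0.09981253719926672
```

View pics/w24a.png

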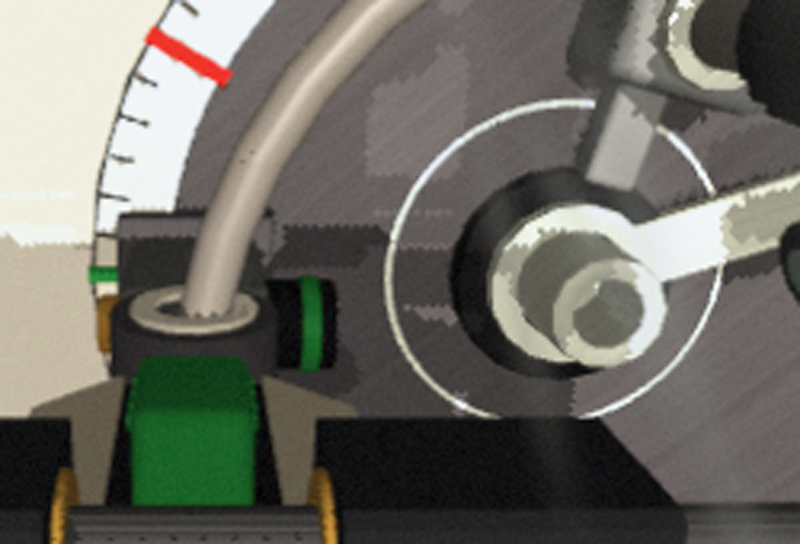

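Call:
{"method": "move_arm", "body": {"increments": "-2.5 0 0.5 -0.8; -2.5 0 0.5 -0.8; -2.5 0 0.5 -0.8; -2.5 0 0.5 -0.8"}}

```text
t: 30.1
tool_pos: [0.4667, 0.0547, 0.1237]
orientation: [[-0.707, 0.708, -0.002], [0.708, 0.707, -0.001], [0.001, -0.002, -1.0]]
contact_force: [0.3, -0.3, -1.7]
finger_gap: 0.0196
```

```bash
python3 - <<'E'
from h import *
im,m=cam('wrist','w25.png')
plan(tcp(230,.1238,e=.0012)); s,p,R=st(); h=p+R@np.array([.0012,-.0006,0]); d=h[:2]-C; print('angle',(np.degrees(np.arctan2(d[1],d[0]))-PSI)%360,np.linalg.norm(d))
E
```

```text
t 30.15 p [0.4666 0.0547 0.1237] yaw 135.0 q [ 42.  34. -65. 119.  39.  53.  -0.] F [ 0.7  0.2 -1.6] gap 0.0198
0.4 -0.2 -0.1 0.6
angle 230.2187437886717 0.09984368863071395
```

Good. Release and retreat.

Call:
{"method": "move_arm", "body": {"increments": "0 0 0 0; 0 0 0 0; 0 0 0 0", "fingers": 0.4}}

```text
t: 30.45
tool_pos: [0.4667, 0.0549, 0.1238]
orientation: [[-0.707, 0.707, -0.002], [0.707, 0.707, -0.001], [0.001, -0.002, -1.0]]
contact_force: [-0.1, -1.0, -0.0]
finger_gap: 0.0359
```

Call:
{"method": "move_arm", "body": {"increments": "0 0 -20 0; 0 0 -50 0; 0 0 -90 0; 0 0 -125 0; 0 0 -125 0"}}

```text
t: 30.95
tool_pos: [0.4695, 0.056, 0.2528]
orientation: [[-0.707, 0.707, 0.005], [0.707, 0.707, -0.001], [-0.004, 0.003, -1.0]]
contact_force: [0.0, 0.5, -0.5]
finger_gap: 0.0368
```

```bash
python3 - <<'E'
from h import *
camera('top'); im,m=cam('wrist','w26.png')
plan((0.445,-0.055,0.21,184),max_mm=45)
E
```

```text
t 31.05 p [0.4672 0.0546 0.2492] yaw 134.9 q [ 54.  25. -78. 112.  27.  65.  10.] F [ 0.1 -0.5 -0.7] gap 0.0369
-10.3 -15.5 6.6 -8.2; -20.6 -31.0 13.1 -16.4; -30.9 -46.5 19.7 -24.5; -41.2 -62.0 26.3 -32.7; -51.5 -77.6 32.8 -40.9
2.4 -18.5 6.6 -8.2
```

View pics/w26.png

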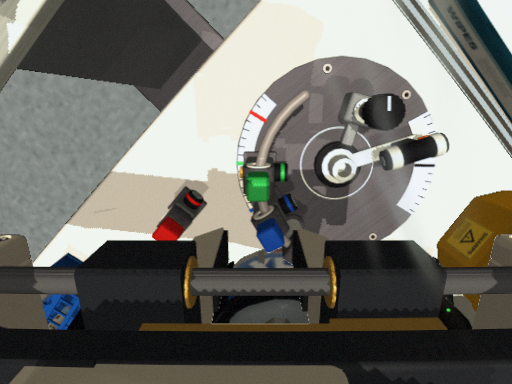

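Call:
{"method": "move_arm", "body": {"increments": "-10 -15 6 -8; -20 -30 12 -16; -30 -46 18 -24; -41 -62 24 -32; -51 -77 30 -40"}}

```text
t: 31.55
tool_pos: [0.4471, -0.0365, 0.2172]
orientation: [[-0.997, 0.081, -0.004], [0.081, 0.997, -0.0], [0.004, -0.001, -1.0]]
contact_force: [0.7, 0.9, 0.4]
finger_gap: 0.0371
```

Call:
{"method": "move_arm", "body": {"increments": "2 -18 0 -8; 2 -18 0 -8; 2 -18 0 -8; 2 -18 0 -8"}}

```text
t: 31.95
tool_pos: [0.4446, -0.0524, 0.2186]
orientation: [[-0.999, -0.051, -0.002], [-0.051, 0.999, -0.0], [0.002, -0.0, -1.0]]
contact_force: [-0.6, -0.9, 0.1]
finger_gap: 0.0366
```

```bash
python3 - <<'E'
from h import *
im,m=cam('wrist','w27.png');I=cv2.imread('pics/w27.png')
cv2.imwrite('pics/w27a.png',cv2.resize(I[140:300,190:390],None,fx=4,fy=4,interpolation=cv2.INTER_CUBIC))
plan((0.4387,-0.0556,0.15,184),max_mm=45)
E
```

```text
t 32.0 p [ 0.4447 -0.0524  0.2187] yaw -177.0 q [ 71.  33. -86. 117.  37.  66.  62.] F [-0.4  0.  -0.4] gap 0.0367
3.0 -1.4 34.4 -0.5; 6.1 -2.9 68.8 -1.0
```

View pics/w27a.png

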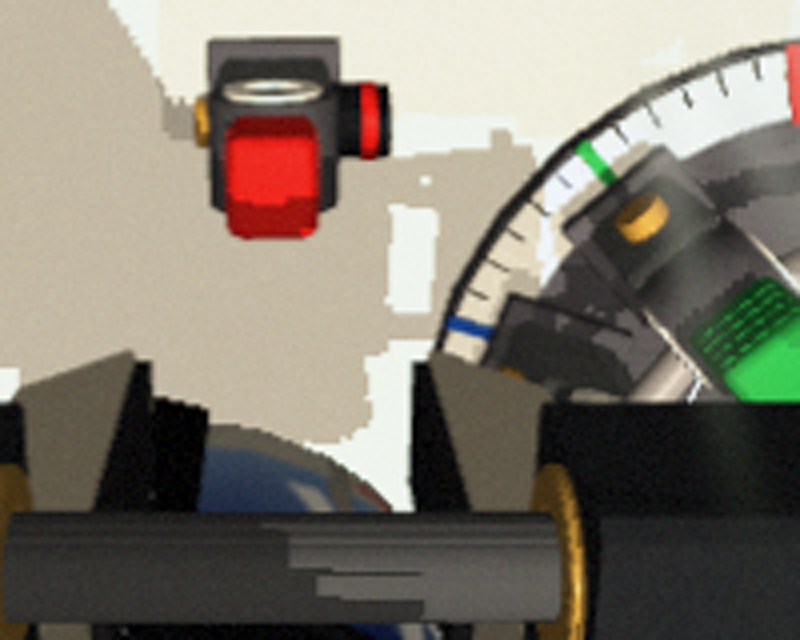

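```bash
python3 - <<'E'
from grip import *
m=camera_model('wrist'); P=lambda x,y:(x/4+190,y/4+140)
x,r=fitgrip(m,*P(223,114),*P(320,239),[.44,-.05],93.5); print(x,r)
plan((x[0]-.0003,x[1],.097,183.5),max_mm=40)
E
```

```text
[ 0.43870181 -0.05544121] [ 0.68520598 -0.53278734 -0.68494117  0.499479  ]
t 32.0 p [ 0.4447 -0.0524  0.2187] yaw -177.0 q [ 71.  33. -86. 117.  37.  66.  62.] F [-0.4  0.  -0.4] gap 0.0367
1.6 -0.7 30.4 -0.1; 3.1 -1.3 60.9 -0.3; 4.7 -2.0 91.3 -0.4; 6.2 -2.7 121.8 -0.5
```

Call:
{"method": "move_arm", "body": {"increments": "3 -2 40 0; 6 -3 80 -0.5; 6 -3 105 -0.5; 6 -3 121 -0.5; 6 -3 121 -0.5"}}

```text
t: 32.5
tool_pos: [0.4373, -0.0558, 0.0964]
orientation: [[-0.998, -0.062, -0.005], [-0.062, 0.998, -0.0], [0.005, 0.0, -1.0]]
contact_force: [0.1, 0.6, 1.0]
finger_gap: 0.0364
```

Call:
{"method": "move_arm", "body": {"increments": "0 0 0 0; 0 0 0 0; 0 0 0 0; 0 0 0 0", "fingers": 0, "newtons": 35}}

```text
t: 32.9
tool_pos: [0.4395, -0.0568, 0.0987]
orientation: [[-0.998, -0.06, -0.0], [-0.06, 0.998, -0.001], [0.0, -0.001, -1.0]]
contact_force: [-0.7, 0.6, 4.4]
finger_gap: 0.0198
```

```bash
python3 - <<'E'
from h import *
plan((.44,-.05,.097,183.5),max_mm=40)
E
```

```text
t 32.9 p [ 0.4395 -0.0568  0.0987] yaw -176.5 q [ 61.  40. -72. 123.  49.  54.  54.] F [-0.7  0.6  4.4] gap 0.0198
-0.9 6.8 1.7 -0.0
```

Call:
{"method": "move_arm", "body": {"increments": "0 0 -20 0; 0 0 -45 0; 0 0 -75 0; 0 0 -105 0; 0 0 -150 0"}}

```text
t: 33.4
tool_pos: [0.4373, -0.057, 0.2476]
orientation: [[-0.998, -0.061, -0.006], [-0.061, 0.998, 0.001], [0.006, 0.001, -1.0]]
contact_force: [-0.2, -1.7, -0.9]
finger_gap: 0.0196
```

```bash
python3 - <<'E'
from h import *
im,m=cam('wrist','w28.png');I=cv2.imread('pics/w28.png')
cv2.imwrite('pics/w28a.png',cv2.resize(I[170:280,220:320],None,fx=6,fy=6,interpolation=cv2.INTER_CUBIC))
p,y=rigpose(175,.040); plan((0.445,0.08,0.26,108),(p[0],p[1],0.26,y),max_mm=40)
E
```

```text
t 33.45 p [ 0.4419 -0.0552  0.2547] yaw -176.4 q [ 75.  27. -88. 115.  30.  67.  69.] F [2.9 0.3 4.1] gap 0.0198
-1.2 13.5 -0.5 7.6; -2.3 26.9 -1.1 15.1; -3.5 40.4 -1.6 22.7; -4.7 53.9 -2.2 30.2; -5.8 67.3 -2.7 37.8
7.3 11.4 -0.5 7.6; 14.7 22.7 -1.1 15.1; 22.0 34.1 -1.6 22.7; 29.3 45.4 -2.2 30.2; 36.7 56.8 -2.7 37.8
24.4 8.1 -0.0 7.2; 48.9 16.2 -0.1 14.3; 73.3 24.3 -0.1 21.5; 97.8 32.4 -0.1 28.6
```

View pics/w28a.png

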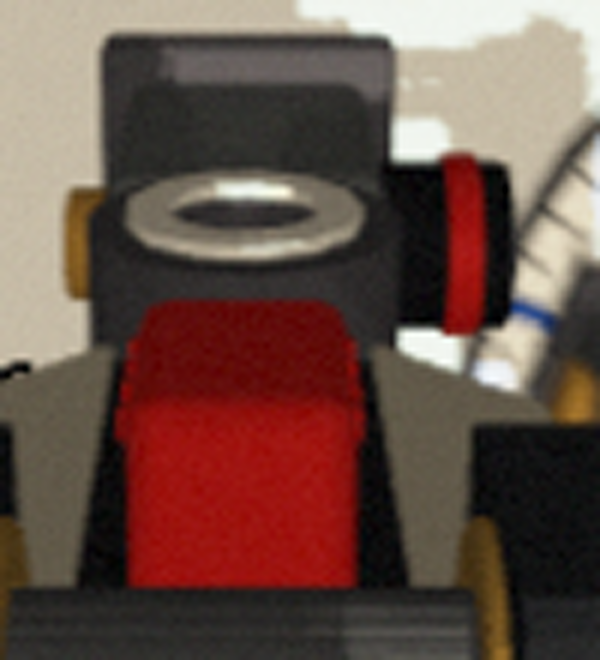

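Call:
{"method": "move_arm", "body": {"increments": "-1 13 0 8; -2 27 0 15; -3 40 0 23; -5 54 0 30; -6 67 0 38"}}

```text
t: 33.95
tool_pos: [0.4407, 0.0109, 0.2478]
orientation: [[-0.821, 0.571, -0.002], [0.571, 0.821, -0.002], [0.0, -0.002, -1.0]]
contact_force: [0.6, -0.4, -1.8]
finger_gap: 0.0196
```

Call:
{"method": "move_arm", "body": {"increments": "7 11 0 8; 15 23 0 15; 22 34 0 23; 29 45 0 30; 37 57 0 38"}}

```text
t: 34.45
tool_pos: [0.4424, 0.0787, 0.2476]
orientation: [[-0.295, 0.956, -0.002], [0.956, 0.295, -0.002], [-0.001, -0.002, -1.0]]
contact_force: [0.1, -0.1, -1.5]
finger_gap: 0.0198
```

```bash
python3 - <<'E'
from h import *
plan(tcp(175,.26,.04,e=.0016),max_mm=40)
E
```

```text
t 34.45 p [0.4424 0.0787 0.2476] yaw 107.2 q [ 46.  14. -67. 115.  15.  60. -11.] F [ 0.1 -0.1 -1.5] gap 0.0198
24.3 8.4 -3.1 7.0; 48.5 16.8 -6.3 13.9; 72.8 25.2 -9.4 20.9; 97.0 33.6 -12.6 27.8
```

Call:
{"method": "move_arm", "body": {"increments": "24 8 0 7; 48 17 0 14; 73 25 0 21; 97 33 0 28; 97 33 0 28"}}

```text
t: 34.95
tool_pos: [0.4442, 0.1852, 0.2481]
orientation: [[0.18, 0.984, -0.001], [0.984, -0.18, 0.002], [0.001, -0.001, -1.0]]
contact_force: [-0.8, 1.1, -0.9]
finger_gap: 0.0195
```

Call:
{"method": "move_arm", "body": {"increments": "0 0 30 0; 0 0 70 0; 0 0 105 0; 0 0 120 0; 0 0 120 0"}}

```text
t: 35.45
tool_pos: [0.4433, 0.1798, 0.126]
orientation: [[0.182, 0.983, -0.006], [0.983, -0.182, -0.002], [-0.003, -0.006, -1.0]]
contact_force: [-0.5, 0.1, -1.1]
finger_gap: 0.0194
```

Call:
{"method": "move_arm", "body": {"increments": "0 0 0 0; 0 0 0 0; 0 0 0 0; 0 0 0 0"}}

```text
t: 35.85
tool_pos: [0.4456, 0.1809, 0.1286]
orientation: [[0.183, 0.983, 0.0], [0.983, -0.183, -0.001], [-0.001, 0.0, -1.0]]
contact_force: [-0.4, -0.0, -2.4]
finger_gap: 0.0196
```

```bash
python3 - <<'E'
from h import *
plan(tcp(175,.1277,.03,e=.0016),tcp(175,.1277,.014,e=.0016),max_mm=7)
E
```

```text
t 35.85 p [0.4456 0.1809 0.1286] yaw 79.5 q [ 18.  27. -52. 117.  29.  49. -61.] F [-0.4 -0.  -2.4] gap 0.0196
-4.8 0.1 0.5 0.1; -9.5 0.2 0.9 0.1; -14.8 0.2 0.9 0.1; -20.2 0.2 0.9 0.1; -25.5 0.2 0.9 0.1
```

Call:
{"method": "move_arm", "body": {"increments": "0 -0.5 0.5 0; -6 -0.5 0.5 0; -12 -0.5 0.5 0; -18 -0.5 0.5 0; -24 -0.5 0.5 0"}}

```text
t: 36.35
tool_pos: [0.4397, 0.1564, 0.127]
orientation: [[0.183, 0.983, -0.002], [0.983, -0.183, -0.001], [-0.001, -0.002, -1.0]]
contact_force: [0.5, -0.1, -2.1]
finger_gap: 0.0197
```

```bash
python3 - <<'E'
from h import *
plan(tcp(175,.1277,.0,e=.0016),max_mm=7)
im,m=cam('scene'); c=im[130:230,140:260]
cv2.imwrite('pics/s29.png',cv2.cvtColor(cv2.resize(c,None,fx=6,fy=6,interpolation=cv2.INTER_CUBIC),cv2.COLOR_RGB2BGR))
E
```

```text
t 36.35 p [0.4397 0.1564 0.127 ] yaw 79.5 q [ 21.  26. -52. 119.  28.  48. -59.] F [ 0.5 -0.1 -2.1] gap 0.0197
-4.8 0.5 -0.2 0.0; -9.6 1.0 -0.4 0.1; -14.4 1.5 -0.6 0.1
```

View pics/s29.png

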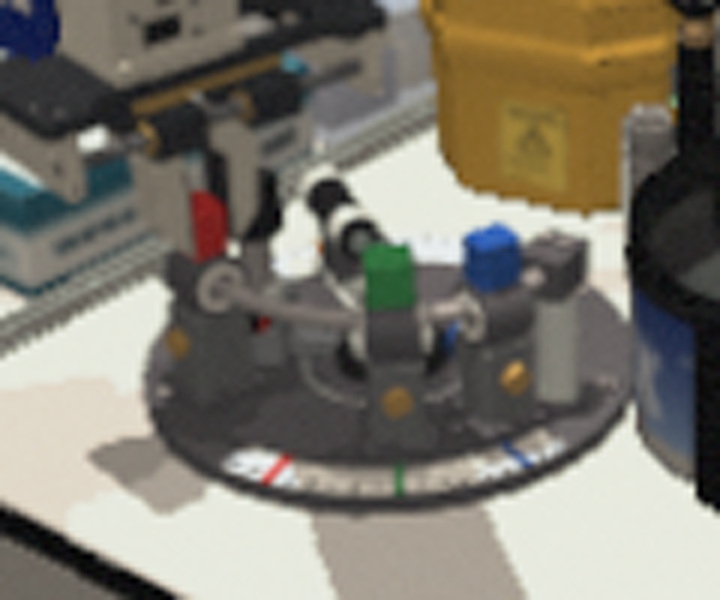

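Call:
{"method": "move_arm", "body": {"increments": "-4 0.5 -0.5 0; -8 0.5 -0.5 0; -11 1 -0.5 0; -14 1 -0.5 0; -14 1 -0.5 0"}}

```text
t: 36.9
tool_pos: [0.4383, 0.1429, 0.1276]
orientation: [[0.183, 0.983, -0.002], [0.983, -0.183, -0.001], [-0.001, -0.002, -1.0]]
contact_force: [-1.4, 0.4, -1.4]
finger_gap: 0.0196
```

```bash
python3 - <<'E'
from h import *
plan(*[tcp(a,.1277,e=.0016) for a in (179,183,187,191,195)])
E
```

```text
t 36.9 p [0.4383 0.1429 0.1276] yaw 79.4 q [ 23.  26. -53. 120.  28.  48. -57.] F [-1.4  0.4 -1.4] gap 0.0196
-7.8 0.7 -0.1 -3.9; -14.6 1.5 -0.1 -7.9; -21.5 2.8 -0.1 -11.9; -28.2 4.6 -0.1 -15.9; -34.7 6.9 -0.1 -19.9
```

Call:
{"method": "move_arm", "body": {"increments": "-7.5 0.5 0 -4; -14.5 1.5 0 -8; -21.5 3 0 -12; -28 4.5 0 -16; -35 7 0 -20"}}

```text
t: 37.4
tool_pos: [0.4388, 0.1077, 0.1277]
orientation: [[-0.168, 0.986, -0.002], [0.986, 0.168, -0.001], [-0.0, -0.002, -1.0]]
contact_force: [0.8, -0.2, -1.0]
finger_gap: 0.0196
```

Call:
{"method": "move_arm", "body": {"increments": "0 0 0 0; 0 0 0 0; 0 0 0 0"}}

```text
t: 37.7
tool_pos: [0.4389, 0.1082, 0.1278]
orientation: [[-0.164, 0.986, -0.002], [0.986, 0.164, -0.0], [-0.0, -0.002, -1.0]]
contact_force: [1.0, -0.1, -1.4]
finger_gap: 0.0195
```

```bash
python3 - <<'E'
from h import *
plan(tcp(200,.1277,e=.0016))
E
```

```text
t 37.7 p [0.4389 0.1082 0.1278] yaw 99.4 q [ 31.  27. -58. 121.  30.  48. -36.] F [ 1.  -0.1 -1.4] gap 0.0195
-9.4 0.2 0.1 -4.9
```

Call:
{"method": "move_arm", "body": {"increments": "-5 0 0 -2.5; -9.5 0 0 -5; -9.5 0 3 -5; -9.5 0 3 -5; -9.5 0 3 -5"}}

```text
t: 38.2
tool_pos: [0.4403, 0.0988, 0.1247]
orientation: [[-0.249, 0.968, -0.002], [0.968, 0.249, -0.001], [-0.0, -0.002, -1.0]]
contact_force: [0.2, -0.1, -1.3]
finger_gap: 0.0198
```

```bash
python3 - <<'E'
from h import *
im,m=cam('wrist','w30.png')
plan(tcp(200,.1247,e=.0016)); s,p,R=st(); h=p+R@np.array([.0016,-.0006,0]); d=h[:2]-C; print('angle',(np.degrees(np.arctan2(d[1],d[0]))-PSI)%360,np.linalg.norm(d))
cv2.imwrite('pics/w30a.png',cv2.resize(cv2.imread('pics/w30.png')[110:280,200:450],None,fx=3.2,fy=3.2,interpolation=cv2.INTER_CUBIC))
E
```

```text
t 38.25 p [0.4403 0.0987 0.1247] yaw 104.5 q [ 33.  27. -59. 121.  32.  48. -30.] F [ 0.5  0.6 -1.9] gap 0.0197
0.2 0.4 -0.0 0.1
angle 200.10431155585505 0.10037670982921648
```

View pics/w30a.png

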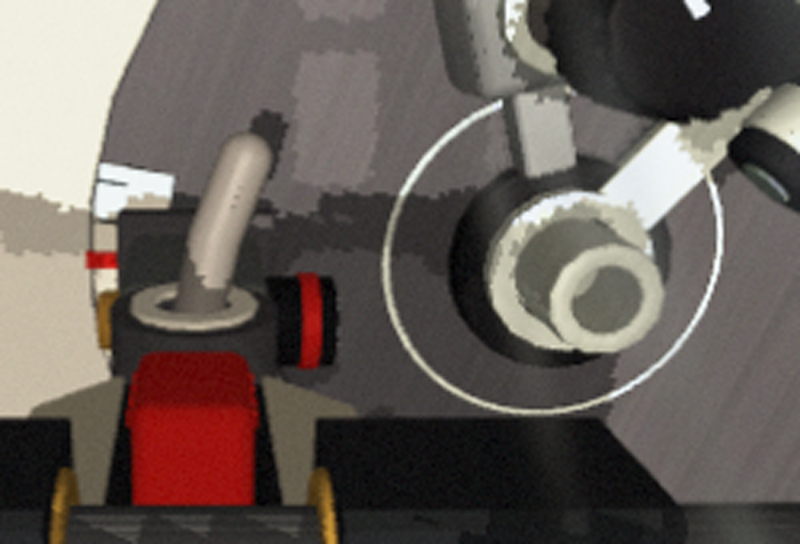

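Call:
{"method": "move_arm", "body": {"increments": "0 0 0 0; 0 0 0 0; 0 0 0 0", "fingers": 0.4}}

```text
t: 38.55
tool_pos: [0.4405, 0.0985, 0.1248]
orientation: [[-0.25, 0.968, -0.002], [0.968, 0.25, -0.001], [-0.0, -0.002, -1.0]]
contact_force: [-1.0, 0.1, 0.3]
finger_gap: 0.0355
```

Call:
{"method": "move_arm", "body": {"increments": "0 0 -20 0; 0 0 -50 0; 0 0 -90 0; 0 0 -125 0; 0 0 -125 0"}}

```text
t: 39.05
tool_pos: [0.4435, 0.0996, 0.2538]
orientation: [[-0.25, 0.968, 0.006], [0.968, 0.25, -0.001], [-0.002, 0.005, -1.0]]
contact_force: [0.9, 0.6, 0.3]
finger_gap: 0.0366
```

Call:
{"method": "move_arm", "body": {"increments": "0 0 0 0; 0 0 0 0"}}

```text
t: 39.25
tool_pos: [0.44, 0.0979, 0.2489]
orientation: [[-0.25, 0.968, -0.003], [0.968, 0.25, -0.001], [-0.001, -0.004, -1.0]]
contact_force: [-0.5, -0.6, -0.4]
finger_gap: 0.0368
```

```bash
python3 - <<'E'
from h import *
im,m=cam('wrist','w31.png'); I=cv2.imread('pics/w31.png')
cv2.imwrite('pics/w31a.png',cv2.resize(I[20:260,200:500],None,fx=2.6,fy=2.6,interpolation=cv2.INTER_CUBIC))
plan((0.45,0.1,0.25,184),max_mm=45)
E
```

```text
t 39.3 p [0.4398 0.0979 0.2487] yaw 104.5 q [ 46.  16. -70. 114.  17.  61. -18.] F [ 0.5  0.3 -0.7] gap 0.0367
-0.1 1.0 -0.1 -8.0; -0.1 2.1 -0.3 -15.9; -0.2 3.1 -0.4 -23.9; -0.2 4.1 -0.5 -31.8; -0.3 5.2 -0.7 -39.8
-0.7 0.8 -0.1 -8.0; -1.4 1.5 -0.3 -15.9; -2.1 2.3 -0.4 -23.9; -2.8 3.0 -0.5 -31.8; -3.5 3.8 -0.7 -39.8
```

View pics/w31a.png

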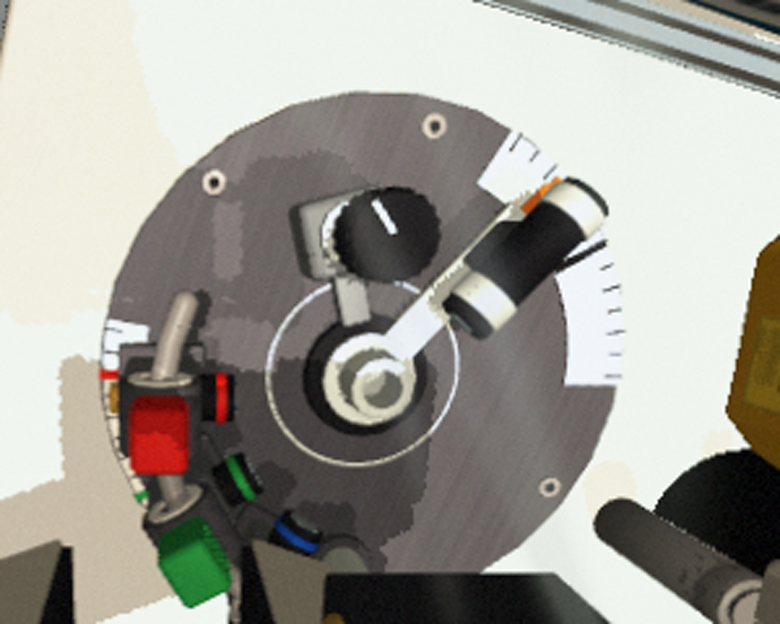

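```bash
python3 - <<'E'
from h import *
im,m=cam('wrist','w32.png'); I=cv2.imread('pics/w32.png')
P=lambda x,y:(x/2.6+200,y/2.6+20)
def A(px,z):
    q=at_z(m,P(*px),z)[:2]-C; return round((np.degrees(np.arctan2(q[1],q[0]))-PSI)%360,2),round(np.linalg.norm(q),4)
print('orange',A((560,180),.018),A((530,208),.018),'index',A((605,240),.013),A((555,268),.013))
print('source',A((583,203),.060),A((472,312),.060))
print('knob',A((387,234),.113), at_z(m,P(387,234),.113), 'knob mark',A((378,203),.113),A((393,232),.113))
cv2.imwrite('pics/w32a.png',cv2.resize(I[60:140,370:450],None,fx=7,fy=7,interpolation=cv2.INTER_CUBIC))
E
```

```text
orange (np.float64(67.61), np.float64(0.1257)) (np.float64(67.97), np.float64(0.1081)) index (np.float64(50.49), np.float64(0.1307)) (np.float64(50.42), np.float64(0.1048))
source (np.float64(67.43), np.float64(0.1111)) (np.float64(67.32), np.float64(0.0503))
knob (np.float64(125.87), np.float64(0.0722)) [0.50016606 0.18757433 0.113     ] knob mark (np.float64(126.55), np.float64(0.0832)) (np.float64(124.17), np.float64(0.0723))
```

View pics/w32a.png

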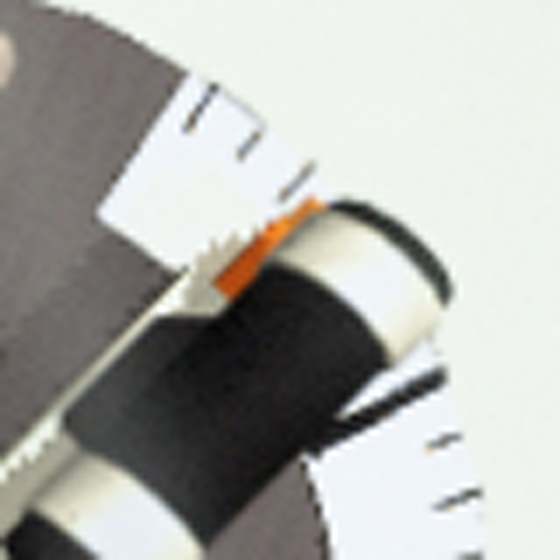

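```bash
python3 - <<'E'
from h import *
plan((0.501,0.187,0.2,152),max_mm=45)
E
```

```text
t 39.35 p [0.4398 0.0981 0.2486] yaw 104.5 q [ 46.  16. -70. 114.  17.  61. -18.] F [ 0.6 -0.4 -0.3] gap 0.0367
11.8 13.6 8.1 -7.9; 23.6 27.2 16.1 -15.8; 35.4 40.8 24.2 -23.8; 47.2 54.4 32.2 -31.7; 58.9 68.1 40.3 -39.6
0.4 18.0 8.1 -7.9
```

Call:
{"method": "move_arm", "body": {"increments": "12 14 8 -8; 24 27 16 -16; 35 41 24 -24; 47 54 32 -32; 59 68 40 -40", "fingers": 0.6}}

```text
t: 39.85
tool_pos: [0.4913, 0.173, 0.2078]
orientation: [[-0.817, 0.576, -0.004], [0.576, 0.817, -0.001], [0.003, -0.003, -1.0]]
contact_force: [0.5, 0.6, -0.0]
finger_gap: 0.0552
```

Call:
{"method": "move_arm", "body": {"increments": "0 18 8 -8; 0 18 8 -8; 0 18 8 -8; 0 18 8 -8"}}

```text
t: 40.25
tool_pos: [0.5015, 0.1866, 0.2012]
orientation: [[-0.886, 0.464, -0.003], [0.464, 0.886, -0.001], [0.002, -0.003, -1.0]]
contact_force: [0.9, 1.3, -0.3]
finger_gap: 0.0552
```

```bash
python3 - <<'E'
from h import *
plan((0.501,0.187,0.14,None),(0.501,0.187,0.093,None),max_mm=45)
im,m=cam('wrist','w33.png')
E
```

```text
t 40.25 p [0.5015 0.1866 0.2012] yaw 152.4 q [ 29.  35. -70. 106.  37.  65.   8.] F [ 0.9  1.3 -0.3] gap 0.0552
0.3 0.1 30.6 0.0; 0.5 0.3 61.2 0.0; 0.5 0.3 84.7 0.0; 0.5 0.4 108.2 0.0
```

View pics/w33.png

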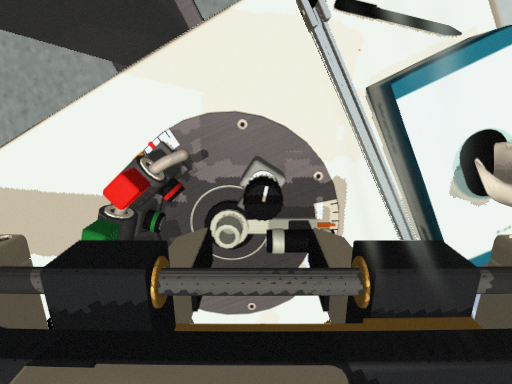

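```bash
python3 - <<'E'
from h import *
im,m=cam('wrist','w34.png'); I=cv2.imread('pics/w34.png')
cv2.imwrite('pics/w34a.png',cv2.resize(I[140:270,180:350],None,fx=4.5,fy=4.5,interpolation=cv2.INTER_CUBIC))
print(at_z(m,(263,198),.113)); plan((0.501,0.187,0.14,None))
E
```

```text
[0.50042629 0.18936885 0.113     ]
t 40.35 p [0.502  0.1863 0.2017] yaw 152.4 q [ 29.  35. -70. 106.  37.  65.   8.] F [-0.1 -0.2  1.2] gap 0.0549
0.6 0.2 30.8 0.0; 1.1 0.3 61.7 0.0
```

View pics/w34a.png

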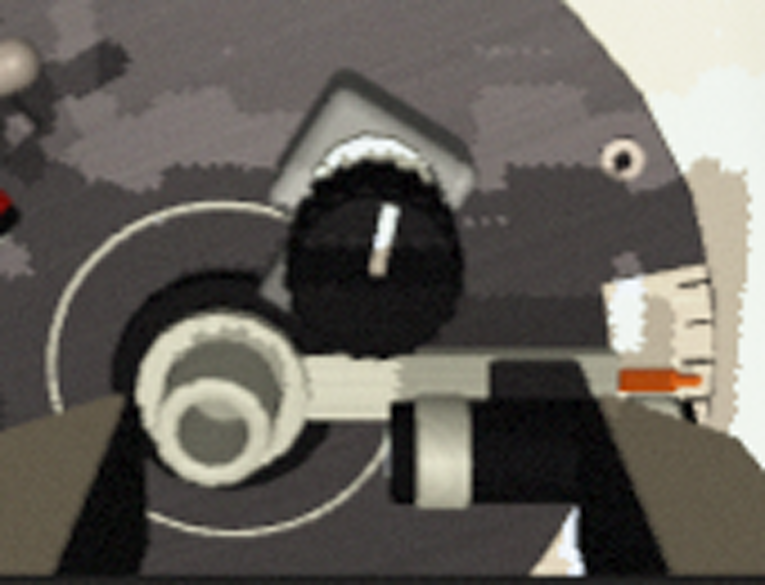

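```bash
python3 - <<'E'
from h import *
m=camera_model('wrist')
P=lambda x,y:(x/4.5+180,y/4.5+140)
for px in [(701,381),(620,381)]:
    q=at_z(m,P(*px),.018)[:2]-C; print((np.degrees(np.arctan2(q[1],q[0]))-PSI)%360,np.linalg.norm(q))
print(at_z(m,P(375,272),.113)[:2], at_z(m,P(222,425),.05)[:2]-C)
E
```

```text
67.68411761017494 0.12695452774917496
67.61103076973784 0.10567744507672422
[0.50270829 0.18853244] [0.00141177 0.0044978 ]
```

Call:
{"method": "move_arm", "body": {"increments": "2 0.5 30 0; 2 0.5 60 0; 2 0.5 85 0; 2 0.5 108 0; 2 0.5 108 0"}}

```text
t: 40.85
tool_pos: [0.4987, 0.1864, 0.0914]
orientation: [[-0.886, 0.464, -0.006], [0.464, 0.886, -0.003], [0.004, -0.006, -1.0]]
contact_force: [-0.2, -0.8, 0.3]
finger_gap: 0.0553
```

```bash
python3 - <<'E'
from h import *
camera('top');plan((0.5008,0.1875,0.093,None))
E
```

```text
t 40.9 p [0.4996 0.1874 0.0931] yaw 152.4 q [ 22.  43. -61. 111.  46.  56.   1.] F [ 0.8 -0.2  1.1] gap 0.0547
-1.0 0.6 0.1 0.0
```

Call:
{"method": "move_arm", "body": {"increments": "-1 0.5 0 0; -1 0.5 0 0; -1 0.5 0 0; -1 0.5 0 0; -1 0.5 0 0", "fingers": 0, "newtons": 15}}

```text
t: 41.4
tool_pos: [0.5022, 0.1886, 0.0944]
orientation: [[-0.887, 0.462, -0.0], [0.462, 0.887, -0.001], [0.0, -0.001, -1.0]]
contact_force: [0.0, 0.1, 6.8]
finger_gap: 0.0314
```

Call:
{"method": "move_arm", "body": {"increments": "0 0 0 7; 0 0 0 14; 0 0 0 21; 0 0 0 28; 0 0 0 35"}}

```text
t: 41.9
tool_pos: [0.5021, 0.1885, 0.0944]
orientation: [[-0.457, 0.89, -0.0], [0.89, 0.457, -0.001], [-0.001, -0.001, -1.0]]
contact_force: [-0.4, -2.2, 5.2]
finger_gap: 0.0316
```

```bash
python3 - <<'E'
from h import *
im,m=cam('wrist','w35.png');plan((0.5008,0.1875,0.093,None))
E
```

```text
t 41.95 p [0.5021 0.1884 0.0944] yaw 116.8 q [ 18.  38. -54. 111.  40.  52. -30.] F [-0.9  0.6  6. ] gap 0.0316
-0.2 -1.6 1.5 0.0
```

View pics/w35.png

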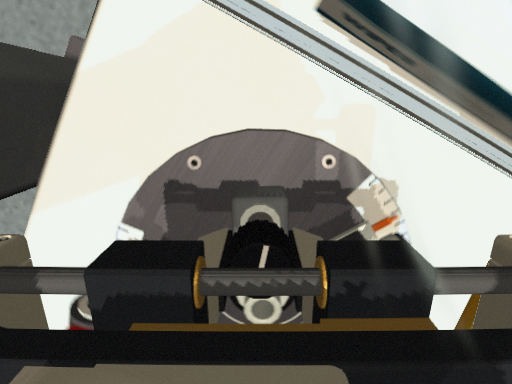

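Call:
{"method": "move_arm", "body": {"increments": "0 0 0 8; 0 0 0 16; 0 0 0 24; 0 0 0 32; 0 0 0 40"}}

```text
t: 42.45
tool_pos: [0.502, 0.1885, 0.0944]
orientation: [[0.22, 0.975, -0.001], [0.975, -0.22, -0.001], [-0.001, -0.001, -1.0]]
contact_force: [-2.1, -1.4, 8.3]
finger_gap: 0.0318
```

Call:
{"method": "move_arm", "body": {"increments": "0 0 0 8; 0 0 0 16; 0 0 0 24; 0 0 0 32; 0 0 0 40"}}

```text
t: 42.95
tool_pos: [0.5018, 0.1885, 0.0944]
orientation: [[0.796, 0.606, -0.001], [0.606, -0.796, -0.001], [-0.001, 0.0, -1.0]]
contact_force: [-2.1, -1.1, 7.6]
finger_gap: 0.032
```

Call:
{"method": "move_arm", "body": {"increments": "0 0 0 5; 0 0 0 10; 0 0 0 16; 0 0 0 16; 0 0 0 16"}}

```text
t: 43.45
tool_pos: [0.5018, 0.1886, 0.0944]
orientation: [[0.93, 0.368, -0.001], [0.368, -0.93, -0.001], [-0.001, 0.001, -1.0]]
contact_force: [-1.4, -2.2, 7.8]
finger_gap: 0.032
```

```bash
python3 - <<'E'
from h import *
im,m=cam('wrist','w36.png');plan((0.5008,0.1875,0.093,None))
E
```

```text
t 43.5 p [0.5018 0.1886 0.0944] yaw 21.6 q [   2.   30.  -32.  111.   22.   45. -111.] F [-2.2 -1.7  8.6] gap 0.0318
-1.3 0.7 1.4 0.0
```

View pics/w36.png

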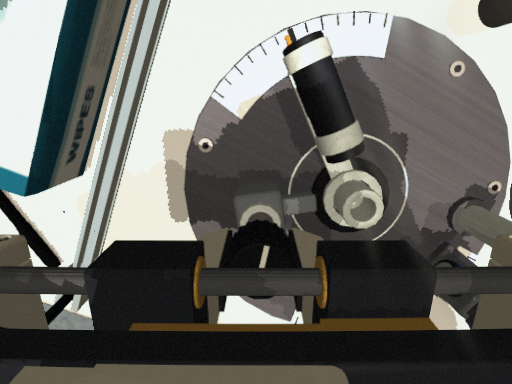

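```bash
cat > ptr.py <<'E'
from h import *
import sys
im,m=cam('wrist','wp.png'); I=cv2.imread('pics/wp.png')
x0,y0,x1,y1=map(int,sys.argv[2:6]); f=float(sys.argv[6])
cv2.imwrite('pics/'+sys.argv[1],cv2.resize(I[y0:y1,x0:x1],None,fx=f,fy=f,interpolation=cv2.INTER_CUBIC))
E
python3 ptr.py p1.png 240 10 380 110 5.5
```

```text
(no output)
```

View pics/p1.png

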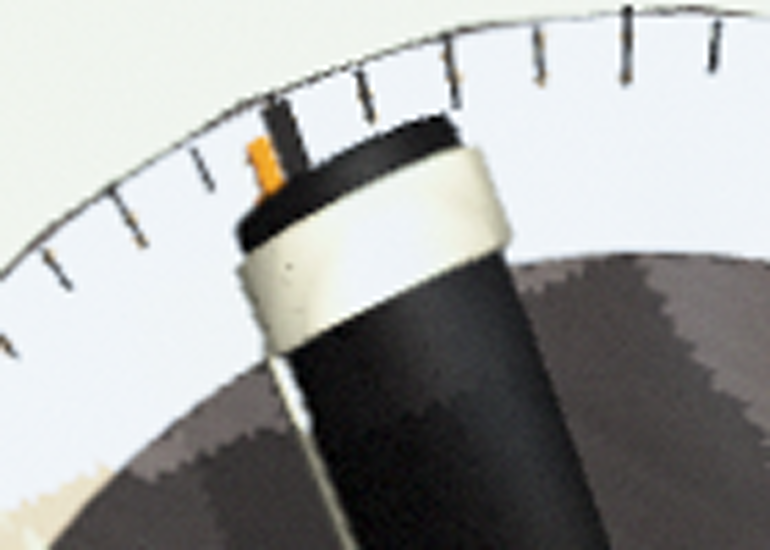

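```bash
python3 - <<'E'
from h import *
m=camera_model('wrist'); P=lambda x,y:(x/5.5+240,y/5.5+10)
def A(px,z):
    q=at_z(m,P(*px),z)[:2]-C; return round((np.degrees(np.arctan2(q[1],q[0]))-PSI)%360,2),round(np.linalg.norm(q),4)
print(A((258,143),.018),A((272,190),.018),'idx',A((273,103),.013),A((297,165),.013), 'ticks',A((362,72),.013),A((375,120),.013))
E
```

```text
(np.float64(51.94), np.float64(0.125)) (np.float64(52.2), np.float64(0.1194)) idx (np.float64(50.04), np.float64(0.1292)) (np.float64(49.94), np.float64(0.1215)) ticks (np.float64(44.93), np.float64(0.1288)) (np.float64(44.88), np.float64(0.123))
```

Call:
{"method": "move_arm", "body": {"increments": "0 0 0 5; 0 0 0 10; 0 0 0 14; 0 0 0 14; 0 0 0 14"}}

```text
t: 44.05
tool_pos: [0.5018, 0.1887, 0.0944]
orientation: [[0.991, 0.132, -0.001], [0.132, -0.991, -0.001], [-0.001, 0.001, -1.0]]
contact_force: [-1.6, -0.6, 8.4]
finger_gap: 0.0314
```

```bash
python3 - <<'E'
from h import *
plan((0.5008,0.1875,0.093,None))
E
python3 ptr.py p2.png 270 0 410 100 5.5
```

```text
t 44.05 p [0.5018 0.1887 0.0944] yaw 7.6 q [  -0.   29.  -29.  111.   20.   44. -123.] F [-1.6 -0.6  8.4] gap 0.0314
-1.1 1.0 1.4 0.0
```

View pics/p2.png

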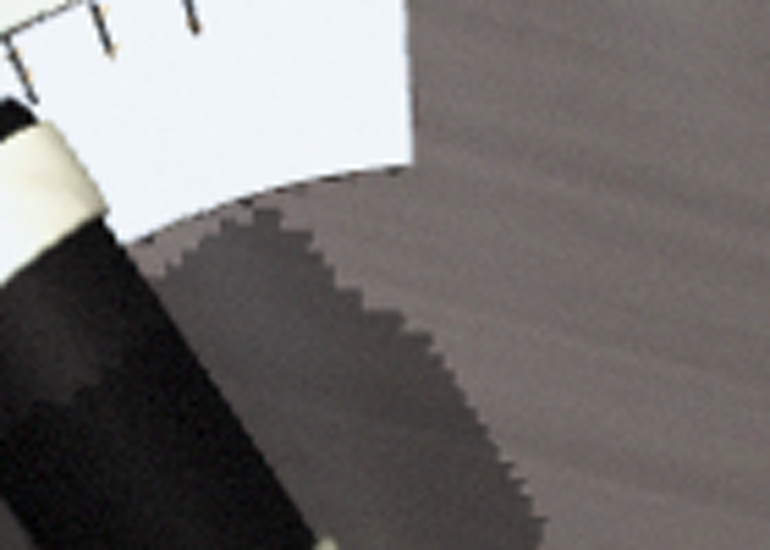

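```bash
python3 ptr.py p3.png 190 0 330 100 5.5
```

```text
(no output)
```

View pics/p3.png

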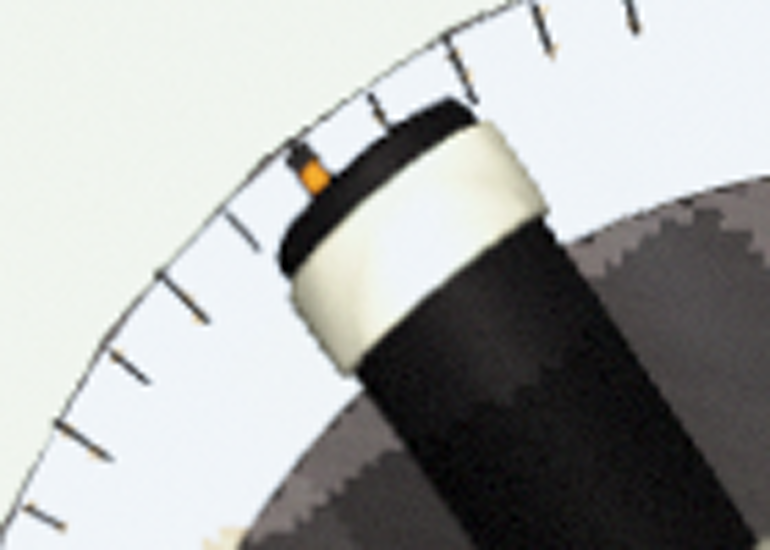

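```bash
python3 - <<'E'
from h import *
m=camera_model('wrist'); P=lambda x,y:(x/5.5+190,y/5.5)
def A(px,z):
    q=at_z(m,P(*px),z)[:2]-C; return round((np.degrees(np.arctan2(q[1],q[0]))-PSI)%360,2),round(np.linalg.norm(q),4)
print(A((310,170),.018),A((318,187),.018),'idx',A((298,150),.013),'ticks',A((242,229),.013),A((379,110),.013))
for k in (50,50.5,51,52): 
    t=np.radians(k+PSI); print(k,(proj(m,[*(C+.124*np.array([np.cos(t),np.sin(t)])),.018])[0]-[190,0])*5.5)
E
```

```text
(np.float64(50.32), np.float64(0.1252)) (np.float64(50.5), np.float64(0.1231)) idx (np.float64(50.02), np.float64(0.1288)) ticks (np.float64(55.07), np.float64(0.1264)) (np.float64(45.15), np.float64(0.1269))
50 [320.37885412 174.67519924]
50.5 [313.34890762 180.5083576 ]
51 [306.3779616  186.40086891]
52 [292.61552738 198.36077849]
```

Call:
{"method": "move_arm", "body": {"increments": "0 0 0 3; 0 0 0 3; 0 0 0 3"}}

```text
t: 44.45
tool_pos: [0.5017, 0.1887, 0.0944]
orientation: [[0.997, 0.08, -0.001], [0.08, -0.997, -0.001], [-0.001, 0.001, -1.0]]
contact_force: [-1.4, -0.8, 8.1]
finger_gap: 0.0319
```

Call:
{"method": "move_arm", "body": {"increments": "0 0 0 0; 0 0 0 0; 0 0 0 0; 0 0 0 0", "fingers": 0.6}}

```text
t: 44.85
tool_pos: [0.5012, 0.1883, 0.0932]
orientation: [[0.997, 0.078, -0.003], [0.078, -0.997, -0.001], [-0.003, 0.001, -1.0]]
contact_force: [-0.1, 0.6, -0.3]
finger_gap: 0.054
```

Call:
{"method": "move_arm", "body": {"increments": "0 0 -20 0; 0 0 -40 0; 0 0 -80 0; 0 0 -110 0; 0 0 -110 0"}}

```text
t: 45.35
tool_pos: [0.5044, 0.1899, 0.2078]
orientation: [[0.997, 0.078, 0.006], [0.078, -0.997, 0.002], [0.006, -0.001, -1.0]]
contact_force: [0.0, 1.4, 0.7]
finger_gap: 0.0554
```

```bash
python3 - <<'E'
from h import *
camera('top');im,m=cam('wrist','w40.png'); plan((0.5,0.15,0.2,7.6))
E
```

```text
t 45.45 p [0.502  0.1884 0.2039] yaw 4.5 q [   3.   20.  -32.  107.   13.   56. -120.] F [-0.3 -0.2  0.5] gap 0.0556
-5.0 38.1 3.9 -3.1
```

View pics/w40.png

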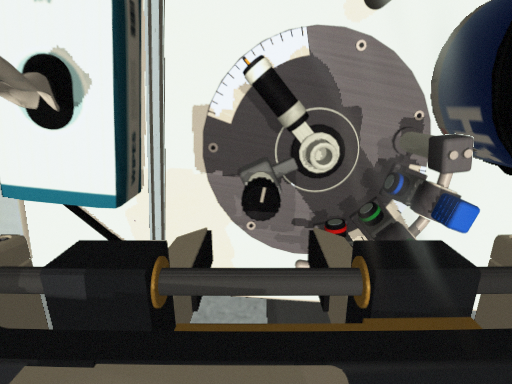

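```bash
python3 ptr.py p4.png 210 30 310 110 7; python3 -c "
import pickle
from h import *
pickle.dump(camera_model('wrist'),open('p4.pkl','wb'))"
```

```text
(no output)
```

View pics/p4.png

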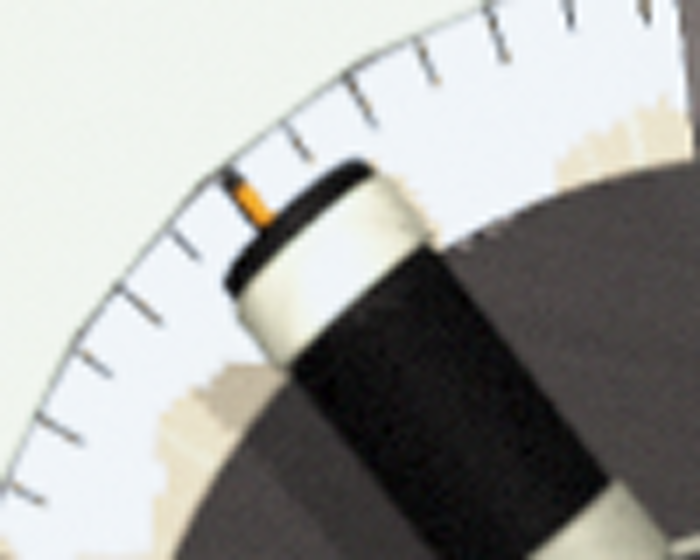

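```bash
python3 - <<'E'
from h import *
import pickle
m=pickle.load(open('p4.pkl','rb')); P=lambda x,y:(x/7+210,y/7+30)
def A(px,z):
    q=at_z(m,P(*px),z)[:2]-C; return round((np.degrees(np.arctan2(q[1],q[0]))-PSI)%360,2),round(np.linalg.norm(q),4)
print(A((243,187),.018),A((267,221),.018),'idx',A((227,172),.013),A((233,181),.013),'ticks55,45',A((186,243),.013),A((297,140),.013),'60,40',A((138,305),.013),A((364,98),.013))
E
```

```text
(np.float64(50.2), np.float64(0.1236)) (np.float64(50.36), np.float64(0.1179)) idx (np.float64(50.29), np.float64(0.1273)) (np.float64(50.35), np.float64(0.1258)) ticks55,45 (np.float64(55.38), np.float64(0.1244)) (np.float64(45.37), np.float64(0.1245)) 60,40 (np.float64(60.6), np.float64(0.124)) (np.float64(40.15), np.float64(0.124))
```

```bash
python3 - <<'E'
from h import *
plan((0.40,0.06,0.27,4.5),max_mm=40)
E
```

```text
t 45.5 p [0.5013 0.188  0.2029] yaw 4.5 q [   3.   21.  -32.  107.   13.   56. -120.] F [ 0.8 -0.2 -0.8] gap 0.0548
-22.2 24.0 -13.3 -0.0; -44.4 47.9 -26.7 -0.0; -66.7 71.9 -40.0 -0.0; -88.9 95.9 -53.4 -0.0; -111.1 119.8 -66.7 -0.0
```

Call:
{"method": "move_arm", "body": {"increments": "-22 24 -14 0; -44 48 -28 0; -67 72 -42 0; -89 96 -56 0; -111 120 -67 0"}}

```text
t: 46.0
tool_pos: [0.3988, 0.0591, 0.2699]
orientation: [[0.997, 0.078, -0.005], [0.078, -0.997, -0.001], [-0.005, 0.0, -1.0]]
contact_force: [0.1, -0.4, -0.5]
finger_gap: 0.0553
```

Call:
{"method": "move_arm", "body": {"increments": "0 0 0 0; 0 0 0 0; 0 0 0 0"}}

```text
t: 46.3
tool_pos: [0.4005, 0.0609, 0.2699]
orientation: [[0.997, 0.079, -0.003], [0.079, -0.997, -0.0], [-0.003, -0.0, -1.0]]
contact_force: [-1.7, -0.5, 0.1]
finger_gap: 0.0553
```

```bash
python3 - <<'E'
from h import *
import pickle
im,m=cam('wrist','w41.png');pickle.dump(m,open('w41.pkl','wb')); I=cv2.imread('pics/w41.png')
cv2.imwrite('pics/w41a.png',cv2.resize(I[0:200,130:380],None,fx=3,fy=3,interpolation=cv2.INTER_CUBIC)); plan((0.40,0.06,0.27,4.5),max_mm=40)
E
```

```text
t 46.35 p [0.4005 0.0611 0.27  ] yaw 4.6 q [ 19.   0. -31. 119.   0.  61. -98.] F [-0.3  1.   0.6] gap 0.0553
-0.6 1.0 -0.0 0.1
```

View pics/w41a.png

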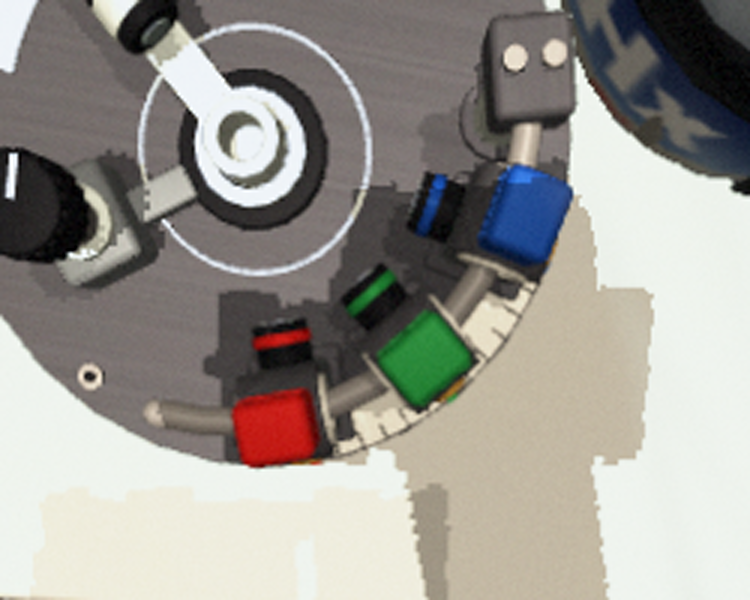

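```bash
python3 - <<'E'
from h import *
import pickle
m=pickle.load(open('w41.pkl','rb')); P=lambda x,y:(x/3+130,y/3)
def A(px,z):
    q=at_z(m,P(*px),z)[:2]-C; return round((np.degrees(np.arctan2(q[1],q[0]))-PSI)%360,2),round(np.linalg.norm(q),4)
for n,px in dict(red=(277,430),green=(425,358),blue=(524,216)).items(): print(n,A(px,.134))
for n,px in dict(red=(281,322),green=(365,282),blue=(424,202)).items(): print('lens~',n,A(px,.070))
print('rim',at_z(m,P(239,139),.05)[:2]-C)
for n,a in dict(red=200,green=230,blue=260).items():
    h=rigpose(a)[0]; t=np.radians(a+PSI); X=-np.array([np.cos(t),np.sin(t)]);Y=np.array([-X[1],X[0]])
    print(n,[((proj(m,[*(h+i*.01*X+j*.012*Y),.134])[0]-[130,0])*3).round().tolist() for i,j in((-1,-1),(1,-1),(1,1),(-1,1))])
E
```

```text
red (np.float64(201.47), np.float64(0.0994))
green (np.float64(230.93), np.float64(0.0998))
blue (np.float64(259.65), np.float64(0.1))
lens~ red (np.float64(202.49), np.float64(0.0673))
lens~ green (np.float64(231.48), np.float64(0.0688))
lens~ blue (np.float64(260.07), np.float64(0.0709))
rim [-0.00039963  0.00151809]
red [[313.0, 459.0], [301.0, 395.0], [225.0, 408.0], [239.0, 471.0]]
green [[473.0, 362.0], [431.0, 309.0], [370.0, 362.0], [412.0, 413.0]]
blue [[572.0, 186.0], [509.0, 159.0], [478.0, 242.0], [540.0, 267.0]]
```

```bash
cat > mk.py <<'E'
from h import *
m0=camera_model('wrist'); s,p,R=st(); Q=R.T@np.array(m0['rotation']); oc=np.array([.0758,.0006,-.148])
def mk(p,yaw):
    c,s=np.cos(np.radians(yaw)),np.sin(np.radians(yaw)); Rt=np.array([[c,s,0],[s,-c,0],[0,0,-1]])
    m=dict(m0); m['rotation']=Rt@Q; m['origin']=np.array(p)+Rt@oc; return m
def A(m,px,z):
    q=at_z(m,px,z)[:2]-C; return round((np.degrees(np.arctan2(q[1],q[0]))-PSI)%360,2),round(np.linalg.norm(q),4)
E
python3 - <<'E'
from mk import *
m=mk([.4398,.0980,.2486],104.5); P=lambda x,y:(x/2.6+200,y/2.6+20)
print('redline',A(m,P(108,376),.013),'red grip',A(m,P(160,438),.134),'lens',A(m,P(230,397),.06),'index',A(m,P(605,240),.013),'green line',A(m,P(141,498),.013))
print('green grip',A(m,P(196,565),.134))
I=cv2.imread('pics/w31.png'); cv2.imwrite('pics/w31b.png',cv2.resize(I[120:260,225:325],None,fx=5.5,fy=5.5,interpolation=cv2.INTER_CUBIC)[:780])
E
```

```text
redline (np.float64(200.17), np.float64(0.1233)) red grip (np.float64(199.29), np.float64(0.0983)) lens (np.float64(200.37), np.float64(0.0673)) index (np.float64(50.32), np.float64(0.1318)) green line (np.float64(230.95), np.float64(0.1249))
green grip (np.float64(228.74), np.float64(0.0969))
```

View pics/w31b.png

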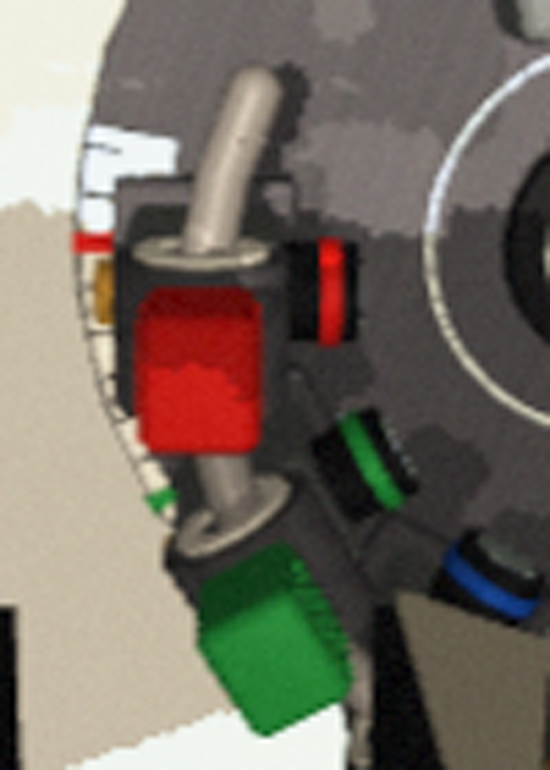

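```bash
python3 - <<'E'
from h import *
import pickle
m=pickle.load(open('w12.pkl','rb')); P=lambda x,y:(x/5+110,y/5+25)
for n,px in dict(red=(70,130),green=(523,85),yellow=(323,287)).items(): print(n,at_z(m,P(*px),.094)[:2])
A=at_z(m,P(718,32),.062);B=at_z(m,P(745,345),.062);D=at_z(m,P(98,385),.062); print(A,B,D)
plan((0.36,-0.20,.27,20),(0.36,-0.3,0.27,40),max_mm=45)
E
```

```text
red [ 0.39395453 -0.35699962]
green [ 0.38092119 -0.2727743 ]
yellow [ 0.41876544 -0.30967569]
[ 0.36273656 -0.23866257  0.062     ] [ 0.42265438 -0.22895886  0.062     ] [ 0.44016431 -0.36687385  0.062     ]
t 46.35 p [0.4005 0.0611 0.27  ] yaw 4.6 q [ 19.   0. -31. 119.   0.  61. -98.] F [-0.3  1.   0.6] gap 0.0553
-10.2 42.8 0.0 -2.6; -20.4 85.7 0.0 -5.1; -30.6 128.5 0.1 -7.7; -40.8 171.4 0.1 -10.3; -51.0 214.2 0.1 -12.9
-19.5 39.5 0.0 -2.6; -29.5 71.3 0.0 -9.2; -39.4 103.1 0.0 -15.9; -49.4 134.9 0.0 -22.6
```

```bash
python3 - <<'E'
from h import *
m=camera_model('top')
for z in (.05,.2,.35): print(z,[at_z(m,p,z)[:2].round(3).tolist() for p in((375,208),(397,200),(325,200),(350,218))])
im,_=cam('top'); c=im[130:280,260:440]; cv2.imwrite('pics/t42.png',cv2.cvtColor(cv2.resize(c,None,fx=4,fy=4,interpolation=cv2.INTER_CUBIC),cv2.COLOR_RGB2BGR))
E
```

```text
0.05 [[0.541, -0.474], [0.565, -0.547], [0.567, -0.315], [0.51, -0.393]]
0.2 [[0.524, -0.438], [0.546, -0.503], [0.548, -0.295], [0.496, -0.365]]
0.35 [[0.507, -0.401], [0.527, -0.46], [0.529, -0.274], [0.483, -0.337]]
```

View pics/t42.png

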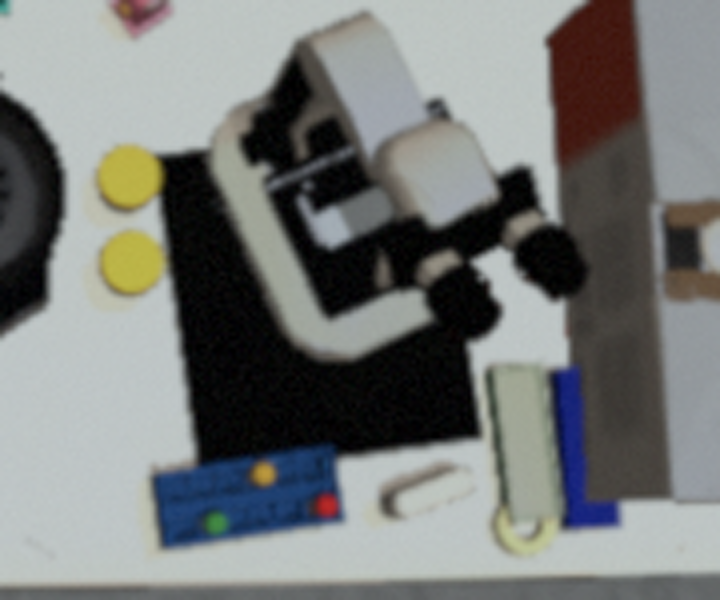

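```bash
python3 - <<'E'
from h import *
plan((0.38,-0.28,.26,112),max_mm=45)
E
```

```text
t 46.4 p [0.4006 0.0612 0.27  ] yaw 4.6 q [ 19.   0. -31. 119.   0.  61. -98.] F [-0.2  0.1  0.8] gap 0.0557
-3.7 26.0 0.8 -8.3; -7.3 52.1 1.6 -16.5; -11.0 78.1 2.3 -24.8; -14.7 104.1 3.1 -33.1; -18.3 130.2 3.9 -41.3
-19.9 17.1 0.8 -8.3; -39.9 34.3 1.6 -16.5; -59.8 51.4 2.3 -24.8; -79.8 68.5 3.1 -33.1; -99.7 85.7 3.9 -41.3
-26.3 -0.3 0.8 -8.3; -52.6 -0.6 1.6 -16.5; -78.9 -0.9 2.3 -24.8
```

Call:
{"method": "move_arm", "body": {"increments": "-4 26 0 -8; -7 52 0 -16; -11 78 0 -25; -15 104 0 -33; -18 130 0 -41"}}

```text
t: 46.9
tool_pos: [0.3928, -0.0711, 0.2703]
orientation: [[0.696, 0.718, -0.003], [0.718, -0.696, -0.0], [-0.002, -0.002, -1.0]]
contact_force: [1.4, 0.3, 0.3]
finger_gap: 0.0553
```

Call:
{"method": "move_arm", "body": {"increments": "-20 17 0 -8; -40 34 0 -16; -60 51 0 -25; -80 68 0 -33; -100 86 0 -41", "fingers": 0.45}}

```text
t: 47.4
tool_pos: [0.3843, -0.2027, 0.2703]
orientation: [[0.054, 0.999, -0.003], [0.999, -0.054, 0.0], [-0.0, -0.003, -1.0]]
contact_force: [1.5, -0.3, -0.1]
finger_gap: 0.0413
```

Call:
{"method": "move_arm", "body": {"increments": "-26 0 0 -8; -52 0 0 -16; -79 0 0 -25; -79 0 0 -25; -79 0 0 -25"}}

```text
t: 47.9
tool_pos: [0.3794, -0.2809, 0.2702]
orientation: [[-0.364, 0.931, -0.003], [0.931, 0.364, 0.001], [0.002, -0.003, -1.0]]
contact_force: [0.7, 0.1, -0.6]
finger_gap: 0.0416
```

```bash
python3 - <<'E'
from h import *
im,m=cam('wrist','w43.png'); plan((0.394,-0.357,.2,None),max_mm=45)
E
```

```text
t 47.95 p [ 0.3795 -0.2801  0.2703] yaw 111.4 q [ 42.   7.  -9. 112.   1.  62.  53.] F [0.6 0.5 0.1] gap 0.0418
-25.7 -4.8 23.4 0.0; -51.3 -9.6 46.8 0.0; -77.0 -14.4 70.2 0.0
```

View pics/w43.png

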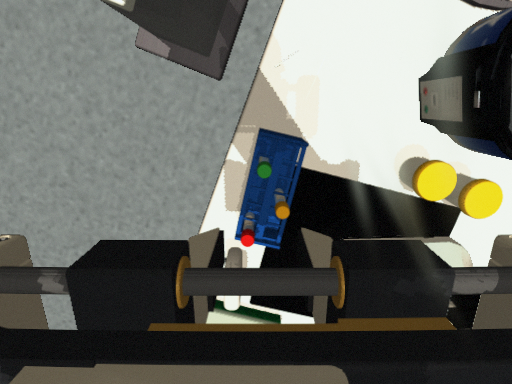

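```bash
python3 - <<'E'
from h import *
im,m=cam('wrist','w44.png')
I=cv2.imread('pics/w44.png'); cv2.imwrite('pics/w44a.png',cv2.resize(I[120:260,220:320],None,fx=5,fy=5,interpolation=cv2.INTER_CUBIC))
for n,px in dict(red=(247,240.5),g=(264,171),y=(282.5,213)).items(): print(n,at_z(m,px,.094)[:2])
E
```

```text
red [ 0.39370335 -0.35656938]
g [ 0.38153221 -0.2722341 ]
y [ 0.4191375  -0.30975869]
```

View pics/w44a.png

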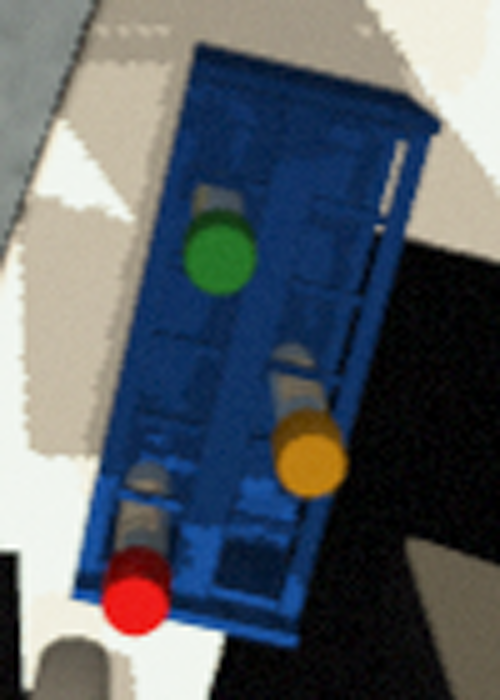

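Call:
{"method": "move_arm", "body": {"increments": "-26 -5 25 0; -51 -10 50 0; -77 -14.5 80 0; -77 -14.5 110 0; -77 -14.5 125 0"}}

```text
t: 48.5
tool_pos: [0.3929, -0.3566, 0.1433]
orientation: [[-0.366, 0.931, -0.005], [0.931, 0.366, 0.002], [0.004, -0.004, -1.0]]
contact_force: [0.2, 0.5, 0.5]
finger_gap: 0.041
```

Call:
{"method": "move_arm", "body": {"increments": "0 0 0 0; 0 0 0 0; 0 0 0 0"}}

```text
t: 48.8
tool_pos: [0.3947, -0.3583, 0.1475]
orientation: [[-0.367, 0.93, -0.0], [0.93, 0.367, -0.002], [-0.002, -0.001, -1.0]]
contact_force: [0.1, 0.3, -0.1]
finger_gap: 0.0413
```

```bash
python3 - <<'E'
from h import *
im,m=cam('wrist','w45.png'); plan((0.3938,-0.3567,.080,None),max_mm=45)
I=cv2.imread('pics/w45.png'); cv2.imwrite('pics/w45a.png',cv2.resize(I[120:300,180:340],None,fx=4.3,fy=4.3,interpolation=cv2.INTER_CUBIC))
E
```

```text
t 48.85 p [ 0.3946 -0.3585  0.1476] yaw 111.5 q [ 45.  22.  -7. 111.   3.  48.  58.] F [-0.4 -0.4  0.6] gap 0.0413
1.1 -0.0 33.8 0.0; 2.1 -0.1 67.6 0.0
```

View pics/w45a.png

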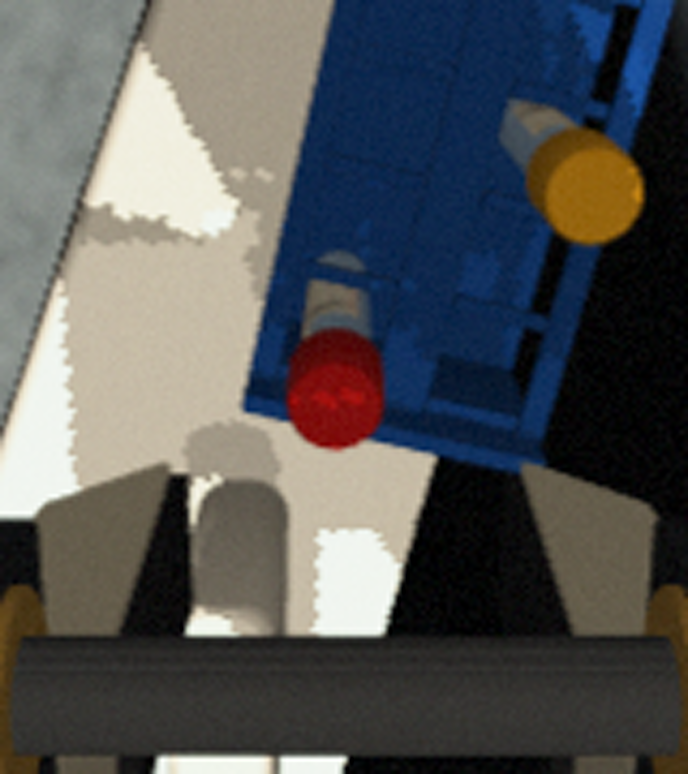

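```bash
python3 - <<'E'
from h import *
m=camera_model('wrist'); s,p,R=st()
q=at_z(m,(335/4.3+180,401/4.3+120),.094); print(q,R.T@(q-p)*1000)
E
```

```text
[ 0.39322859 -0.35692373  0.094     ] [ 2.11290901 -0.67650208 53.61768061]
```

Call:
{"method": "move_arm", "body": {"increments": "2 -0.5 20 0; 2 -0.5 40 0; 2 -0.5 58 0; 2 -0.5 64.5 0; 2 -0.5 64.5 0"}}

```text
t: 49.35
tool_pos: [0.3921, -0.3564, 0.0817]
orientation: [[-0.366, 0.931, -0.002], [0.931, 0.366, -0.0], [0.0, -0.002, -1.0]]
contact_force: [-0.6, 0.6, 0.6]
finger_gap: 0.0412
```

Call:
{"method": "move_arm", "body": {"increments": "0 0 0 0; 0 0 0 0; 0 0 0 0; 0 0 0 0; 0 0 0 0", "fingers": 0, "newtons": 15}}

```text
t: 49.85
tool_pos: [0.3927, -0.3571, 0.0823]
orientation: [[-0.366, 0.931, -0.001], [0.931, 0.366, -0.002], [-0.001, -0.001, -1.0]]
contact_force: [0.1, -0.1, 3.8]
finger_gap: 0.0165
```

```bash
python3 - <<'E'
from h import *
plan((0.3938,-0.3567,.080,None),max_mm=45)
E
```

```text
t 49.85 p [ 0.3927 -0.3571  0.0823] yaw 111.5 q [ 44.  27.  -6. 113.   4.  40.  57.] F [ 0.1 -0.1  3.8] gap 0.0165
-0.0 1.2 2.3 0.0
```

Call:
{"method": "move_arm", "body": {"increments": "0 0 -25 0; 0 0 -55 0; 0 0 -90 0; 0 0 -125 0; 0 0 -145 0"}}

```text
t: 50.35
tool_pos: [0.3933, -0.3573, 0.2296]
orientation: [[-0.366, 0.931, 0.001], [0.931, 0.366, -0.003], [-0.003, -0.0, -1.0]]
contact_force: [0.7, -1.7, 0.7]
finger_gap: 0.0164
```

Call:
{"method": "move_arm", "body": {"increments": "0 0 0 0; 0 0 0 0; 0 0 0 0"}}

```text
t: 50.65
tool_pos: [0.3916, -0.3559, 0.2252]
orientation: [[-0.366, 0.931, -0.004], [0.931, 0.366, 0.001], [0.002, -0.003, -1.0]]
contact_force: [-0.8, 0.1, -0.9]
finger_gap: 0.0164
```

```bash
python3 - <<'E'
from h import *
im,m=cam('wrist','w46.png'); plan((0.42,-0.12,.24,None),(0.5365,.1255,.24,118),max_mm=45); s,p,R=st()
I=cv2.imread('pics/w46.png'); cv2.imwrite('pics/w46a.png',cv2.resize(I[170:300,190:330],None,fx=5,fy=5,interpolation=cv2.INTER_CUBIC))
for e in(-.004,0,.004): print(e,[((proj(m,p+R@np.array([e,0,z]))[0]-[190,170])*5).round().tolist() for z in (0,.03,.0703,.077)])
E
```

```text
t 50.7 p [ 0.3916 -0.3558  0.225 ] yaw 111.5 q [ 45.  16.  -7. 107.   2.  57.  59.] F [-0.1  0.8 -0.6] gap 0.0168
34.9 18.8 -2.5 0.0; 69.7 37.6 -4.9 0.0; 104.6 56.4 -7.4 0.0; 139.4 75.2 -9.9 0.0; 174.3 93.9 -12.3 0.0
34.9 18.8 -2.5 0.0; 61.4 47.1 -2.5 -0.9; 87.9 75.4 -2.5 -1.9; 114.5 103.8 -2.6 -2.8; 141.0 132.1 -2.6 -3.7
24.6 30.0 -0.0 -0.9; 49.3 60.0 -0.1 -1.9; 73.9 90.0 -0.1 -2.8
-0.004 [[342.0, 437.0], [343.0, 324.0], [344.0, 215.0], [344.0, 201.0]]
0 [[342.0, 404.0], [343.0, 295.0], [344.0, 191.0], [344.0, 177.0]]
0.004 [[342.0, 370.0], [343.0, 266.0], [344.0, 166.0], [344.0, 152.0]]
```

View pics/w46a.png

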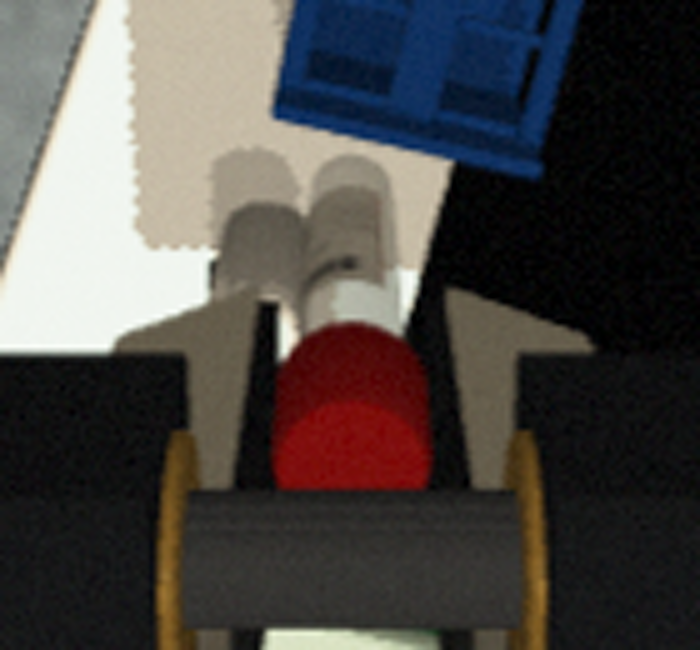

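Call:
{"method": "move_arm", "body": {"increments": "35 19 -5 0; 70 38 -10 0; 105 56 -15 0; 139 75 -18 0; 174 94 -18 0"}}

```text
t: 51.2
tool_pos: [0.4159, -0.1586, 0.2438]
orientation: [[-0.366, 0.931, -0.003], [0.931, 0.366, -0.0], [0.001, -0.003, -1.0]]
contact_force: [1.4, 0.0, 0.2]
finger_gap: 0.0164
```

Call:
{"method": "move_arm", "body": {"increments": "35 19 0 0; 61 47 0 -1; 88 75 0 -2; 114 104 0 -3; 141 132 0 -4"}}

```text
t: 51.7
tool_pos: [0.4873, 0.0207, 0.243]
orientation: [[-0.431, 0.903, -0.004], [0.903, 0.431, -0.001], [0.001, -0.004, -1.0]]
contact_force: [1.0, -0.8, -0.9]
finger_gap: 0.0166
```

```bash
python3 - <<'E'
from h import *
plan((0.5368,.1263,.24,118),max_mm=35)
E
```

```text
t 51.7 p [0.4873 0.0207 0.243 ] yaw 115.5 q [ 16.  11. -25. 111.   6.  59.  15.] F [ 1.  -0.8 -0.9] gap 0.0166
18.5 22.5 0.7 -0.6; 37.0 45.1 1.4 -1.2; 55.5 67.6 2.1 -1.9; 74.0 90.1 2.8 -2.5
```

Call:
{"method": "move_arm", "body": {"increments": "18 22 0 -1; 37 45 0 -1; 55 68 0 -2; 74 90 20 -2; 74 90 50 -2"}}

```text
t: 52.2
tool_pos: [0.5386, 0.1303, 0.194]
orientation: [[-0.466, 0.885, 0.001], [0.885, 0.466, 0.003], [0.002, 0.003, -1.0]]
contact_force: [-0.5, 0.1, 0.1]
finger_gap: 0.0164
```

Call:
{"method": "move_arm", "body": {"increments": "0 0 15 0; 0 0 30 0; 0 0 30 0; 0 0 30 0; 0 0 30 0"}}

```text
t: 52.7
tool_pos: [0.5376, 0.1245, 0.1651]
orientation: [[-0.461, 0.888, 0.0], [0.888, 0.461, -0.001], [-0.001, -0.0, -1.0]]
contact_force: [0.4, 0.2, -0.3]
finger_gap: 0.0166
```

```bash
python3 - <<'E'
from h import *
im,m=cam('wrist','w47.png'); plan((0.5368,.1263,.135,118),max_mm=35)
I=cv2.imread('pics/w47.png'); cv2.imwrite('pics/w47a.png',cv2.resize(I[150:280,190:340],None,fx=5,fy=5,interpolation=cv2.INTER_CUBIC))
E
```

```text
t 52.75 p [0.5377 0.1246 0.1652] yaw 117.4 q [  5.  24. -26. 107.  13.  52.   0.] F [-0.  -0.  -1.1] gap 0.0166
1.9 0.0 30.2 -0.6
```

View pics/w47a.png

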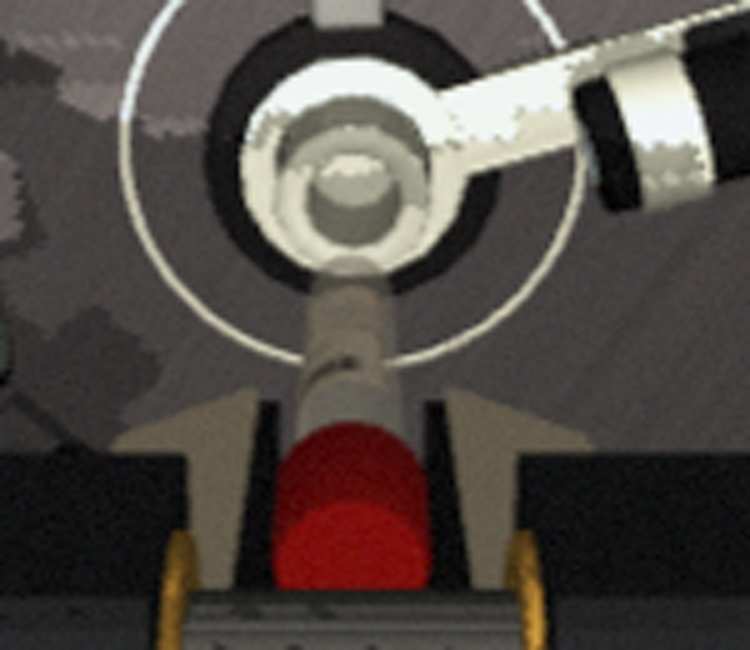

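```bash
python3 - <<'E'
from h import *
m=camera_model('wrist'); s,p,R=st()
for y in (186,190,195):
    q=at_z(m,(352/5+190,y/5+150),.05); print(q[:2],(R.T@(q-p)*1000).round(1))
for e in (-.002,0,.002): print(e,((proj(m,p+R@np.array([e,0,.0698]))[0]-[190,150])*5).round(0))
E
```

```text
[0.53660056 0.12897806] [  4.4   1.1 115.2]
[0.53694568 0.12831567] [  3.7   1.1 115.2]
[0.53737783 0.12748623] [  2.8   1.1 115.2]
-0.002 [345. 305.]
0 [345. 292.]
0.002 [345. 280.]
```

Call:
{"method": "move_arm", "body": {"increments": "2 0 10 0; 2.3 0 20 0; 2.3 0 30 0; 2.3 0 30 0; 2.3 0 30 0"}}

```text
t: 53.25
tool_pos: [0.5352, 0.1268, 0.1333]
orientation: [[-0.461, 0.887, -0.003], [0.887, 0.461, -0.001], [0.001, -0.003, -1.0]]
contact_force: [-0.3, 0.3, 0.6]
finger_gap: 0.0166
```

```bash
python3 - <<'E'
from h import *
camera('top');im,m=cam('wrist','w48.png'); plan((0.5368,.1263,.131,118),max_mm=35)
I=cv2.imread('pics/w48.png'); cv2.imwrite('pics/w48a.png',cv2.resize(I[150:280,190:340],None,fx=5,fy=5,interpolation=cv2.INTER_CUBIC))
s,p,R=st()
for e in (-.002,0,.002): print(e,((proj(m,p+R@np.array([e,0,.0698]))[0]-[190,150])*5).round(0))
E
```

```text
t 53.35 p [0.5358 0.1269 0.1341] yaw 117.5 q [  4.  26. -25. 108.  15.  49.  -1.] F [0.8 0.1 0.5] gap 0.0163
-1.0 0.6 3.1 -0.5
-0.002 [347. 306.]
0 [347. 293.]
0.002 [347. 281.]
```

View pics/w48a.png

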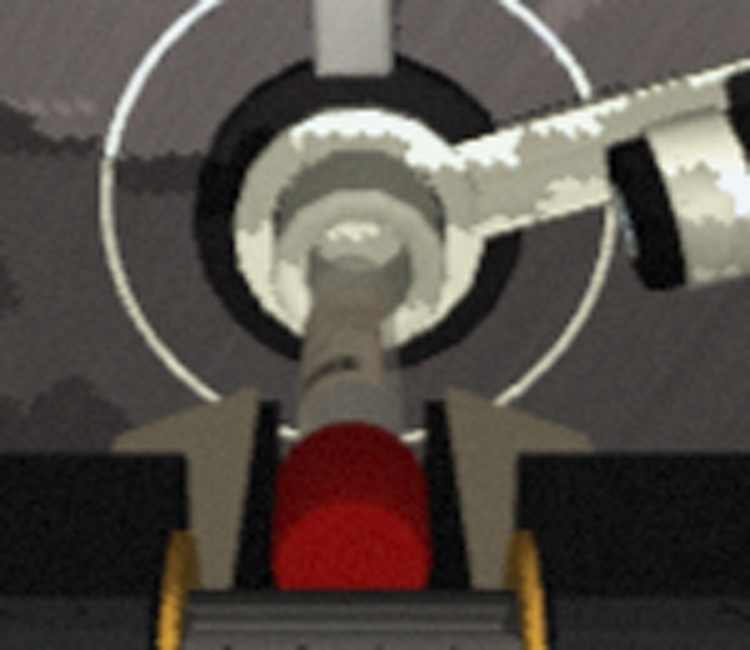

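Call:
{"method": "move_arm", "body": {"increments": "0 1.5 0 0; 0 1.5 5 0; 0 1.5 10 0; 0 1.5 10 0; 0 1.5 10 0"}}

```text
t: 53.85
tool_pos: [0.5367, 0.1275, 0.1237]
orientation: [[-0.461, 0.887, -0.003], [0.887, 0.461, -0.001], [0.0, -0.003, -1.0]]
contact_force: [0.2, -0.2, -0.3]
finger_gap: 0.0166
```

```bash
python3 - <<'E'
from h import *
camera('top');im,m=cam('wrist','w49.png'); plan((0.5368,.1263,.131,118),max_mm=35)
I=cv2.imread('pics/w49.png'); cv2.imwrite('pics/w49a.png',cv2.resize(I[150:280,190:340],None,fx=5,fy=5,interpolation=cv2.INTER_CUBIC))
E
```

```text
t 53.95 p [0.537  0.1275 0.124 ] yaw 117.5 q [  4.  27. -25. 108.  15.  48.  -2.] F [-0.4  0.4  0.1] gap 0.0164
-1.0 -0.7 -7.0 -0.5
```

View pics/w49a.png

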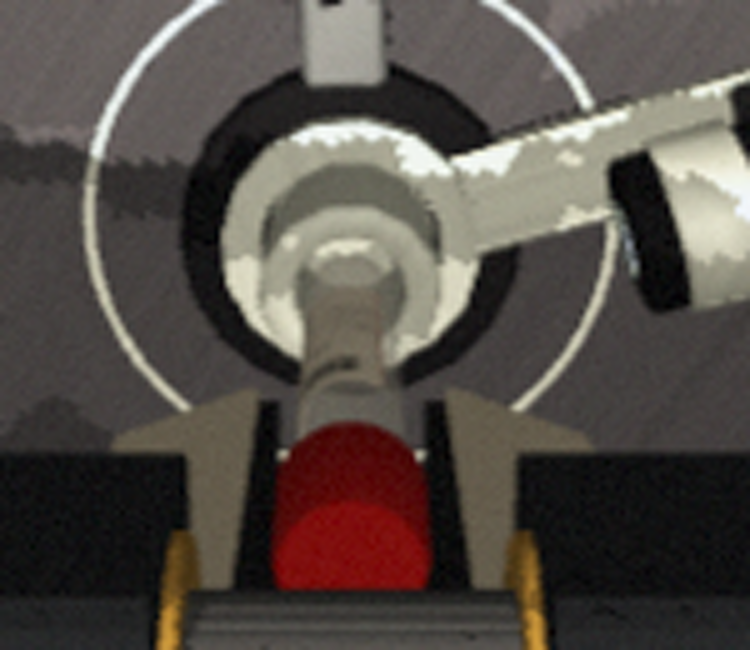

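Call:
{"method": "move_arm", "body": {"increments": "0 0 5 0; 0 0 10 0; 0 0 16 0; 0 0 22 0; 0 0 24 0"}}

```text
t: 54.45
tool_pos: [0.5363, 0.1273, 0.0989]
orientation: [[-0.461, 0.887, -0.003], [0.887, 0.461, -0.001], [0.001, -0.004, -1.0]]
contact_force: [0.6, -0.2, 0.0]
finger_gap: 0.0161
```

Call:
{"method": "move_arm", "body": {"increments": "0 0 1 0; 0 0 2 0; 0 0 2 0; 0 0 2 0"}}

```text
t: 54.85
tool_pos: [0.5371, 0.1275, 0.0984]
orientation: [[-0.461, 0.887, -0.001], [0.887, 0.461, -0.001], [-0.0, -0.002, -1.0]]
contact_force: [-1.5, 0.2, 2.8]
finger_gap: 0.0162
```

```bash
python3 - <<'E'
from h import *
im,m=cam('wrist','w50.png'); plan((0.5368,.1263,.098,118),max_mm=35)
I=cv2.imread('pics/w50.png'); cv2.imwrite('pics/w50a.png',cv2.resize(I[150:280,190:340],None,fx=5,fy=5,interpolation=cv2.INTER_CUBIC))
E
```

```text
t 54.9 p [0.5371 0.1275 0.0983] yaw 117.5 q [  3.  29. -24. 109.  17.  45.  -3.] F [-1.  -0.3  3.6] gap 0.0163
-0.9 -0.8 0.3 -0.5
```

View pics/w50a.png

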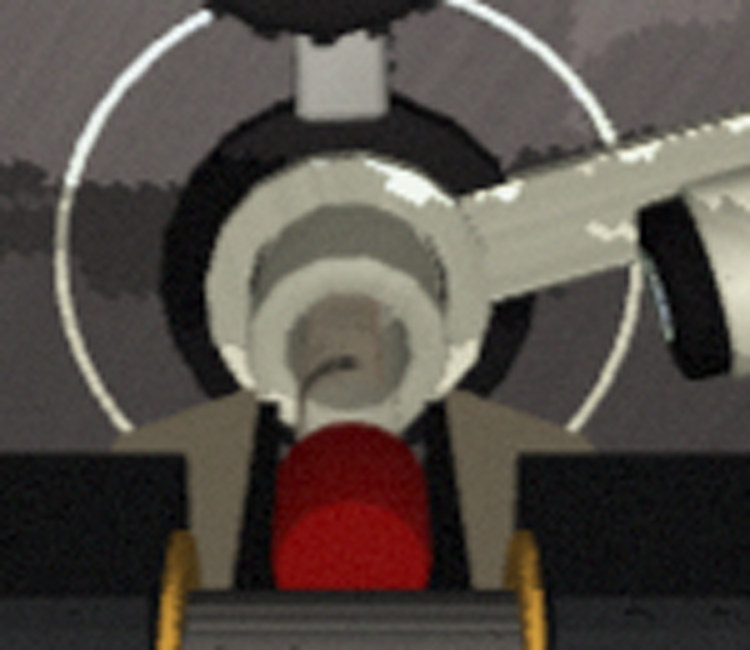

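Call:
{"method": "move_arm", "body": {"increments": "0 0 0 0; 0 0 0 0; 0 0 0 0; 0 0 0 0", "fingers": 0.4}}

```text
t: 55.3
tool_pos: [0.5368, 0.1275, 0.0979]
orientation: [[-0.461, 0.887, -0.002], [0.887, 0.461, -0.001], [0.0, -0.002, -1.0]]
contact_force: [0.1, 0.1, 0.6]
finger_gap: 0.0362
```

Call:
{"method": "move_arm", "body": {"increments": "0 0 -20 0; 0 0 -50 0; 0 0 -90 0; 0 0 -130 0; 0 0 -160 0"}}

```text
t: 55.8
tool_pos: [0.5377, 0.128, 0.2605]
orientation: [[-0.462, 0.887, 0.0], [0.887, 0.462, -0.0], [-0.0, 0.0, -1.0]]
contact_force: [0.9, -0.2, -0.1]
finger_gap: 0.0369
```

Call:
{"method": "move_arm", "body": {"increments": "-40 0 0 0; -80 0 -10 0; -120 0 -20 0; -120 0 -20 0; -120 0 -20 0"}}

```text
t: 56.3
tool_pos: [0.5928, 0.0199, 0.2778]
orientation: [[-0.459, 0.889, -0.002], [0.889, 0.459, -0.001], [0.0, -0.002, -1.0]]
contact_force: [-0.2, 0.4, 0.3]
finger_gap: 0.0367
```

```bash
python3 - <<'E'
from h import *
camera('top');im,m=cam('wrist','w51.png'); plan((0.5368,.1263,.098,118),max_mm=35)
im,_=cam('scene'); c=im[130:300,140:350]
cv2.imwrite('pics/s51.png',cv2.cvtColor(cv2.resize(c,None,fx=3.5,fy=3.5,interpolation=cv2.INTER_CUBIC),cv2.COLOR_RGB2BGR))
I=cv2.imread('pics/w51.png'); cv2.imwrite('pics/w51a.png',cv2.resize(I[0:240,130:430],None,fx=2.6,fy=2.5,interpolation=cv2.INTER_CUBIC))
E
```

```text
t 56.4 p [0.5919 0.0225 0.2775] yaw 117.6 q [ 15.  21. -25.  95.   9.  67.  15.] F [0.2 0.6 0.3] gap 0.0365
16.8 -0.1 25.7 -0.1; 33.5 -0.1 51.3 -0.1; 50.3 -0.2 77.0 -0.2; 67.0 -0.2 102.7 -0.3; 83.8 -0.3 128.4 -0.3
16.8 0.0 25.7 -0.1; 33.5 0.1 51.3 -0.1
```

View pics/w51a.png

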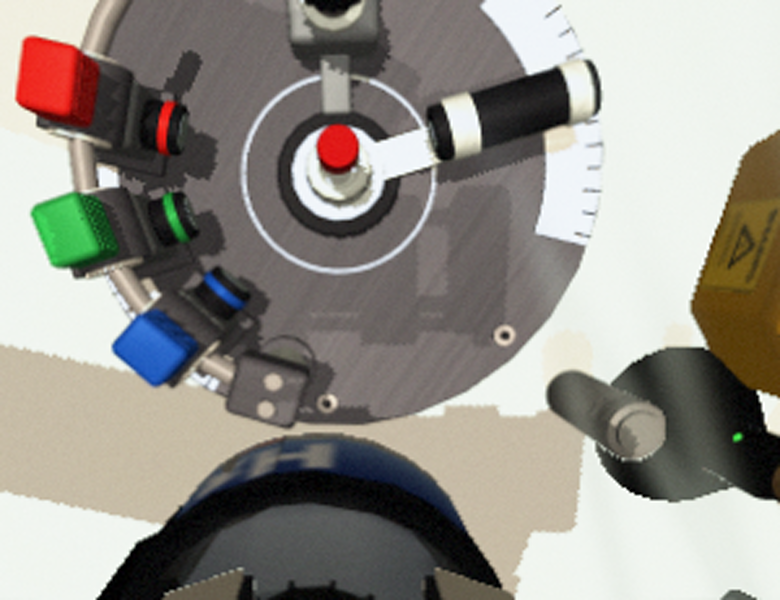

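View pics/s51.png

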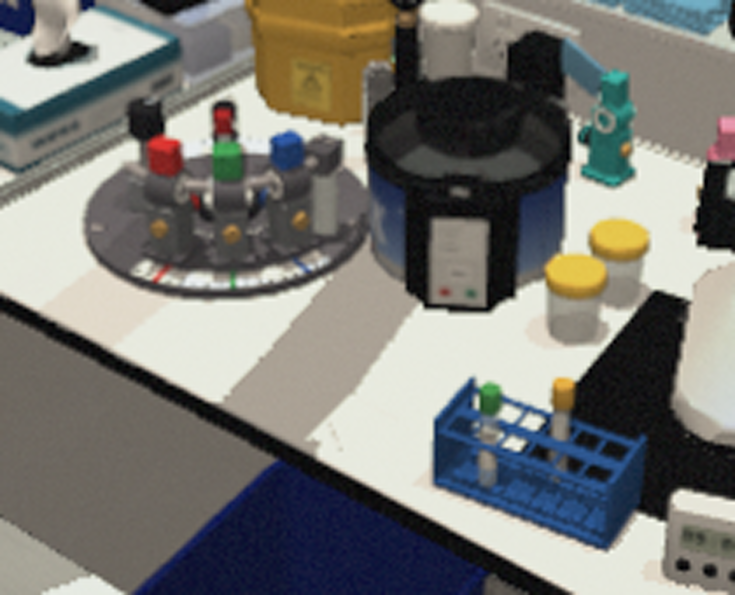

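```bash
python3 - <<'E'
from mk import *
m=camera_model('wrist'); P=lambda x,y:(x/2.6+130,y/2.5)
for n,px in dict(red=(57,82),green=(70,230),blue=(150,350)).items(): print(n,A(m,P(*px),.134))
print('tube top',(at_z(m,P(338,148),.110)[:2]-C)*1000)
print('index/ptr',A(m,P(590,122),.013))
print(sense()['t'])
E
```

```text
red (np.float64(200.64), np.float64(0.0953))
green (np.float64(230.52), np.float64(0.0973))
blue (np.float64(260.5), np.float64(0.0991))
tube top [0.59126717 2.69064385]
index/ptr (np.float64(46.09), np.float64(0.1262))
56.45
```

```bash
python3 -c "
from workcell import *
print(job_done())"
```

```text
the job is handed in; nothing more can be done
None
```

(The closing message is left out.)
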